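Put the padlocks on the turning display tree

ROBOT

A 7-joint arm with a two-finger parallel gripper is mounted at the origin on the work surface. World frame = base frame: x ahead of the robot, y to its left, z up, the work surface at z = 0. Lengths are in m, angles in rad, forces in N, time in s.
With the tool pointing down it reaches from about 0.4 to 0.9 m from the base axis. Payload 5.5 kg.
Tool frame: the origin (TCP) lies midway between the tips of the shut fingers; the grasp point (between the pads) lies 19 mm behind it; z points along the fingers, y is the direction in which the jaws open and shut (so a half turn about z gives the same grasp; the last joint's range is limited). The gripper opens to 85 mm and grips with 20 to 120 N. Pads are 22 mm wide; open, the fingers measure 114 mm over their backs; the gripper's body (76 mm by 85 mm) begins 54 mm behind the grasp point. The pads swing forward as they close: fully open they stand 13 mm farther back than shut.
Start: joints at [1.409, 0.501, -0.427, 1.55, 0.221, 1.138, -0.21], TCP at [0.268, -0.592, 0.231] pointing down, gripper open.
Joint ranges: [-2.88, 2.88], [-0.31, 2.03], [-1.54, 1.56], [0.2, 2.42], [-1.41, 4.55], [0.19, 2.02], [-2.57, 2.57]. Speed limits (rad/s): [2.57, 2.57, 3.14, 3.14, 3.14, 3.14, 3.14].

INTERFACE

Orientations are given as a unit quaternion [x, y, z, w].
In Python, from bench import env gives the robot as it stands. The module is installed in compiled form; this text tells all that it offers.
- The arm moves only by the shell command python3 -m jog 'ROWS' [FORCE]. ROWS is a JSON object of lists of equal length, an entry for each row: "claw": the finger opening in m, from 0 to 0.0854; "slide": the shift along the tool's x, y, z in m, a list of three; "turn": the turn about the tool's z in degrees. A call has 1 to 12 rows; each row shifts and turns the pose as measured when the row begins, along the tool's axes as they then stand; what a row does not reach is not made up. A row lasts 1/10 s, in which the tool goes at most 50 mm and 8.59 degrees, less where a joint would pass 70% of its speed; a pose out of reach is approached as far as the arm can. A call with a gripper value outside its range is refused whole. The fingers move at their own pace and stop on an object; FORCE is the grip in N (left out, the last holds). Time passes only in rows, so rows that do not move let the fingers close. It gives the time, the measured TCP pose, the force and the opening at its end, in the units of the state.
- env.sense(): the state, without advancing time (a new reading comes with each control period).
- env.capture(name): name is "scene" or "side" or "wrist"; returns the picture (384x512x3 uint8, red, green, blue); there is no depth.
- env.camera_info(name): a dict with "fx", "fy", "cx", "cy" (pixels), "D" ([k1, k2, p1, p2, k3] as OpenCV has them; the pictures are not rectified), "rvec" (rotation vector, rad) and "tvec" (3), from world to camera coordinates, as OpenCV has them; the wrist camera has in their place "T_tool_cam" (4x4, takes a point from camera to tool coordinates, whose origin is the TCP and whose axes are the flange's). Camera axes: x right, y down, z forward; pixel columns grow to the right and rows downward; lengths in m; the calibration is good to about 2 mm. A picture is of the moment at which its call begins: read the wrist's pose just before it. camera_info takes no time and is no camera call.
- env.sign_off(): hands the job in, once; it reports no verdict.
Trained networks look in the newest picture that a camera, given by its name, has taken for a name from the list of things; names that differ only in an ending like _2 or _b are one class to them, and where a whole thing is asked for, a point or a joint stands for the part that bears it (a point fixed in the world has none). Each returns a list of dicts, best first, with "score" (0 to 1); they miss things now and then, are a little off and sometimes report something else, mostly with a low value. They report only what shows in the picture. A call takes as long as a camera call.
- env.masks_of(name, camera): "mask" (384x512 bool, what is visible of it) and "pixel" ([column, row] in pixels, amid what is visible of it).
- env.spot_point(name, camera): "pixel" ([column, row] in pixels: a listed point, or the origin of a listed thing).
The state is a dict: "clock": time; "qpos": joint angles; "joint_vel": joint speeds; "joint_torque": joint torques, N m; "position": TCP position; "eef_rot": TCP orientation; "ft_force": force on the tool from outside, world axes, zero at the start; "ft_torque": the same for the moment, N m; "opening": finger opening in m.
Only numpy, scipy, OpenCV 4.12 (cv2) and the standard library are available. Lean on these libraries where they do the work, as an engineer would, in place of code of your own. Each camera call takes 0.05 s, during which the arm holds its last target.

TASK

Turn the clamp knob to free the tray, slide the tray fully out from under the wire deck until it meets the front bar, and clamp it again there. Then hang every padlock from the tray on the display tree by its shackle, each on a free prong of its own, turning the tree each time so that the prong you are hanging on faces the robot. Leave the tray out and clamped, and do not disturb the other things on the bench.

Things in the scene. Friction and masses are not known exactly. Their poses are not given: they have to be found in the camera images.
- dock: Fixed low aluminium frame in which the tray slides; origin: centre of its underside on the bench. Its x axis is the sliding direction, -x is its front (roughly towards the robot; frame turned up to 0.12 rad), y to its left. Outer size 310 (x) x 277 (y) mm, rails 12 mm high. A chrome wire deck, top at 131 mm, bridges the rear part (its x from +70 to +154 mm), so nothing can be lifted out from above there. The clamp stands outside its right (-y) rail.
- tray: Loose black tray, floor 150 (x) x 250 (y) x 12 mm, 0.4 kg, axes as the frame's, origin: centre of its underside. Slides on the bench in the frame (about 10 N), x in the frame's axes from +65 mm (parked, under the deck) to -66 mm (fully out, against the front bar). Walls 28 mm high: inner faces 110 mm to each side, 69 mm behind its origin; outside the side walls a 14 mm high rim for the clamp shoe.
- tray_handle (a point): Grip point of the tray's upright steel handle plate at the middle of the tray's front edge: plate 14 mm thick (tray x) x 60 mm wide (tray y), its top 20 mm above this point, free down to 34 mm below it; it stands 80 mm in front of the tray's origin, just ahead of the tray's front edge, and passes over the frame's front bar. Axes as the tray's.
- clamp (a joint): Clamp knob's angle, rad: 0 = clamped, 1.57 = freed; grows turning anticlockwise seen from above. Turning it lifts the steel clamp shoe, which stands in the way of the tray's right-hand rim until about 1.0; the shoe drops in front of the rim when parked, behind it when fully out, and cannot go down in between. Friction 0.05 N m, stays where left.
- clamp_grip (a point): Grip point of the black clamp knob, on its vertical axis, 86 mm above the bench: an upright bar 14 mm thick (this point's x) x 44 mm long (its y) whose top is 14 mm above this point, its lower end 16 mm below it on a 36 mm disc. At angle 0 the bar lies along the frame's y.
- lock1_center (a point): Loose padlock (may be absent), 0.18 kg: brass body 30 (x, thickness) x 50 (y, width) x 38 (z) mm with a steel U-shackle of 8 mm bar above it, 40 mm wide outside in y, 24 mm inside, its opening 32 mm high; 78 mm high in all. Origin at the centre half-way up (39 mm above its underside); opening from 1 mm below to 31 mm above it; z up, y along the width. It starts upright on the tray's rear half. The shackle's legs can be gripped across y just above the body.
- lock2_center (a point): Loose padlock (may be absent), 0.18 kg: brass body 30 (x, thickness) x 50 (y, width) x 38 (z) mm with a steel U-shackle of 8 mm bar above it, 40 mm wide outside in y, 24 mm inside, its opening 32 mm high; 78 mm high in all. Origin at the centre half-way up (39 mm above its underside); opening from 1 mm below to 31 mm above it; z up, y along the width. It starts upright on the tray's rear half. The shackle's legs can be gripped across y just above the body.
- lock3_center (a point): Loose padlock (may be absent), 0.18 kg: brass body 30 (x, thickness) x 50 (y, width) x 38 (z) mm with a steel U-shackle of 8 mm bar above it, 40 mm wide outside in y, 24 mm inside, its opening 32 mm high; 78 mm high in all. Origin at the centre half-way up (39 mm above its underside); opening from 1 mm below to 31 mm above it; z up, y along the width. It starts upright on the tray's rear half. The shackle's legs can be gripped across y just above the body.
- tree_base: Fixed foot of the turning display tree: dark round plate 170 mm across, origin at the centre of its underside on the bench, axes parallel to the world's.
- tree (a joint): Angle of the tree about its vertical axis, rad, anticlockwise from above; turns at least 1.5 turns each way, friction 0.12 N m, stays where left. Five level prongs 72 degrees apart; at angle 0 prong 1 points along world +x, prongs 2, 3, .. follow anticlockwise. Prongs 4 and 5 carry larger, round-bodied display padlocks that are fixed on; prongs 1, 2 and 3 are free.
- tree_grip (a point): Grip point of the bar on top of the tree, on its axis, 164 mm above the bench: upright black bar 40 mm long (point's x, which is prong 1's direction) x 14 mm thick (point's y), its top 14 mm above this point, free down to 17 mm below it.
- branch1 (a point): Middle of free prong 1, on its centre line, 75 mm from the tree's axis, 130 mm above the bench: 8 mm square steel bar, level from the 90 mm drum (top 142 mm above the bench) to 102 mm from the axis, with its tip then turned up to 15 mm above the centre line. Room for one padlock.
- branch2 (a point): Middle of free prong 2, on its centre line, 75 mm from the tree's axis, 130 mm above the bench: 8 mm square steel bar, level from the 90 mm drum (top 142 mm above the bench) to 102 mm from the axis, with its tip then turned up to 15 mm above the centre line. Room for one padlock.
- branch3 (a point): Middle of free prong 3, on its centre line, 75 mm from the tree's axis, 130 mm above the bench: 8 mm square steel bar, level from the 90 mm drum (top 142 mm above the bench) to 102 mm from the axis, with its tip then turned up to 15 mm above the centre line. Room for one padlock.
- wallet: Bystander: dark flat wallet lying on the wire deck.
- tape: Bystander: roll of tape, 54 mm across, 20 mm high.
- mug: Bystander: white mug, 85 mm high.
- notebook: Bystander: brown notebook.
- adapter: Bystander: flat black box 90 x 90 x 28 mm.
- driver: Bystander: screwdriver.
- carton: Bystander: small carton 70 mm high.

How it is judged:
On the way, in this order (a step that is already met when the one before it is completed fails the run):
1. clamp knob turned open (angle over 1.2 rad) (value of joint clamp above 1.2 rad), for 0.2 s.
2. tray slid fully out (within 5 mm of the front bar) (x of tray in the frame of dock below -0.06 m), for 0.2 s.
3. tray clamped in the out position (knob angle under 0.3 rad) (x of tray in the frame of dock below -0.06 m and value of joint clamp below 0.3 rad), for 0.2 s.
4. every padlock hangs by its shackle on a prong of its own (((horizontal distance between lock1_center and branch1 below 0.03 m and z of lock1_center in the frame of branch1 between -0.037 and -0.018 m and angle between lock1_center's own z axis and vertical below 0.5 rad) or (horizontal distance between lock1_center and branch2 below 0.03 m and z of lock1_center in the frame of branch2 between -0.037 and -0.018 m and angle between lock1_center's own z axis and vertical below 0.5 rad) or (horizontal distance between lock1_center and branch3 below 0.03 m and z of lock1_center in the frame of branch3 between -0.037 and -0.018 m and angle between lock1_center's own z axis and vertical below 0.5 rad)) and ((horizontal distance between lock2_center and branch1 below 0.03 m and z of lock2_center in the frame of branch1 between -0.037 and -0.018 m and angle between lock2_center's own z axis and vertical below 0.5 rad) or (horizontal distance between lock2_center and branch2 below 0.03 m and z of lock2_center in the frame of branch2 between -0.037 and -0.018 m and angle between lock2_center's own z axis and vertical below 0.5 rad) or (horizontal distance between lock2_center and branch3 below 0.03 m and z of lock2_center in the frame of branch3 between -0.037 and -0.018 m and angle between lock2_center's own z axis and vertical below 0.5 rad)) and ((horizontal distance between lock3_center and branch1 below 0.03 m and z of lock3_center in the frame of branch1 between -0.037 and -0.018 m and angle between lock3_center's own z axis and vertical below 0.5 rad) or (horizontal distance between lock3_center and branch2 below 0.03 m and z of lock3_center in the frame of branch2 between -0.037 and -0.018 m and angle between lock3_center's own z axis and vertical below 0.5 rad) or (horizontal distance between lock3_center and branch3 below 0.03 m and z of lock3_center in the frame of branch3 between -0.037 and -0.018 m and angle between lock3_center's own z axis and vertical below 0.5 rad)) and distance between lock1_center and lock2_center above 0.05 m and distance between each of lock1_center, lock2_center and lock3_center above 0.05 m), for 0.2 s.
At the end, for the whole second after the job is handed in: Each padlock hangs by its shackle on its own free prong: tilt under 0.5 rad, centre 18-37 mm below the prong line and within 30 mm sideways of its middle, centres over 50 mm apart, under 25 cm/s; tray within 5 mm of fully out, clamp knob under 0.3 rad (all of step 3 and all of step 4 and linear speed of each of lock1, lock2, lock3 below 0.25 m/s); the robot touches nothing.
It fails at once if a padlock is put on a prong that does not face the robot (more than about 60 degrees from world -x) ((contact force between the fingers and lock1 above 1 N and distance between lock1_center and branch1 below 0.045 m and z of lock1_center in the frame of branch1 above -0.02 m and x of lock1_center in the frame of tree_base above -0.037 m) or (contact force between the fingers and lock1 above 1 N and distance between lock1_center and branch2 below 0.045 m and z of lock1_center in the frame of branch2 above -0.02 m and x of lock1_center in the frame of tree_base above -0.037 m) or (contact force between the fingers and lock1 above 1 N and distance between lock1_center and branch3 below 0.045 m and z of lock1_center in the frame of branch3 above -0.02 m and x of lock1_center in the frame of tree_base above -0.037 m) or (contact force between the fingers and lock2 above 1 N and distance between lock2_center and branch1 below 0.045 m and z of lock2_center in the frame of branch1 above -0.02 m and x of lock2_center in the frame of tree_base above -0.037 m) or (contact force between the fingers and lock2 above 1 N and distance between lock2_center and branch2 below 0.045 m and z of lock2_center in the frame of branch2 above -0.02 m and x of lock2_center in the frame of tree_base above -0.037 m) or (contact force between the fingers and lock2 above 1 N and distance between lock2_center and branch3 below 0.045 m and z of lock2_center in the frame of branch3 above -0.02 m and x of lock2_center in the frame of tree_base above -0.037 m) or (contact force between the fingers and lock3 above 1 N and distance between lock3_center and branch1 below 0.045 m and z of lock3_center in the frame of branch1 above -0.02 m and x of lock3_center in the frame of tree_base above -0.037 m) or (contact force between the fingers and lock3 above 1 N and distance between lock3_center and branch2 below 0.045 m and z of lock3_center in the frame of branch2 above -0.02 m and x of lock3_center in the frame of tree_base above -0.037 m) or (contact force between the fingers and lock3 above 1 N and distance between lock3_center and branch3 below 0.045 m and z of lock3_center in the frame of branch3 above -0.02 m and x of lock3_center in the frame of tree_base above -0.037 m)).
It fails at once if a bystander is moved more than 5 cm (distance of any of wallet, tape, mug, notebook, adapter, driver, carton from where it was at the start of the episode above 0.05 m).
Of lock1, lock2, lock3 only 2 to 3 are there at a start; the rules pass over those that are not, and their reading is None.
At some moment in a run one of lock1, lock2, lock3 may be knocked a few centimetres aside while the robot is not near it.
It also fails if it takes over 210 s, if anything falls off the work surface, if the arm or the gripper's body presses on something with over 40 N, if the wrist force passes 120 N, or if a joint passes its speed limit or range.

## Working session

There is one attempt and no reset: what is moved stays moved. The work goes in short steps, Python scripts to look and compute and a shell command to move; the robot and the scene stay as the last step left them, time stands still between calls to the robot, and variables do not carry over. Pictures are saved under pics/ and viewed, and the job is handed in when it is done.

```bash
ls -la; mkdir -p pics; cat > h.py <<'E'
import numpy as np, cv2
from bench import env
from scipy.spatial.transform import Rotation as R
def shot(cam,fn):
    im=env.capture(cam); cv2.imwrite('pics/'+fn,im[:,:,::-1]); return im
def cam(name,s=None):
    i=env.camera_info(name)
    K=np.array([[i['fx'],0,i['cx']],[0,i['fy'],i['cy']],[0,0,1.]]);D=np.array(i['D'],float)
    if 'rvec' in i:
        Rm=cv2.Rodrigues(np.array(i['rvec'],float))[0];t=np.array(i['tvec'],float).ravel()
    else:
        s=s or env.sense()
        T=np.eye(4);T[:3,:3]=R.from_quat(s['eef_rot']).as_matrix();T[:3,3]=s['position']
        W=np.linalg.inv(T@np.array(i['T_tool_cam']));Rm=W[:3,:3];t=W[:3,3]
    return K,D,Rm,t
def ray(name,px,s=None):
    K,D,Rm,t=cam(name,s)
    n=cv2.undistortPoints(np.array([[px]],float),K,D)[0,0]
    d=Rm.T@np.array([n[0],n[1],1.]);return -Rm.T@t,d/np.linalg.norm(d)
def atz(name,px,z,s=None):
    o,d=ray(name,px,s);return o+d*(z-o[2])/d[2]
def tri(rays):
    A=np.zeros((3,3));b=np.zeros(3)
    for o,d in rays:
        P=np.eye(3)-np.outer(d,d);A+=P;b+=P@o
    p=np.linalg.solve(A,b)
    res=[np.linalg.norm((np.eye(3)-np.outer(d,d))@(p-o)) for o,d in rays]
    return p,res
def proj(name,P,s=None):
    K,D,Rm,t=cam(name,s)
    return cv2.projectPoints(np.array(P,float).reshape(-1,3),cv2.Rodrigues(Rm)[0],t,K,D)[0][:,0]
def st():
    s=env.sense();e=R.from_quat(s['eef_rot']).as_matrix()
    print('t',round(s['clock'],2),'p',np.round(s['position'],4),'x',np.round(e[:,0],3),'y',np.round(e[:,1],3),'z',np.round(e[:,2],3),'F',np.round(s['ft_force'],1),'op',round(s['opening'],4),'q',np.round(s['qpos'],2));return s
E
python3 - <<'E'
from h import *
st()
for c in ['scene','side','wrist']: shot(c,c+'0.png')
for c in ['scene','side','wrist']: 
    i=env.camera_info(c);K,D,Rm,t=cam(c);print(c,i['fx'],np.round(-Rm.T@t,3))
E
```

```text
total 12
drwxr-xr-x  3 agent agent 4096 Dec  7 14:48 .
drwxr-xr-x 23 root  root  4096 Dec  7 14:48 ..
drwxr-xr-x  2 agent agent 4096 Dec  7 14:48 pics
t 0.0 p [ 0.2675 -0.5916  0.2303] x [0.911 0.412 0.   ] y [ 0.412 -0.911 -0.002] z [-0.001  0.002 -1.   ] F [-0.7  0.4  0.2] op 0.0857 q [ 1.41  0.5  -0.43  1.55  0.22  1.14 -0.21]
scene 383.64398756969183 [ 1.54  -0.2    1.106]
side 384.6628885755713 [-1.000e-03 -1.181e+00  9.710e-01]
wrist 287.4636821866026 [ 0.344 -0.557  0.372]
```

View pics/scene0.png

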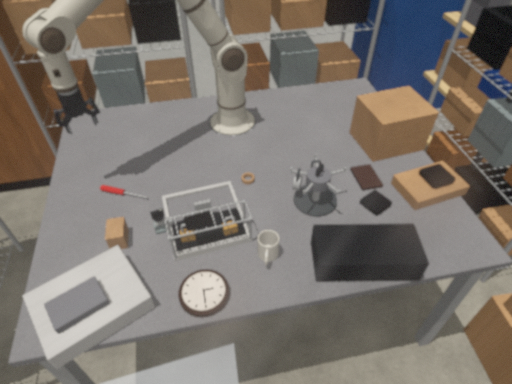

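View pics/side0.png

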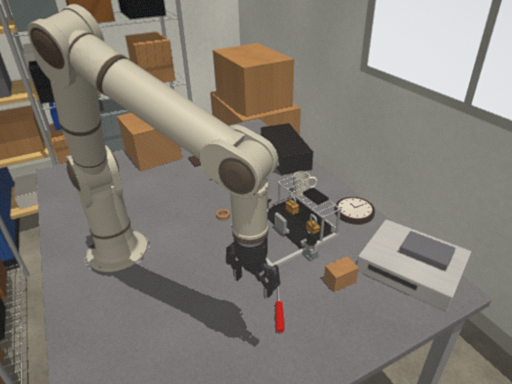

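View pics/wrist0.png

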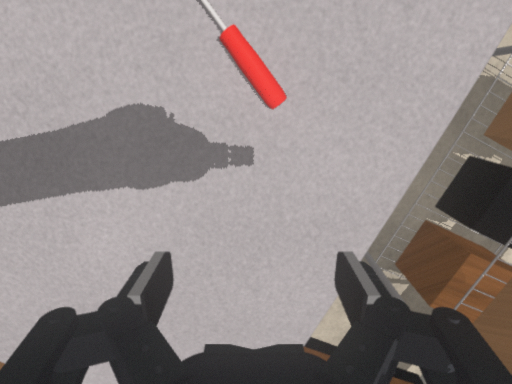

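```bash
python3 - <<'E'
from h import *
for n in ['dock','tray','tray_handle','clamp_grip','tree_base','tree_grip','branch1','lock1_center']:
    for c in ['scene','side']:
        r=env.spot_point(n,c)
        print(n,c,[(np.round(x['pixel'],1).tolist(),round(x['score'],2)) for x in r[:5]])
E
```

```text
dock scene [([206.1, 219.5], 0.82), ([208.2, 232.2], 0.49), ([318.1, 166.2], 0.42)]
dock side []
tray scene [([208.3, 233.7], 0.66)]
tray side [([299.1, 225.1], 0.62)]
tray_handle scene [([203.6, 203.4], 0.82)]
tray_handle side [([281.7, 219.6], 0.72)]
clamp_grip scene [([159.0, 211.9], 0.67), ([249.1, 177.1], 0.34)]
clamp_grip side [([311.9, 234.7], 0.65)]
tree_base scene [([316.9, 199.2], 0.66)]
tree_base side [([299.5, 224.2], 0.23)]
tree_grip scene [([184.5, 231.4], 0.69), ([320.0, 168.4], 0.68)]
tree_grip side []
branch1 scene [([306.7, 189.8], 0.77), ([330.8, 191.9], 0.57)]
branch1 side []
lock1_center scene [([187.0, 232.8], 0.51)]
lock1_center side [([314.6, 222.2], 0.49)]
```

```bash
python3 - <<'E'
from h import *
print('dock',atz('scene',[206.1,219.5],0),'tray',atz('scene',[208.3,233.7],0))
print('handle',tri([ray('scene',[203.6,203.4]),ray('side',[281.7,219.6])]))
print('clamp',tri([ray('scene',[159,211.9]),ray('side',[311.9,234.7])]),atz('scene',[159,211.9],.086))
print('tree',atz('scene',[316.9,199.2],0),atz('scene',[320,168.4],.164))
print('b',atz('scene',[306.7,189.8],.13),atz('scene',[330.8,191.9],.13))
for p in ([187,232.8],[230,227]): print('lock',atz('scene',p,.039+.012))
im=cv2.imread('pics/scene0.png'); c=im[150:270,130:370]; cv2.imwrite('pics/s0c.png',cv2.resize(c,None,fx=3.3,fy=3.3,interpolation=cv2.INTER_CUBIC))
im=cv2.imread('pics/side0.png'); c=im[160:280,220:370]; cv2.imwrite('pics/d0c.png',cv2.resize(c,None,fx=4,fy=4,interpolation=cv2.INTER_CUBIC))
E
```

```text
dock [ 0.59526956 -0.19874989  0.        ] tray [ 0.66366587 -0.19879277  0.        ]
handle (array([ 0.57440727, -0.20192587,  0.06290612]), [np.float64(0.004274522959197111), np.float64(0.004274522959197192)])
clamp (array([ 0.60598628, -0.35740491,  0.09140687]), [np.float64(0.002184839810200919), np.float64(0.0021848398102007633)]) [ 0.59913222 -0.35666585  0.086     ]
tree [0.58354869 0.23930006 0.        ] [0.58225046 0.23278775 0.164     ]
b [0.64481361 0.16652444 0.13      ] [0.67267736 0.24656166 0.13      ]
lock [ 0.68459876 -0.27050736  0.051     ]
lock [ 0.69064857 -0.1208047   0.051     ]
```

View pics/s0c.png

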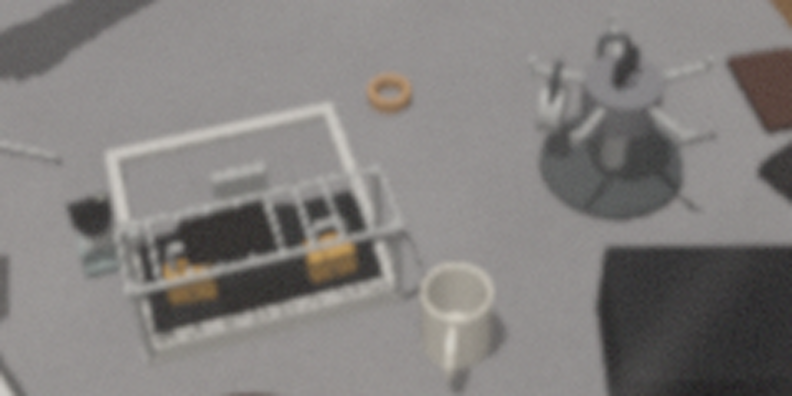

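View pics/d0c.png

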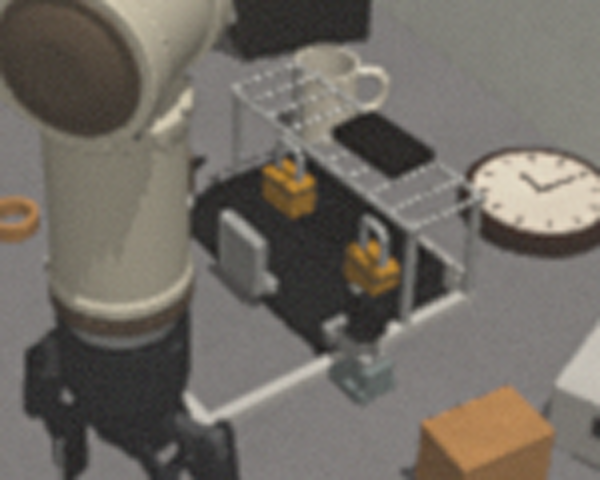

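```bash
python3 - <<'E'
from h import *
f=lambda c:[130+c[0]/3.3,150+c[1]/3.3]
for c in [(110,155),(330,108),(155,350),(388,288)]: print(np.round(atz('scene',f(c),.012),4))
g=lambda c:[220+c[0]/4,160+c[1]/4]
for c in [(210,418),(465,300)]: print('side',np.round(atz('side',g(c),.012),4))
for c in [(235,90),(480,195),(300,55),(405,225)]: print('deck side',np.round(atz('side',g(c),.131),4))
for n in ['dock','tray','clamp','tree']:
  for c in ['scene','side']:
    r=env.masks_of(n,c)
    print(n,c,[(np.round(x['pixel'],1).tolist(),round(x['score'],2),int(x['mask'].sum())) for x in r[:3]])
E
```

```text
[ 0.456  -0.3488  0.012 ]
[ 0.4326 -0.0812  0.012 ]
[ 0.7462 -0.3148  0.012 ]
[ 0.7185 -0.0642  0.012 ]
side [ 0.4569 -0.3493  0.012 ]
side [ 0.7401 -0.3313  0.012 ]
deck side [ 0.6397 -0.0715  0.131 ]
deck side [ 0.7461 -0.3282  0.131 ]
deck side [ 0.7306 -0.0472  0.131 ]
deck side [ 0.6624 -0.3312  0.131 ]
dock scene [([190.0, 232.7], 0.72, 1906), ([161.1, 210.5], 0.41, 135), ([113.1, 231.3], 0.17, 648)]
dock side [([309.9, 239.7], 0.62, 961)]
tray scene [([207.1, 230.2], 0.66, 1428), ([199.6, 221.7], 0.25, 429)]
tray side [([294.8, 217.5], 0.62, 1428)]
clamp scene [([158.9, 214.5], 0.43, 148)]
clamp side []
tree scene [([318.2, 177.8], 0.73, 1005)]
tree side []
```

```bash
python3 -m jog '{"claw":[0.04,0.04,0.04,0.04,0.04,0.04,0.04,0.04,0.04,0.04],"slide":[[0.04,-0.0075,0],[0.04,-0.0075,0],[0.04,-0.0075,0],[0.04,-0.0075,0],[0.04,-0.0075,0],[0.04,-0.0075,0],[0.04,-0.0075,0],[0.04,-0.0075,0],[0.04,-0.0075,0],[0.04,-0.0075,0]],"turn":[0,0,0,0,0,0,0,0,0,0]}' 40; python3 -c "
from h import *
st()"
```

```text
clock: 2.35
position: [0.6058, -0.3631, 0.2294]
eef_rot: [0.98, 0.201, -0.003, 0.002]
ft_force: [0.7, -0.2, 0.7]
opening: 0.0397
t 2.35 p [ 0.6058 -0.3631  0.2294] x [ 0.919  0.394 -0.006] y [ 0.394 -0.919  0.003] z [-0.004 -0.005 -1.   ] F [ 0.7 -0.2  0.7] op 0.0397 q [ 0.81  0.62 -0.48  1.39  0.3   1.21 -0.87]
```

```bash
python3 -m jog '{"claw":[0.04,0.04,0.04,0.04,0.04,0.04,0.04,0.04,0.04],"slide":[[0,0,0],[0,0,0],[0,0,0],[0,0,0],[0,0,0],[0,0,0],[0,0,0],[0,0,0],[0,0,0]],"turn":[-8,-8,-8,-8,-8,-8,-8,-8,-7.5]}'; python3 - <<'E'
from h import *
s=st(); shot('wrist','w1.png')
for n in ['clamp_grip','tray_handle','lock1_center']:
    r=env.spot_point(n,'wrist'); print(n,[(np.round(x['pixel'],1).tolist(),round(x['score'],2)) for x in r[:4]])
    z={'clamp_grip':.086,'tray_handle':.062,'lock1_center':.051}[n]
    for x in r[:4]: print(np.round(atz('wrist',x['pixel'],z,s),4))
E
```

```text
clock: 3.25
position: [0.615, -0.3507, 0.2287]
eef_rot: [0.654, 0.757, -0.0, -0.0]
ft_force: [0.1, 0.2, -0.2]
opening: 0.0404
t 3.25 p [ 0.615  -0.3507  0.2287] x [-0.145  0.989  0.   ] y [ 0.989  0.145 -0.   ] z [-0.  0. -1.] F [ 0.1  0.2 -0.2] op 0.0404 q [ 0.95  0.69 -0.76  1.38  0.48  1.26  0.3 ]
clamp_grip [([237.7, 188.5], 0.81)]
[ 0.5998 -0.3596  0.086 ]
tray_handle [([233.3, 20.0], 0.97)]
[ 0.5739 -0.2015  0.062 ]
lock1_center [([314.4, 105.9], 0.65)]
[ 0.6686 -0.2673  0.051 ]
```

View pics/w1.png

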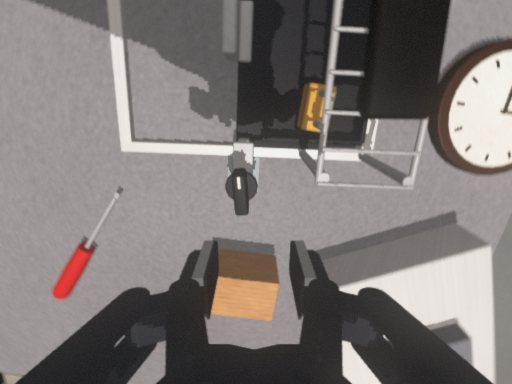

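```bash
python3 - <<'E'
from h import *
im=cv2.imread('pics/w1.png'); c=im[120:240,180:310]; cv2.imwrite('pics/w1c.png',cv2.resize(c,None,fx=5,fy=5,interpolation=cv2.INTER_CUBIC))
print('carton',[np.round(atz('wrist',p,.07),3) for p in [(215,250),(276,255),(275,318),(212,312)]])
print('frame',[np.round(atz('wrist',p,.012),4) for p in [(123,149),(255,153),(370,156),(120,75)]])
E
```

```text
carton [array([ 0.582, -0.444,  0.07 ]), array([ 0.654, -0.441,  0.07 ]), array([ 0.668, -0.534,  0.07 ]), array([ 0.586, -0.536,  0.07 ])]
frame [array([ 0.4492, -0.3509,  0.012 ]), array([ 0.6147, -0.3339,  0.012 ]), array([ 0.7597, -0.3177,  0.012 ]), array([ 0.4459, -0.2638,  0.012 ])]
```

View pics/w1c.png

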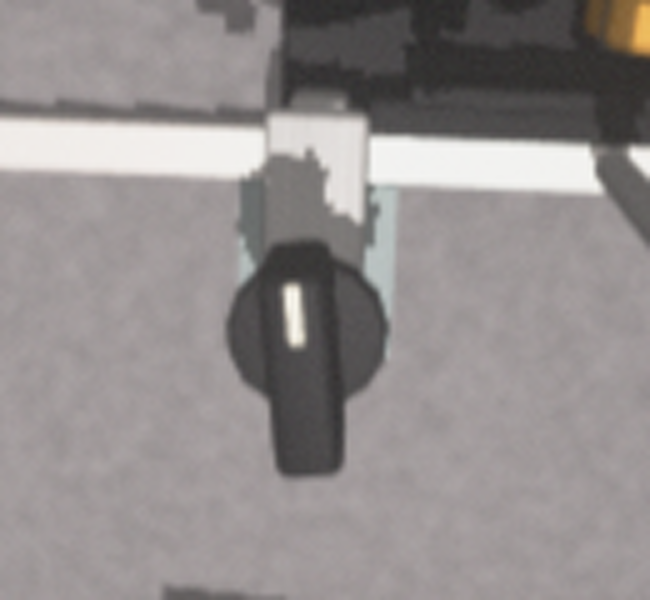

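```bash
python3 - <<'E'
from h import *
f=lambda c:[180+c[0]/5,120+c[1]/5]
for c,z in [((305,358),.1),((297,245),.1),((312,475),.1),((308,330),.07)]: print(c,np.round(atz('wrist',f(c),z),4))
a=atz('wrist',f((297,245)),.1)-atz('wrist',f((312,475)),.1); print(np.linalg.norm(a),np.arctan2(-a[0],a[1]))
E
```

```text
(305, 358) [ 0.6034 -0.3577  0.1   ]
(297, 245) [ 0.5991 -0.3351  0.1   ]
(312, 475) [ 0.6079 -0.3824  0.1   ]
(308, 330) [ 0.6033 -0.3612  0.07  ]
0.04815853210743133 0.18339614839559995
```

```bash
python3 -m jog '{"claw":[0.04,0.04,0.04,0.04],"slide":[[-0.006,-0.0125,0.03],[0,0,0.03],[0,0,0.02],[0,0,0]],"turn":[2.5,0,0,0]}'; python3 - <<'E'
from h import *
s=st(); shot('wrist','w2.png')
p=np.array([.6035,-.3585,.1]); print(proj('wrist',p,s))
for n in ['clamp_grip']:
    r=env.spot_point(n,'wrist'); print(n,[(np.round(x['pixel'],1).tolist(),round(x['score'],2)) for x in r[:4]])
    for x in r[:4]: print(np.round(atz('wrist',x['pixel'],.086,s),4))
E
```

```text
clock: 3.85
position: [0.6043, -0.3594, 0.1482]
eef_rot: [0.679, 0.734, 0.0, 0.002]
ft_force: [-0.3, 0.7, -0.1]
opening: 0.0402
t 3.85 p [ 0.6043 -0.3594  0.1482] x [-0.077  0.997 -0.003] y [0.997 0.077 0.003] z [ 0.003 -0.003 -1.   ] F [-0.3  0.7 -0.1] op 0.0402 q [ 0.95  0.75 -0.71  1.47  0.52  1.12  0.22]
[[252.30118433 218.11739131]]
clamp_grip [([251.5, 219.5], 0.62)]
[ 0.6034 -0.3658  0.086 ]
```

View pics/w2.png

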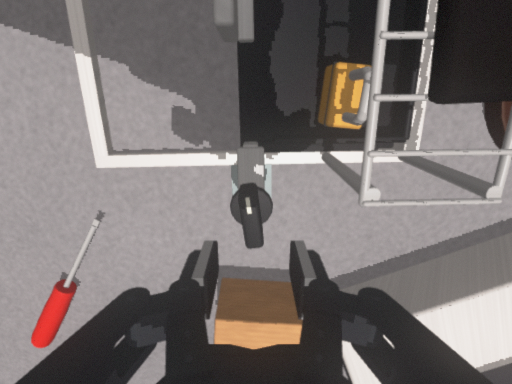

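```bash
python3 -m jog '{"claw":[0.04,0.04,0.04,0.0,0.0,0.0,0.0],"slide":[[0,-0.0005,0.03],[0,0,0.03],[0,0,0.013],[0,0,0],[0,0,0],[0,0,0],[0,0,0]],"turn":[-5,0,0,0,0,0,0]}' 40; python3 - <<'E'
from h import *
s=st(); shot('wrist','w3.png')
E
```

```text
clock: 4.65
position: [0.6028, -0.3632, 0.086]
eef_rot: [0.648, 0.761, -0.005, 0.003]
ft_force: [2.8, -0.6, -12.3]
opening: 0.0128
t 4.65 p [ 0.6028 -0.3632  0.086 ] x [-0.16   0.987 -0.01 ] y [ 0.987  0.159 -0.004] z [-0.002 -0.011 -1.   ] F [  2.8  -0.6 -12.3] op 0.0128 q [ 0.94  0.82 -0.69  1.5   0.58  1.03  0.26]
```

View pics/w3.png

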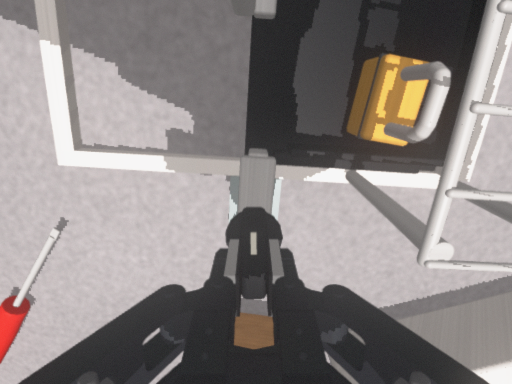

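```bash
python3 -m jog '{"claw":[0.035,0.035,0.035,0.035,0.035],"slide":[[0,0,0],[0,0,0],[0.004,0,0],[0,0,0.01],[0,0,0]],"turn":[0,0,0,0,0]}' 40; python3 - <<'E'
from h import *
s=st()
E
```

```text
clock: 5.2
position: [0.6064, -0.3601, 0.0817]
eef_rot: [0.648, 0.761, -0.004, 0.007]
ft_force: [0.2, -0.2, 0.1]
opening: 0.0347
t 5.2 p [ 0.6064 -0.3601  0.0817] x [-0.159  0.987 -0.016] y [0.987 0.159 0.003] z [ 0.006 -0.015 -1.   ] F [ 0.2 -0.2  0.1] op 0.0347 q [ 0.93  0.82 -0.69  1.51  0.59  1.02  0.25]
```

```bash
python3 -m jog '{"claw":[0.035,0.035,0.035],"slide":[[0.001,-0.003,0.004],[0,0,0.003],[0,0,0]],"turn":[0,0,0]}' 40; python3 -m jog '{"claw":[0,0,0,0,0],"slide":[[0,0,0],[0,0,0],[0,0,0],[0,0,0],[0,0,0]],"turn":[0,0,0,0,0]}' 60;python3 - <<'E'
from h import *
s=st()
E
```

```text
clock: 5.5
position: [0.6032, -0.3595, 0.0741]
eef_rot: [0.648, 0.761, -0.004, 0.007]
ft_force: [-0.6, -0.0, 0.1]
opening: 0.0349
clock: 6.0
position: [0.6023, -0.3596, 0.074]
eef_rot: [0.649, 0.761, -0.004, 0.006]
ft_force: [-1.1, 0.3, -0.1]
opening: 0.0126
t 6.0 p [ 0.6023 -0.3596  0.074 ] x [-0.158  0.987 -0.015] y [0.987 0.159 0.002] z [ 0.004 -0.015 -1.   ] F [-1.1  0.3 -0.1] op 0.0126 q [ 0.93  0.82 -0.68  1.52  0.6   1.    0.24]
```

```bash
python3 -m jog '{"claw":[0,0,0,0,0],"slide":[[0,0,0],[0,0,0],[0,0,0],[0,0,0],[0,0,0]],"turn":[-8,-8,-8,-8,-8]}'; python3 - <<'E'
from h import *
s=st(); print(s['ft_torque'])
E
```

```text
clock: 6.5
position: [0.6003, -0.3607, 0.074]
eef_rot: [0.338, 0.941, -0.008, 0.003]
ft_force: [-3.0, 0.3, -0.2]
opening: 0.0126
t 6.5 p [ 0.6003 -0.3607  0.074 ] x [-0.771  0.637 -0.01 ] y [ 0.637  0.771 -0.012] z [ 0.    -0.016 -1.   ] F [-3.   0.3 -0.2] op 0.0126 q [ 1.02  0.88 -0.83  1.52  0.72  1.06  0.89]
[ 0.29844881  0.02578908 -0.09495621]
```

```bash
python3 -m jog '{"claw":[0,0,0,0,0,0],"slide":[[-0.001,0.001,0],[0,0,0],[0,0,0],[0,0,0],[0,0,0],[0,0,0]],"turn":[-8,-8,-8,-8,-8,0]}'; python3 - <<'E'
from h import *
s=st(); print(s['ft_torque'])
E
```

```text
clock: 7.1
position: [0.5995, -0.3629, 0.0741]
eef_rot: [-0.016, 1.0, -0.007, -0.001]
ft_force: [-1.3, 0.9, 1.5]
opening: 0.0128
t 7.1 p [ 0.5995 -0.3629  0.0741] x [-0.999 -0.033  0.003] y [-0.033  0.999 -0.015] z [-0.002 -0.015 -1.   ] F [-1.3  0.9  1.5] op 0.0128 q [ 1.08  0.95 -0.96  1.51  0.84  1.13  1.55]
[ 0.59569094 -0.07816915  0.01125197]
```

```bash
python3 -m jog '{"claw":[0.04,0.04,0.04,0.04,0.04,0.04,0.04],"slide":[[0,0,0],[0,0,0],[0,0,-0.03],[0,0,-0.04],[0,0,-0.04],[0,0,-0.02],[0,0,0]],"turn":[0,0,0,0,0,0,0]}'; python3 - <<'E'
from h import *
s=st(); shot('wrist','w4.png');shot('side','d4.png')
E
```

```text
clock: 7.8
position: [0.6, -0.3603, 0.2069]
eef_rot: [-0.008, 1.0, -0.008, -0.002]
ft_force: [-0.1, 0.1, -0.1]
opening: 0.0398
t 7.8 p [ 0.6    -0.3603  0.2069] x [-1.    -0.017  0.004] y [-0.017  1.    -0.015] z [-0.004 -0.015 -1.   ] F [-0.1  0.1 -0.1] op 0.0398 q [ 1.11  0.81 -1.05  1.42  0.73  1.31  1.6 ]
```

View pics/w4.png

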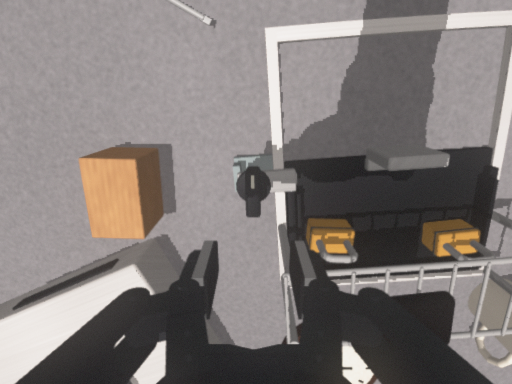

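```bash
python3 - <<'E'
from h import *
s=st()
r=env.spot_point('tray_handle','wrist')
for x in r: print(x['pixel'],x['score'],tri([ray('wrist',x['pixel'],s),ray('scene',[203.6,203.4])]),atz('wrist',x['pixel'],.062,s))
for p in [(368,163),(447,155),(368,151),(445,148)]: print(atz('wrist',p,.083,s))
print(atz('wrist',(270,33),.012,s),atz('wrist',(511,15),.012,s))
E
```

```text
t 7.9 p [ 0.5985 -0.36    0.2036] x [-1.    -0.018  0.008] y [-0.018  1.    -0.014] z [-0.008 -0.014 -1.   ] F [-0.4 -0.6 -0.2] op 0.0401 q [ 1.11  0.81 -1.05  1.43  0.73  1.31  1.61]
[407.9, 153.8] 0.67 (array([ 0.56465898, -0.20119567,  0.05438125]), [np.float64(0.0028795473018409564), np.float64(0.00287954730184104)]) [ 0.56432945 -0.20822324  0.062     ]
[ 0.57026678 -0.25530757  0.083     ]
[ 0.56088978 -0.18230879  0.083     ]
[ 0.55906954 -0.25688486  0.083     ]
[ 0.55445965 -0.1856617   0.083     ]
[ 0.44969665 -0.34789685  0.012     ] [ 0.42435081 -0.09738534  0.012     ]
```

```bash
python3 -m jog '{"claw":[0.05,0.05,0.05,0.05,0.05,0.05,0.05,0.05,0.05,0.05,0.05],"slide":[[0.008,0.05,0],[0.008,0.05,0],[0.008,0.05,0],[0,0.008,0],[0,0,0],[0,0,0],[0,0,0],[0,0,0],[0,0,0],[0,0,0],[0,0,0]],"turn":[0,0,0,8,8,8,8,8,8,8,8]}'; python3 -m jog '{"claw":[0.05,0.05,0.05],"slide":[[0,0,0],[0,0,0],[0,0,0]],"turn":[8,8,6]}'; python3 - <<'E'
from h import *
s=st(); shot('wrist','w5.png')
for n in ['tray_handle','lock1_center']:
  r=env.spot_point(n,'wrist')
  for x in r: print(n,x['pixel'],x['score'],atz('wrist',x['pixel'],.062 if n[0]=='t' else .051,s))
E
```

```text
clock: 9.05
position: [0.5567, -0.1987, 0.1772]
eef_rot: [0.545, 0.838, -0.011, -0.017]
ft_force: [0.6, 0.4, -0.4]
opening: 0.0499
clock: 9.35
position: [0.5526, -0.1988, 0.1709]
eef_rot: [0.702, 0.712, -0.016, -0.019]
ft_force: [-0.0, 0.9, -0.6]
opening: 0.0497
t 9.35 p [ 0.5526 -0.1988  0.1709] x [-0.014  1.     0.005] y [ 0.999  0.015 -0.05 ] z [-0.05   0.004 -0.999] F [-0.   0.9 -0.6] op 0.0497 q [ 0.85  0.56 -0.75  1.72  0.43  1.09 -0.04]
tray_handle [280.6, 194.1] 0.66 [ 0.57209828 -0.19888821  0.062     ]
lock1_center [374.1, 256.2] 0.97 [ 0.67114028 -0.26650878  0.051     ]
```

View pics/w5.png

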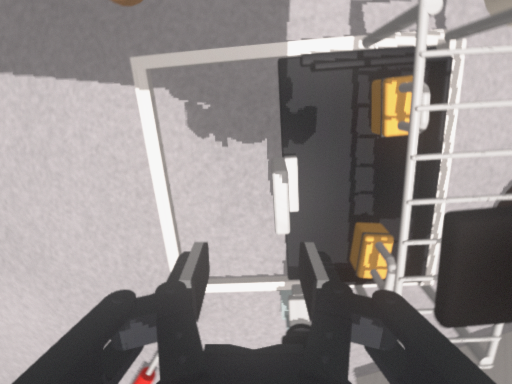

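```bash
python3 -m jog '{"claw":[0.05,0.05,0.05,0.05,0.05],"slide":[[0,0.01,0],[0,0.01,0.01],[0,0.006,0.02],[0,0,0.02],[0,0,0]],"turn":[-4.5,0,0,0,0]}'; python3 - <<'E'
from h import *
s=st(); shot('wrist','w6.png')
for n in ['tray_handle','lock1_center']:
  r=env.spot_point(n,'wrist')
  for x in r: print(n,x['pixel'],x['score'],atz('wrist',x['pixel'],.062 if n[0]=='t' else .051,s))
E
```

```text
clock: 10.0
position: [0.5761, -0.1965, 0.114]
eef_rot: [0.668, 0.744, -0.016, -0.022]
ft_force: [-0.1, -0.3, 0.6]
opening: 0.0498
t 10.0 p [ 0.5761 -0.1965  0.114 ] x [-0.108  0.994  0.011] y [ 0.993  0.108 -0.052] z [-0.053  0.006 -0.999] F [-0.1 -0.3  0.6] op 0.0498 q [ 0.79  0.67 -0.72  1.7   0.51  1.03 -0.01]
tray_handle [250.9, 220.4] 0.79 [ 0.57172723 -0.19880834  0.062     ]
lock1_center [358.4, 305.2] 0.83 [ 0.67113704 -0.27003941  0.051     ]
```

View pics/w6.png

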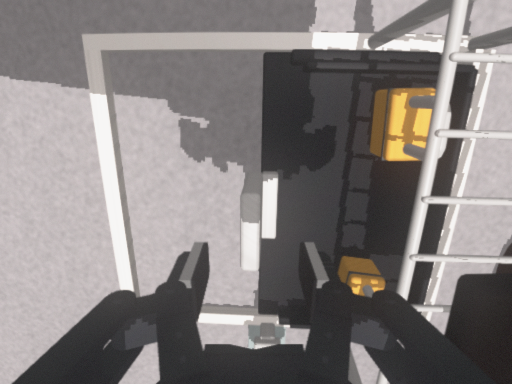

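```bash
python3 - <<'E'
from h import *
s=env.sense()
t=atz('wrist',(250.5,231),.083,s);print(t)
e=R.from_quat(s['eef_rot']).as_matrix()
for z in (.045,):
  print(e.T@(np.array([.572,-.2,z])-s['position']))
E
```

```text
[ 0.57516981 -0.19946943  0.083     ]
[-0.0031736  -0.00341589  0.07297241]
```

```bash
python3 -m jog '{"claw":[0.05,0.05,0.05,0.05,0.05],"slide":[[-0.003,-0.002,0.015],[0,0,0.02],[0,0,0.02],[0,0,0.015],[0,0,0]],"turn":[0,0,0,0,0]}'; python3 -m jog '{"claw":[0,0,0,0,0],"slide":[[0,0,0],[0,0,0],[0,0,0],[0,0,0],[0,0,0]],"turn":[0,0,0,0,0]}' 60; python3 - <<'E'
from h import *
s=st()
E
```

```text
clock: 10.65
position: [0.5758, -0.2024, 0.0474]
eef_rot: [0.668, 0.744, -0.014, -0.015]
ft_force: [0.3, 0.0, -0.2]
opening: 0.0498
clock: 11.15
position: [0.5729, -0.2031, 0.051]
eef_rot: [0.669, 0.743, -0.016, -0.017]
ft_force: [-3.3, 0.3, 1.3]
opening: 0.0137
t 11.15 p [ 0.5729 -0.2031  0.051 ] x [-0.104  0.995  0.003] y [ 0.994  0.104 -0.046] z [-0.046 -0.002 -0.999] F [-3.3  0.3  1.3] op 0.0137 q [ 0.77  0.75 -0.67  1.73  0.58  0.92 -0.05]
```

```bash
python3 -m jog '{"claw":[0,0,0,0,0,0,0],"slide":[[0,-0.015,0.0007],[0,-0.02,0.0009],[0,-0.02,0.0009],[0,-0.02,0.0009],[0,-0.02,0.0009],[0,-0.02,0.0009],[0,0,0]],"turn":[0,0,0,0,0,0,0]}'; python3 - <<'E'
from h import *
s=st();shot('wrist','w7.png')
E
```

```text
clock: 11.85
position: [0.4597, -0.2146, 0.0512]
eef_rot: [0.668, 0.744, -0.013, -0.013]
ft_force: [-7.6, -0.1, 3.1]
opening: 0.0129
t 11.85 p [ 0.4597 -0.2146  0.0512] x [-0.107  0.994  0.002] y [ 0.994  0.107 -0.036] z [-0.036 -0.001 -0.999] F [-7.6 -0.1  3.1] op 0.0129 q [ 0.93  0.61 -0.7   2.    0.57  0.78 -0.01]
```

View pics/w7.png

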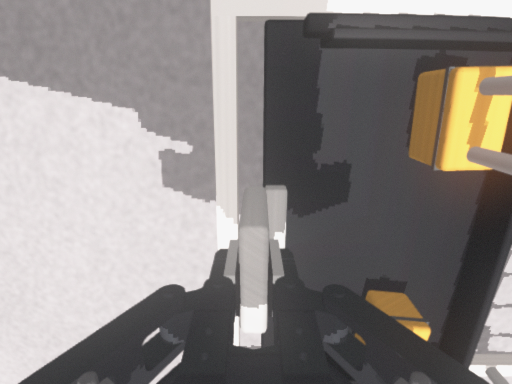

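```bash
python3 -m jog '{"claw":[0,0,0,0],"slide":[[0,-0.012,0.0004],[0,-0.006,0.0002],[0,-0.005,0.0002],[0,-0.004,0]],"turn":[0,0,0,0]}'; python3 - <<'E'
from h import *
s=st();shot('wrist','w8.png')
E
```

```text
clock: 12.3
position: [0.4422, -0.216, 0.0526]
eef_rot: [0.668, 0.744, -0.005, -0.006]
ft_force: [10.7, 1.2, -14.7]
opening: 0.013
t 12.3 p [ 0.4422 -0.216   0.0526] x [-0.109  0.994  0.003] y [ 0.994  0.109 -0.016] z [-0.016  0.001 -1.   ] F [ 10.7   1.2 -14.7] op 0.013 q [ 0.97  0.58 -0.71  2.05  0.57  0.73  0.01]
```

View pics/w8.png

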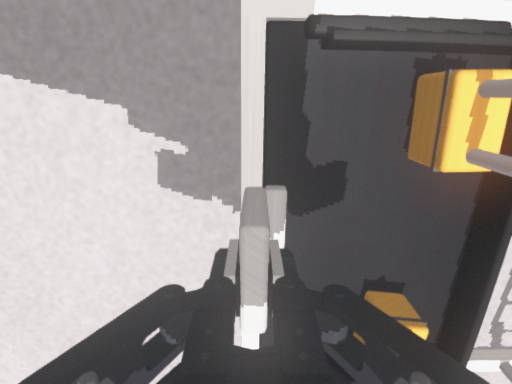

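```bash
python3 -m jog '{"claw":[0.05,0.05,0.05,0.05,0.05,0.05,0.05,0.05],"slide":[[0,0,0],[0,0,0],[0,0,0],[0,0,-0.02],[0,0,-0.03],[0,0,-0.04],[0,0,-0.04],[0,0,-0.01]],"turn":[0,0,0,0,0,0,0,0]}'; python3 - <<'E'
from h import *
s=st();shot('wrist','w9.png')
e=R.from_quat(s['eef_rot']).as_matrix()
print(e.T@(np.array([.6035,-.3590,.17])-s['position']))
for n in ['tray_handle','lock1_center','clamp_grip']:
  r=env.spot_point(n,'wrist')
  for x in r: print(n,x['pixel'],x['score'],atz('wrist',x['pixel'],{'t':.062,'l':.051,'c':.086}[n[0]],s))
E
```

```text
clock: 13.15
position: [0.4427, -0.2157, 0.1968]
eef_rot: [0.667, 0.745, -0.006, -0.008]
ft_force: [0.5, -1.2, 0.4]
opening: 0.0496
t 13.15 p [ 0.4427 -0.2157  0.1968] x [-0.11   0.994  0.004] y [ 0.994  0.111 -0.02 ] z [-0.02   0.002 -1.   ] F [ 0.5 -1.2  0.4] op 0.0496 q [ 1.13  0.36 -0.88  1.95  0.33  1.    0.21]
[-0.16024606  0.14448165  0.0231771 ]
tray_handle [254.8, 182.0] 0.9 [ 0.44107417 -0.21263707  0.062     ]
lock1_center [336.9, 247.7] 0.93 [ 0.54171551 -0.28150423  0.051     ]
```

View pics/w9.png

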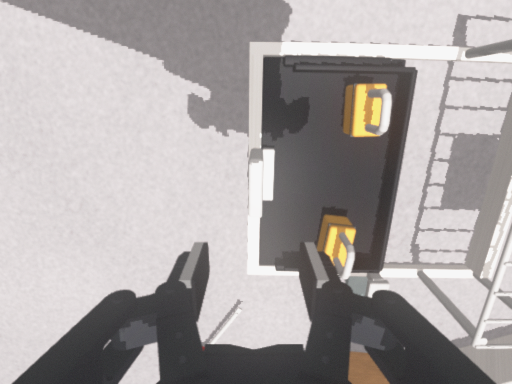

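```bash
python3 -m jog '{"claw":[0.04,0.04,0.04,0.04,0.04,0.04,0.04],"slide":[[-0.027,0.024,0],[-0.027,0.024,0],[-0.027,0.024,0],[-0.027,0.024,0],[-0.027,0.024,0],[-0.025,0.024,0],[0,0,0]],"turn":[0,0,0,0,0,0,0]}'; python3 -m jog '{"claw":[0.04,0.04,0.04,0.04,0.04,0.04,0.04,0.04,0.04,0.04,0.04],"slide":[[0,0,0],[0,0,0],[0,0,0],[0,0,0],[0,0,0],[0,0,0],[0,0,0],[0,0,0],[0,0,0],[0,0,0],[0,0,0]],"turn":[-8,-8,-8,-8,-8,-8,-8,-8,-8,-8,-5]}'; python3 - <<'E'
from h import *
s=st();shot('wrist','w10.png')
e=R.from_quat(s['eef_rot']).as_matrix()
print(e.T@(np.array([.6035,-.3590,.075])-s['position']))
for n in ['tray_handle','lock1_center','clamp_grip']:
  r=env.spot_point(n,'wrist')
  for x in r: print(n,x['pixel'],x['score'],atz('wrist',x['pixel'],{'t':.062,'l':.051,'c':.086}[n[0]],s))
E
```

```text
clock: 14.05
position: [0.5948, -0.3596, 0.1644]
eef_rot: [0.666, 0.746, -0.013, -0.025]
ft_force: [-0.5, -0.3, -0.3]
opening: 0.0398
clock: 15.15
position: [0.579, -0.3447, 0.1347]
eef_rot: [-0.05, 0.997, 0.019, -0.047]
ft_force: [-0.5, -0.6, 1.4]
opening: 0.0398
t 15.15 p [ 0.579  -0.3447  0.1347] x [-0.99  -0.102  0.093] y [-0.099  0.994  0.042] z [-0.096  0.032 -0.995] F [-0.5 -0.6  1.4] op 0.0398 q [ 1.09  0.91 -1.02  1.45  0.76  1.33  1.65]
[-0.02834206 -0.01912496  0.05658308]
tray_handle [436.9, 54.0] 0.84 [ 0.44310977 -0.21785134  0.062     ]
lock1_center [327.0, 177.5] 0.86 [ 0.54478774 -0.28285923  0.051     ]
clamp_grip [224.5, 253.2] 0.61 [ 0.60299359 -0.36178825  0.086     ]
```

View pics/w10.png

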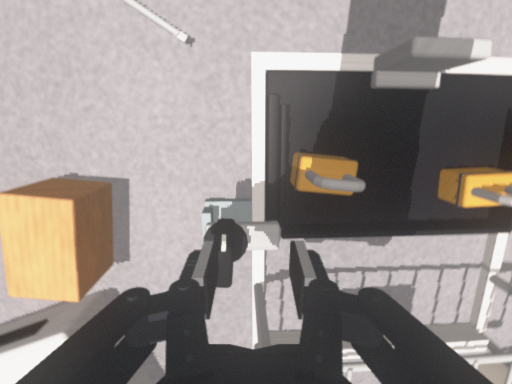

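```bash
python3 -m jog '{"claw":[0.04,0.04,0.04],"slide":[[0,0,-0.05],[0,0,-0.05],[0,0,0]],"turn":[0,0,0]}' >/dev/null; python3 -c "
from h import *
st()"
python3 -m jog '{"claw":[0.04,0.04,0.04],"slide":[[0.02,0,0],[0.02,0,0],[0,0,0]],"turn":[0,0,0]}' >/dev/null; python3 -c "
from h import *
st()"
python3 -m jog '{"claw":[0.04,0.04,0.04],"slide":[[-0.04,0,0],[0,0,0],[0,0,0]],"turn":[0,0,0]}' >/dev/null; python3 -c "
from h import *
st()"
```

```text
t 15.65 p [ 0.5876 -0.3473  0.2345] x [-0.991 -0.088  0.097] y [-0.084  0.996  0.043] z [-0.101  0.035 -0.994] F [ 0.8  0.4 -0.3] op 0.04 q [ 1.08  0.83 -1.07  1.33  0.69  1.48  1.69]
t 15.95 p [ 0.5481 -0.3495  0.239 ] x [-0.992 -0.083  0.096] y [-0.08   0.996  0.04 ] z [-0.099  0.032 -0.995] F [ 0.3 -0.5 -0.3] op 0.04 q [ 1.16  0.78 -1.09  1.43  0.67  1.45  1.7 ]
t 16.25 p [ 0.5881 -0.3465  0.2333] x [-0.992 -0.078  0.098] y [-0.075  0.996  0.039] z [-0.101  0.031 -0.994] F [ 0.1 -0.2 -0.6] op 0.0397 q [ 1.08  0.83 -1.06  1.34  0.69  1.48  1.68]
```

```bash

python3 -m jog '{"claw":[0.04,0.04,0.04,0.04,0.04],"slide":[[0,0,0],[0,0,0],[0,0,0],[0,0,0],[0,0,0]],"turn":[8,8,8,8,0]}' >/dev/null; python3 -c "
from h import *
st()"
python3 -m jog '{"claw":[0.04,0.04,0.04,0.04,0.04,0.04,0.04,0.04,0.04],"slide":[[0,0,0],[0,0,0],[0,0,0],[0,0,0],[0,0,0],[0,0,0],[0,0,0],[0,0,0],[0,0,0]],"turn":[-4,-4,-4,-4,-4,-4,-4,-4,0]}' >/dev/null; python3 -c "
from h import *
st()"
```

```text
t 16.75 p [ 0.5883 -0.3448  0.2306] x [-0.87   0.482  0.106] y [ 0.483  0.876 -0.021] z [-0.103  0.033 -0.994] F [0.  0.2 0.4] op 0.0401 q [ 1.03  0.78 -0.95  1.34  0.6   1.44  1.15]
t 17.65 p [ 0.5872 -0.3451  0.2287] x [-0.989 -0.109  0.1  ] y [-0.105  0.994  0.043] z [-0.104  0.032 -0.994] F [ 0.  -0.6  1. ] op 0.0402 q [ 1.08  0.84 -1.07  1.34  0.7   1.48  1.7 ]
```

```bash
python3 - <<'E'
from h import *
s=st()
e=R.from_quat(s['eef_rot']).as_matrix()
print(e.T@(np.array([.6020,-.3600,.12])-s['position']))
E
```

```text
t 17.65 p [ 0.5872 -0.3451  0.2287] x [-0.989 -0.109  0.1  ] y [-0.105  0.994  0.043] z [-0.104  0.032 -0.994] F [ 0.  -0.6  1. ] op 0.0402 q [ 1.08  0.84 -1.07  1.34  0.7   1.48  1.7 ]
[-0.02387927 -0.02096224  0.10606137]
```

```bash
python3 -m jog '{"claw":[0.04,0.04,0.04,0.04,0.04],"slide":[[-0.012,-0.0105,0.015],[-0.012,-0.0105,0.03],[0,0,0.03],[0,0,0.03],[0,0,0]],"turn":[4,0,0,0,0]}'; python3 - <<'E'
from h import *
s=st();shot('wrist','w11.png')
e=R.from_quat(s['eef_rot']).as_matrix()
print(e.T@(np.array([.6020,-.3600,.075])-s['position']))
for n in ['clamp_grip']:
  r=env.spot_point(n,'wrist')
  for x in r: print(n,x['pixel'],x['score'],atz('wrist',x['pixel'],{'t':.062,'l':.051,'c':.086}[n[0]],s))
E
```

```text
clock: 18.15
position: [0.6031, -0.3624, 0.1188]
eef_rot: [-0.018, 0.998, 0.016, -0.05]
ft_force: [-1.1, -0.1, -0.5]
opening: 0.0399
t 18.15 p [ 0.6031 -0.3624  0.1188] x [-0.994 -0.037  0.1  ] y [-0.034  0.999  0.033] z [-0.101  0.03  -0.994] F [-1.1 -0.1 -0.5] op 0.0399 q [ 1.04  0.96 -0.98  1.36  0.77  1.34  1.62]
[-0.0033606   0.00100273  0.04371273]
clamp_grip [252.6, 232.3] 0.74 [ 0.60267103 -0.36177416  0.086     ]
```

View pics/w11.png

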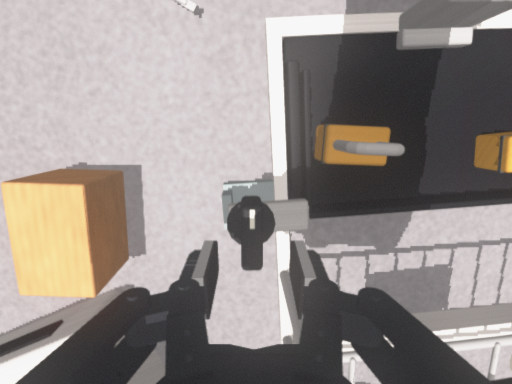

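```bash
python3 -m jog '{"claw":[0.04,0.04,0.04,0.04],"slide":[[-0.003,-0.0005,0.015],[0,0,0.015],[0,0,0.014],[0,0,0]],"turn":[0,0,0,0]}'; python3 -m jog '{"claw":[0,0,0,0,0],"slide":[[0,0,0],[0,0,0],[0,0,0],[0,0,0],[0,0,0]],"turn":[0,0,0,0,0]}' 60;python3 - <<'E'
from h import *
s=st()
E
```

```text
clock: 18.65
position: [0.6084, -0.3627, 0.082]
eef_rot: [-0.017, 0.999, 0.013, -0.043]
ft_force: [0.1, -0.7, -0.7]
opening: 0.0404
clock: 19.15
position: [0.6083, -0.3626, 0.0821]
eef_rot: [-0.018, 0.999, 0.013, -0.044]
ft_force: [0.1, 1.4, -2.4]
opening: 0.0126
t 19.15 p [ 0.6083 -0.3626  0.0821] x [-0.996 -0.036  0.087] y [-0.034  0.999  0.027] z [-0.088  0.024 -0.996] F [ 0.1  1.4 -2.4] op 0.0126 q [ 1.03  0.99 -0.96  1.38  0.81  1.28  1.6 ]
```

```bash
python3 -m jog '{"claw":[0.035,0.035,0.035,0.035,0.035],"slide":[[0,0,0],[0,0,0],[0.005,0,0],[0,0,0.006],[0,0,0]],"turn":[0,0,0,0,0]}'; python3 - <<'E'
from h import *
s=st()
E
```

```text
clock: 19.65
position: [0.6033, -0.363, 0.0779]
eef_rot: [-0.017, 0.999, 0.012, -0.042]
ft_force: [-0.2, 0.1, -0.8]
opening: 0.0351
t 19.65 p [ 0.6033 -0.363   0.0779] x [-0.996 -0.036  0.084] y [-0.034  0.999  0.026] z [-0.085  0.023 -0.996] F [-0.2  0.1 -0.8] op 0.0351 q [ 1.04  0.99 -0.96  1.4   0.81  1.27  1.59]
```

```bash
python3 -m jog '{"claw":[0.035,0,0,0,0,0],"slide":[[0.001,0.002,0.004],[0,0,0],[0,0,0],[0,0,0],[0,0,0],[0,0,0]],"turn":[0,0,0,0,0,0]}' 60; python3 -m jog '{"claw":[0,0,0,0,0],"slide":[[0,0,0],[0,0,0],[0,0,0],[0,0,0],[0,0,0]],"turn":[6,6,6,6,6]}';python3 - <<'E'
from h import *
s=st()
E
```

```text
clock: 20.25
position: [0.6019, -0.3626, 0.0741]
eef_rot: [-0.017, 0.999, 0.011, -0.042]
ft_force: [0.8, -0.6, 0.2]
opening: 0.0132
clock: 20.75
position: [0.6021, -0.3623, 0.0741]
eef_rot: [0.252, 0.967, 0.001, -0.043]
ft_force: [-6.1, -9.9, 5.9]
opening: 0.0132
t 20.75 p [ 0.6021 -0.3623  0.0741] x [-0.869  0.487  0.084] y [ 0.487  0.873 -0.02 ] z [-0.084  0.023 -0.996] F [-6.1 -9.9  5.9] op 0.0132 q [ 1.    0.95 -0.86  1.41  0.73  1.21  1.09]
```

```bash
python3 -m jog '{"claw":[0,0,0,0,0],"slide":[[0,0,0],[0,0,0],[0,0,0],[0,0,0],[0,0,0]],"turn":[6,6,6,6,6]}';python3 - <<'E'
from h import *
s=st();print(s['ft_torque']); shot('wrist','w12.png')
E
```

```text
clock: 21.25
position: [0.6024, -0.3622, 0.0742]
eef_rot: [0.505, 0.862, -0.008, -0.042]
ft_force: [-1.6, -3.4, 0.5]
opening: 0.013
t 21.25 p [ 0.6024 -0.3622  0.0742] x [-0.487  0.871  0.064] y [ 0.869  0.491 -0.057] z [-0.081  0.028 -0.996] F [-1.6 -3.4  0.5] op 0.013 q [ 0.95  0.91 -0.76  1.41  0.64  1.17  0.6 ]
[ 0.68601139 -0.66952674  0.08185131]
```

View pics/w12.png

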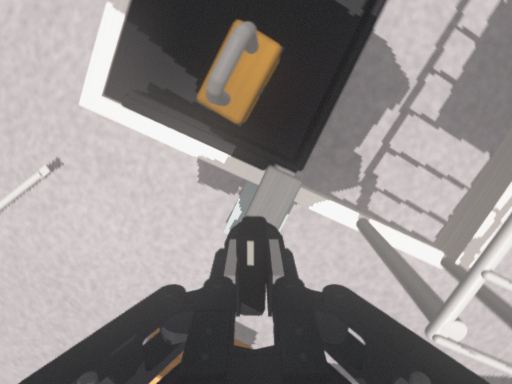

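```bash
python3 -m jog '{"claw":[0,0,0,0,0],"slide":[[0,0,0],[0,0,0],[0,0,0],[0,0,0],[0,0,0]],"turn":[6,6,6,4,2]}';python3 - <<'E'
from h import *
s=st();print(s['ft_torque'])
E
```

```text
clock: 21.8
position: [0.6025, -0.3623, 0.0741]
eef_rot: [0.678, 0.734, -0.015, -0.039]
ft_force: [-3.1, -1.7, 0.7]
opening: 0.0133
t 21.8 p [ 0.6025 -0.3623  0.0741] x [-0.077  0.996  0.038] y [ 0.994  0.08  -0.075] z [-0.078  0.032 -0.996] F [-3.1 -1.7  0.7] op 0.0133 q [ 0.91  0.88 -0.67  1.41  0.56  1.14  0.21]
[ 0.57591643 -0.87389671  0.65880823]
```

```bash
python3 -m jog '{"claw":[0.035,0.035,0.035,0.035,0.035,0.035,0.035],"slide":[[0,0,0],[0,0,0],[0,0,-0.02],[0,0,-0.03],[0,0,-0.04],[0,0,-0.04],[0,0,0]],"turn":[0,0,0,0,0,0,0]}';python3 - <<'E'
from h import *
s=st(); shot('wrist','w13.png'); shot('side','d13.png'); shot('scene','s13.png')
for n in ['tray_handle','lock1_center','clamp_grip']:
 for c in ['wrist','scene','side']:
  r=env.spot_point(n,c)
  for x in r: print(n,c,x['pixel'],x['score'],atz(c,x['pixel'],{'t':.062,'l':.051,'c':.086}[n[0]],s))
E
```

```text
clock: 22.5
position: [0.6126, -0.3619, 0.2049]
eef_rot: [0.672, 0.739, -0.013, -0.044]
ft_force: [0.6, -0.9, 0.0]
opening: 0.035
t 22.5 p [ 0.6126 -0.3619  0.2049] x [-0.092  0.995  0.047] y [ 0.992  0.096 -0.079] z [-0.083  0.039 -0.996] F [ 0.6 -0.9  0. ] op 0.035 q [ 0.91  0.77 -0.73  1.29  0.49  1.35  0.28]
tray_handle wrist [103.9, 17.9] 0.7 [ 0.44539723 -0.21409299  0.062     ]
tray_handle scene [192.5, 182.2] 0.63 [ 0.44966873 -0.22831062  0.062     ]
tray_handle scene [122.1, 194.3] 0.47 [ 0.45891991 -0.4926978   0.062     ]
tray_handle side [249.0, 233.9] 0.74 [ 0.43247921 -0.21987354  0.062     ]
tray_handle side [310.8, 238.4] 0.59 [ 0.61248174 -0.34693492  0.062     ]
lock1_center wrist [203.5, 98.9] 0.82 [ 0.54171322 -0.27880965  0.051     ]
lock1_center scene [115.4, 236.5] 0.71 [ 0.6487635  -0.51190052  0.051     ]
lock1_center scene [181.3, 204.7] 0.45 [ 0.54844017 -0.28019989  0.051     ]
lock1_center side [285.2, 236.5] 0.45 [ 0.54534942 -0.28396221  0.051     ]
clamp_grip wrist [253.6, 195.3] 0.81 [ 0.60349455 -0.36312061  0.086     ]
clamp_grip scene [199.9, 225.6] 0.62 [ 0.69119719 -0.22267403  0.086     ]
clamp_grip scene [162.0, 212.4] 0.44 [ 0.60371458 -0.34645298  0.086     ]
clamp_grip side [313.5, 236.1] 0.53 [ 0.6110442 -0.3635467  0.086    ]
```

View pics/w13.png

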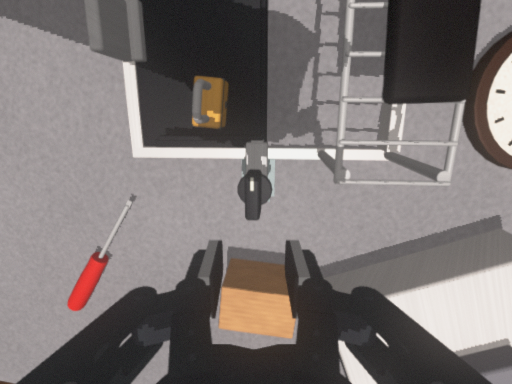

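View pics/s13.png

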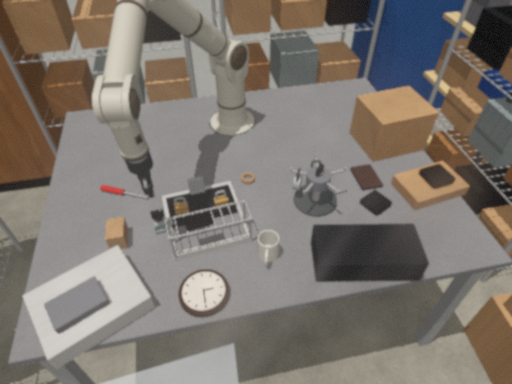

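```bash
python3 -m jog '{"claw":[0.05,0.05,0.05,0.05,0.05,0.05,0.05,0.05,0.05,0.05,0.05,0.05],"slide":[[0.04,0.001,-0.01],[0.045,0.001,-0.01],[0.048,0.001,-0.01],[0.048,0.001,-0.005],[0.048,0.001,-0.005],[0.048,0.001,-0.005],[0.048,0.001,-0.005],[0.048,0.001,-0.005],[0.048,0.001,0],[0.048,0.001,0],[0.03,0.001,0],[0,0,0]],"turn":[0,0,0,0,0,0,0,0,0,0,0,0]}';python3 - <<'E'
from h import *
s=st(); shot('wrist','w14.png')
for n in ['tree_grip','branch1','tree_base']:
 for c in ['wrist']:
  r=env.spot_point(n,c)
  for x in r: print(n,c,x['pixel'],x['score'],atz(c,x['pixel'],{'tree_grip':.164,'branch1':.13,'tree_base':0}[n],s))
E
```

```text
clock: 24.3
position: [0.5796, 0.1491, 0.2785]
eef_rot: [0.675, 0.736, -0.014, -0.048]
ft_force: [0.1, -1.0, -0.3]
opening: 0.0499
t 24.3 p [0.5796 0.1491 0.2785] x [-0.083  0.995  0.052] y [ 0.992  0.087 -0.086] z [-0.09   0.044 -0.995] F [ 0.1 -1.  -0.3] op 0.0499 q [ 0.37  0.53 -0.89  1.55  0.34  1.32 -0.48]
tree_grip wrist [279.0, 108.5] 0.98 [0.58497895 0.23010173 0.164     ]
branch1 wrist [324.7, 167.8] 0.92 [0.63769385 0.17692241 0.13      ]
branch1 wrist [355.1, 78.6] 0.9 [0.65298564 0.26398674 0.13      ]
tree_base wrist [281.2, 111.2] 0.73 [0.58830467 0.22905655 0.        ]
tree_base wrist [163.5, 242.7] 0.64 [0.41704311 0.00228798 0.        ]
```

View pics/w14.png

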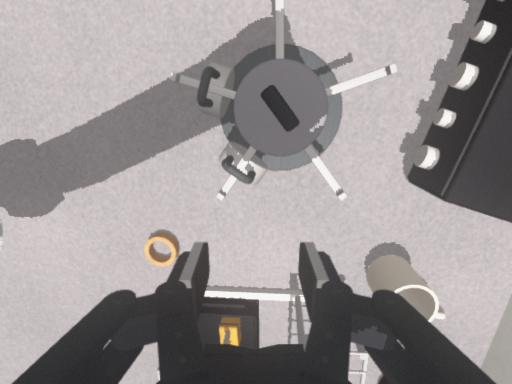

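```bash
python3 -m jog '{"claw":[0.04,0.04,0.04,0.04,0.04,0.04],"slide":[[0,0,0],[0,0,0],[0,0,0],[0,0,0],[0,0,0],[0,0,0]],"turn":[-8,-8,-8,-8,-7.5,0]}';python3 - <<'E'
from h import *
s=st(); 
e=R.from_quat(s['eef_rot']).as_matrix()
print(e.T@(np.array([.5833,.2308,.215])-s['position']))
E
```

```text
clock: 25.1
position: [0.5855, 0.1228, 0.2742]
eef_rot: [0.391, 0.919, -0.002, -0.049]
ft_force: [-0.3, -0.5, 0.2]
opening: 0.04
t 25.1 p [0.5855 0.1228 0.2742] x [-0.689  0.719  0.089] y [ 0.719  0.694 -0.042] z [-0.092  0.035 -0.995] F [-0.3 -0.5  0.2] op 0.04 q [ 0.48  0.6  -1.04  1.55  0.45  1.35  0.16]
[0.07393268 0.07580843 0.0628692 ]
```

```bash
python3 -m jog '{"claw":[0.04,0.04,0.04,0.04,0.04,0.04],"slide":[[0.0185,0.019,0.01],[0.0185,0.019,0.01],[0.0185,0.019,0.015],[0.0185,0.019,0.015],[0,0,0],[0,0,0]],"turn":[0,0,0,0,0,0]}';python3 - <<'E'
from h import *
s=st(); shot('wrist','w15.png')
e=R.from_quat(s['eef_rot']).as_matrix()
for n in ['tree_grip','branch1']:
 for c in ['wrist']:
  r=env.spot_point(n,c)
  for x in r: print(n,c,x['pixel'],x['score'],atz(c,x['pixel'],{'tree_grip':.164,'branch1':.13,'tree_base':0}[n],s))
print(e.T@(np.array([.5833,.2308,.152])-s['position']))
E
```

```text
clock: 25.7
position: [0.5915, 0.2191, 0.2235]
eef_rot: [0.412, 0.91, -0.005, -0.048]
ft_force: [0.5, 0.1, 0.3]
opening: 0.0399
t 25.7 p [0.5915 0.2191 0.2235] x [-0.656  0.75   0.084] y [ 0.749  0.66  -0.049] z [-0.092  0.031 -0.995] F [0.5 0.1 0.3] op 0.0399 q [ 0.27  0.69 -0.98  1.53  0.5   1.29 -0.04]
tree_grip wrist [262.7, 204.3] 0.83 [0.58663561 0.23089856 0.164     ]
branch1 wrist [262.6, 269.4] 0.91 [0.6346586  0.17624358 0.13      ]
branch1 wrist [313.1, 122.2] 0.91 [0.57686016 0.30227911 0.13      ]
branch1 wrist [345.1, 213.3] 0.8 [0.65142977 0.265362   0.13      ]
[0.00818909 0.00512153 0.07224361]
```

View pics/w15.png

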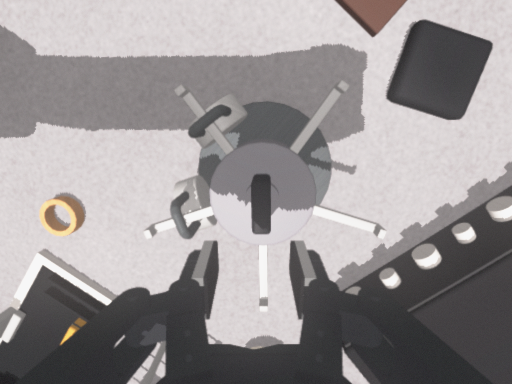

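```bash
python3 -m jog '{"claw":[0.04,0.04,0.04,0.04,0.04],"slide":[[0.008,0.005,0.012],[0,0,0.02],[0,0,0.02],[0,0,0.018],[0,0,0]],"turn":[0,0,0,0,0]}';python3 - <<'E'
from h import *
s=st(); shot('wrist','w16.png')
e=R.from_quat(s['eef_rot']).as_matrix()
print(e.T@(np.array([.5838,.2306,.152])-s['position']))
E
```

```text
clock: 26.35
position: [0.5854, 0.2282, 0.1527]
eef_rot: [0.416, 0.908, -0.004, -0.046]
ft_force: [-0.2, 0.6, 0.3]
opening: 0.04
t 26.35 p [0.5854 0.2282 0.1527] x [-0.649  0.756  0.081] y [ 0.756  0.654 -0.045] z [-0.087  0.032 -0.996] F [-0.2  0.6  0.3] op 0.04 q [ 0.24  0.75 -0.93  1.6   0.55  1.17 -0.1 ]
[0.00279437 0.00034737 0.00091591]
```

View pics/w16.png

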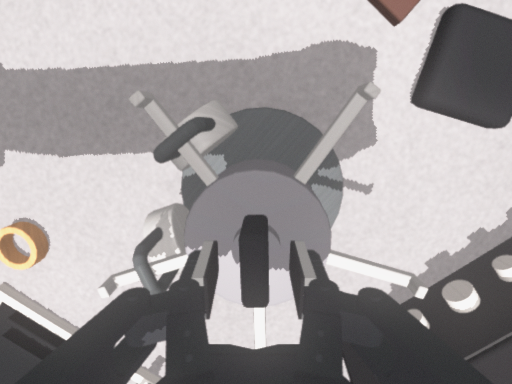

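Bar is centred between the fingers (254,262). Shift 3 mm along tool x and close, then turn.

```bash
python3 -m jog '{"claw":[0.04,0,0,0,0,0],"slide":[[0.003,0,0.001],[0,0,0],[0,0,0],[0,0,0],[0,0,0],[0,0,0]],"turn":[0,0,0,0,0,0]}' 60;python3 -m jog '{"claw":[0,0,0,0],"slide":[[0,0,0],[0,0,0],[0,0,0],[0,0,0]],"turn":[-7,-7,-7,-7]}';python3 - <<'E'
from h import *
s=st(); print(s['ft_torque'])
E
```

```text
clock: 27.0
position: [0.5842, 0.2307, 0.1558]
eef_rot: [0.417, 0.908, -0.003, -0.045]
ft_force: [-1.3, -1.3, -2.5]
opening: 0.0131
clock: 27.4
position: [0.5839, 0.2306, 0.1559]
eef_rot: [0.177, 0.983, 0.007, -0.044]
ft_force: [-0.2, 1.6, -3.8]
opening: 0.0127
t 27.4 p [0.5839 0.2306 0.1559] x [-0.933  0.347  0.089] y [ 0.349  0.937 -0.001] z [-0.084  0.03  -0.996] F [-0.2  1.6 -3.8] op 0.0127 q [ 0.29  0.8  -1.04  1.6   0.64  1.21  0.33]
[-0.47956326 -0.03879632 -0.22687027]
```

```bash
python3 -m jog '{"claw":[0,0,0,0,0,0,0,0],"slide":[[0,0,0],[0,0,0],[0,0,0],[0,0,0],[0,0,0],[0,0,0],[0,0,0],[0,0,0]],"turn":[-7,-7,-7,-7,-7,-7,-7,-6]}';python3 - <<'E'
from h import *
s=st(); print(s['ft_torque'])
E
```

```text
clock: 28.2
position: [0.5839, 0.2299, 0.1565]
eef_rot: [-0.316, 0.948, 0.024, -0.036]
ft_force: [-0.3, 5.2, -4.7]
opening: 0.0124
t 28.2 p [0.5839 0.2299 0.1565] x [-0.798 -0.601  0.053] y [-0.597  0.799  0.069] z [-0.084  0.023 -0.996] F [-0.3  5.2 -4.7] op 0.0124 q [ 0.36  0.92 -1.24  1.59  0.81  1.32  1.22]
[-1.01369268 -0.51884863 -0.22055886]
```

```bash
python3 -m jog '{"claw":[0.045,0.045,0.045,0.045,0.045,0.045,0.045],"slide":[[0,0,0],[0,0,0],[0,0,-0.02],[0,0,-0.03],[0,0,-0.04],[0,0,-0.03],[0,0,0]],"turn":[0,0,0,0,0,0,0]}';python3 - <<'E'
from h import *
s=st(); shot('wrist','w17.png')
e=R.from_quat(s['eef_rot']).as_matrix()
for n in ['tree_grip','branch1','lock1_center']:
 for c in ['wrist','scene']:
  r=env.spot_point(n,c)
  for x in r: print(n,c,x['pixel'],x['score'],atz(c,x['pixel'],{'tree_grip':.164,'branch1':.13,'lock1_center':0.051}[n],s))
E
```

```text
clock: 28.9
position: [0.5959, 0.2278, 0.2881]
eef_rot: [-0.31, 0.95, 0.026, -0.034]
ft_force: [0.7, -0.0, 0.2]
opening: 0.0449
t 28.9 p [0.5959 0.2278 0.2881] x [-0.805 -0.591  0.048] y [-0.587  0.806  0.07 ] z [-0.08   0.028 -0.996] F [ 0.7 -0.   0.2] op 0.0449 q [ 0.38  0.81 -1.32  1.44  0.7   1.51  1.28]
tree_grip wrist [254.9, 183.0] 0.62 [0.58175469 0.22997805 0.164     ]
tree_grip scene [322.1, 168.6] 0.8 [0.58487666 0.23986769 0.164     ]
tree_grip scene [332.2, 190.8] 0.37 [0.69893172 0.23742424 0.164     ]
branch1 wrist [314.3, 193.7] 0.82 [0.55865534 0.29880877 0.13      ]
branch1 wrist [253.5, 239.4] 0.69 [0.64212286 0.27515823 0.13      ]
branch1 wrist [289.8, 121.9] 0.63 [0.51343654 0.22819546 0.13      ]
branch1 wrist [40.2, 182.6] 0.46 [0.71683207 0.05096258 0.13      ]
branch1 scene [335.1, 171.5] 0.84 [0.57581081 0.29783442 0.13      ]
branch1 scene [331.4, 191.8] 0.65 [0.67265706 0.24879565 0.13      ]
branch1 scene [308.6, 188.9] 0.57 [0.64194528 0.17445148 0.13      ]
lock1_center scene [115.4, 236.5] 0.71 [ 0.6487635  -0.51190052  0.051     ]
lock1_center scene [181.3, 204.7] 0.45 [ 0.54844017 -0.28019989  0.051     ]
```

View pics/w17.png

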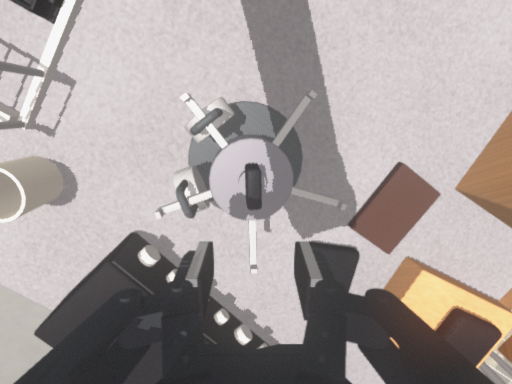

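```bash
python3 -m jog '{"claw":[0.06,0.06,0.06,0.06,0.06],"slide":[[0,0,0],[0,0,0],[0,0,0],[0,0,0],[0,0,0]],"turn":[8,8,8,7,0]}';python3 - <<'E'
from h import *
s=st(); 
e=R.from_quat(s['eef_rot']).as_matrix()
print(e.T@(np.array([.60,-.20,.25])-s['position']))
E
```

```text
clock: 29.75
position: [0.5914, 0.2243, 0.2745]
eef_rot: [-0.036, 0.998, 0.012, -0.049]
ft_force: [-0.1, 0.1, 0.0]
opening: 0.0602
t 29.75 p [0.5914 0.2243 0.2745] x [-0.993 -0.073  0.097] y [-0.07   0.997  0.028] z [-0.099  0.021 -0.995] F [-0.1  0.1  0. ] op 0.0602 q [ 0.35  0.75 -1.2   1.45  0.61  1.46  0.79]
[ 0.01988397 -0.42436669  0.01447345]
```

```bash
python3 -m jog '{"claw":[0.06,0.06,0.06,0.06,0.06,0.06,0.06,0.06,0.06,0.06,0.06],"slide":[[0.002,-0.03,0],[0.002,-0.045,0],[0.002,-0.045,0],[0.002,-0.045,0],[0.002,-0.045,0.002],[0.002,-0.045,0.002],[0.002,-0.045,0.002],[0.002,-0.045,0.002],[0.002,-0.045,0.002],[0,-0.03,0],[0,0,0]],"turn":[0,0,0,0,0,0,0,0,0,0,0]}';python3 - <<'E'
from h import *
s=st(); shot('wrist','w18.png')
for n in ['lock1_center']:
 for c in ['wrist']:
  r=env.spot_point(n,c)
  for x in r: print(n,c,x['pixel'],x['score'],atz(c,x['pixel'],{'tree_grip':.164,'branch1':.13,'lock1_center':0.051}[n],s))
E
```

```text
clock: 30.85
position: [0.6068, -0.2107, 0.2434]
eef_rot: [-0.059, 0.997, 0.016, -0.054]
ft_force: [0.2, 0.2, -0.1]
opening: 0.0598
t 30.85 p [ 0.6068 -0.2107  0.2434] x [-0.987 -0.119  0.106] y [-0.115  0.993  0.038] z [-0.11   0.025 -0.994] F [ 0.2  0.2 -0.1] op 0.0598 q [ 0.98  0.83 -1.2   1.43  0.72  1.5   1.46]
lock1_center wrist [191.0, 125.3] 0.89 [ 0.5419709  -0.28338372  0.051     ]
```

View pics/w18.png

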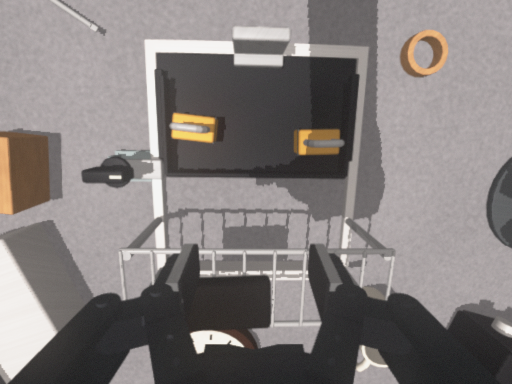

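```bash
python3 - <<'E'
from h import *
im=cv2.imread('pics/w18.png'); c=im[100:180,155:365]; cv2.imwrite('pics/w18c.png',cv2.resize(c,None,fx=3.8,fy=3.8,interpolation=cv2.INTER_CUBIC))
E
```

```text
(no output)
```

View pics/w18c.png

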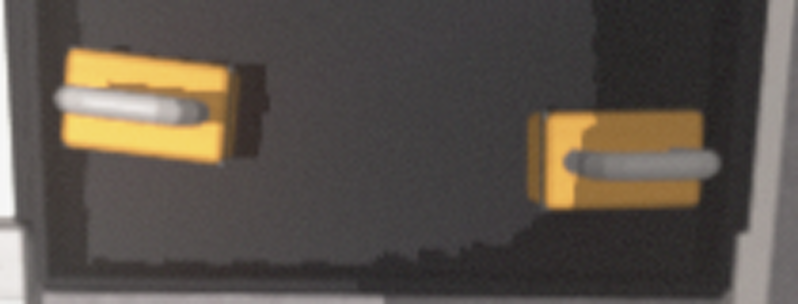

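```bash
python3 - <<'E'
from h import *
s=env.sense()
f=lambda c:[155+c[0]/3.8,100+c[1]/3.8]
for nm,cs,sh in [('B',[(545,113),(703,110),(698,205),(547,208)],[(580,163),(713,164)]),('A',[(70,50),(232,68),(220,162),(63,147)],[(62,98),(200,112)])]:
    P=np.array([atz('wrist',f(c),.05,s) for c in cs]); print(nm,np.round(P.mean(0),4),'w',np.linalg.norm(P[1]-P[0]),np.linalg.norm(P[2]-P[3]),'h',np.linalg.norm(P[3]-P[0]),
     'yaw',[round(float(np.degrees(np.arctan2(*(v[:2][::-1])))),1) for v in (P[1]-P[0],P[2]-P[3])])
    Q=np.array([atz('wrist',f(c),.086,s) for c in sh]); print(Q,np.degrees(np.arctan2(Q[1,1]-Q[0,1],Q[1,0]-Q[0,0])))
E
```

```text
B [ 0.5434 -0.1261  0.05  ] w 0.04978600163426249 0.04845483698270805 h 0.02937857863765521 yaw [98.2, 98.0]
[[ 0.54552612 -0.14798643  0.086     ]
 [ 0.54118413 -0.11019495  0.086     ]] 96.55417791208588
A [ 0.5454 -0.275   0.05  ] w 0.048940911966839105 0.04821072322226712 h 0.029077084608592072 yaw [90.6, 91.2]
[[ 0.54499897 -0.29208977  0.086     ]
 [ 0.54434211 -0.25451252  0.086     ]] 91.00144781354854
```

```bash
python3 - <<'E'
from h import *
s=st()
e=R.from_quat(s['eef_rot']).as_matrix()
print(e.T@(np.array([.541,-.126,.12])-s['position']))
E
```

```text
t 30.95 p [ 0.6068 -0.2053  0.2442] x [-0.987 -0.124  0.105] y [-0.12   0.992  0.04 ] z [-0.11   0.027 -0.994] F [-0.3  0.8  0.7] op 0.0595 q [ 0.98  0.83 -1.21  1.44  0.72  1.5   1.46]
[0.04203612 0.08159503 0.13269795]
```

```bash
python3 -m jog '{"claw":[0.06,0.06,0.06,0.06,0.06,0.06,0.06],"slide":[[0.014,0.027,0.015],[0.014,0.027,0.02],[0.014,0.0275,0.025],[0,0,0.025],[0,0,0.025],[0,0,0.02],[0,0,0]],"turn":[0,0,0,0,0,0,0]}';python3 - <<'E'
from h import *
s=st(); shot('wrist','w19.png')
e=R.from_quat(s['eef_rot']).as_matrix()
print(e.T@(np.array([.541,-.126,.053])-s['position']))
for x in env.spot_point('lock1_center','wrist'): print(x['pixel'],x['score'],atz('wrist',x['pixel'],.051,s))
E
```

```text
clock: 31.65
position: [0.5374, -0.1055, 0.1214]
eef_rot: [-0.079, 0.995, 0.02, -0.052]
ft_force: [0.5, 0.2, 0.8]
opening: 0.0599
t 31.65 p [ 0.5374 -0.1055  0.1214] x [-0.982 -0.16   0.101] y [-0.156  0.987  0.047] z [-0.107  0.031 -0.994] F [0.5 0.2 0.8] op 0.0599 q [ 0.96  0.84 -1.18  1.79  0.78  1.22  1.25]
[-0.00715911 -0.02404434  0.06692304]
[19.7, 190.3] 0.87 [ 0.54223556 -0.28401285  0.051     ]
```

View pics/w19.png

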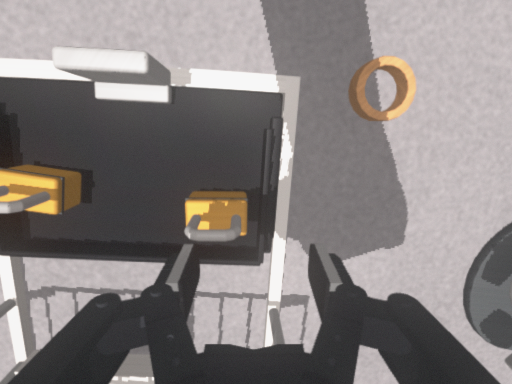

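```bash
python3 - <<'E'
from h import *
im=cv2.imread('pics/w19.png'); c=im[175:255,165:275]; cv2.imwrite('pics/w19c.png',cv2.resize(c,None,fx=7,fy=7,interpolation=cv2.INTER_CUBIC))
E
```

```text
(no output)
```

View pics/w19c.png

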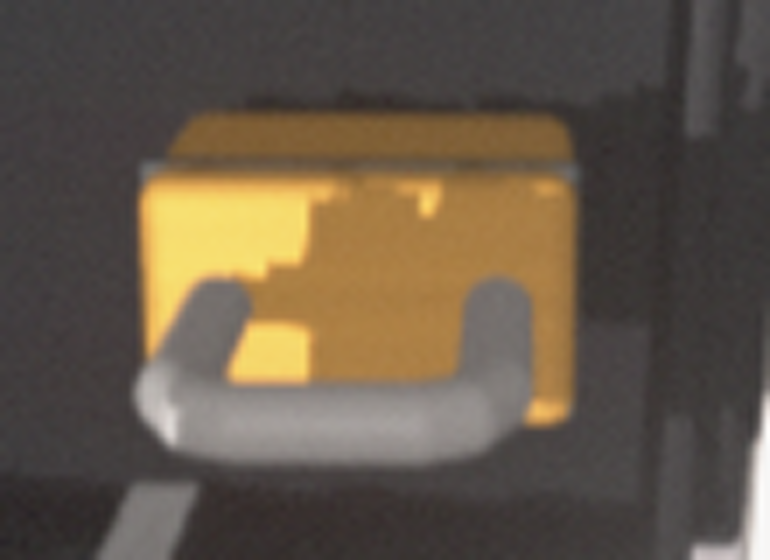

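```bash
python3 - <<'E'
from h import *
s=env.sense()
f=lambda c:[165+c[0]/7,175+c[1]/7]
P=np.array([atz('wrist',f(c),.05,s) for c in [(145,178),(575,178),(572,425),(150,425)]]);print(P,P.mean(0))
Q=np.array([atz('wrist',f(c),.086,s) for c in [(140,400),(525,400)]]);print(Q,Q.mean(0))
e=R.from_quat(s['eef_rot']).as_matrix()
c=P.mean(0);c[2]=.053; c[:2]+=.024*e[:2,2]
print(c,e.T@(c-s['position']))
E
```

```text
[[ 0.53513156 -0.15731306  0.05      ]
 [ 0.52813501 -0.10895495  0.05      ]
 [ 0.55797783 -0.10479547  0.05      ]
 [ 0.56480674 -0.15375555  0.05      ]] [ 0.54651278 -0.13120476  0.05      ]
[[ 0.54733728 -0.15003062  0.086     ]
 [ 0.54210942 -0.11273058  0.086     ]] [ 0.54472335 -0.1313806   0.086     ]
[ 0.54404518 -0.13046464  0.053     ] [-0.00730825 -0.02849381  0.06926338]
```

```bash
python3 -m jog '{"claw":[0.06,0.06,0.06,0.06,0.06],"slide":[[-0.003,-0.014,0.005],[-0.004,-0.014,0.01],[0,0,0.015],[0,0,0],[0,0,0]],"turn":[0,0,0,0,0]}';python3 - <<'E'
from h import *
s=st(); shot('wrist','w20.png')
e=R.from_quat(s['eef_rot']).as_matrix()
print(e.T@(np.array([.5435,-.130,.053])-s['position']))
E
```

```text
clock: 32.25
position: [0.5517, -0.1345, 0.0925]
eef_rot: [-0.078, 0.996, 0.019, -0.047]
ft_force: [0.0, 0.8, 0.2]
opening: 0.0598
t 32.25 p [ 0.5517 -0.1345  0.0925] x [-0.983 -0.158  0.091] y [-0.154  0.987  0.044] z [-0.097  0.03  -0.995] F [0.  0.8 0.2] op 0.0598 q [ 0.97  0.89 -1.14  1.76  0.83  1.19  1.28]
[0.00371749 0.00395895 0.04024275]
```

View pics/w20.png

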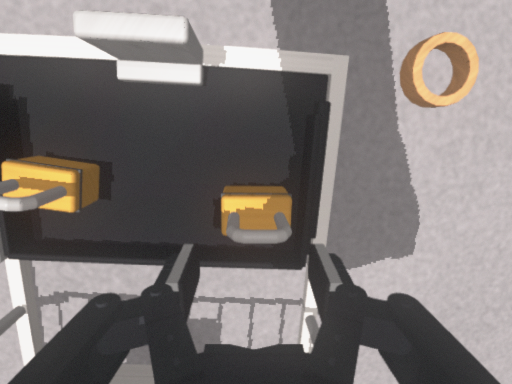

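```bash
python3 -m jog '{"claw":[0.06,0.06,0.06,0.06,0.06],"slide":[[0.004,0.004,0.01],[0,0,0.012],[0,0,0.012],[0,0,0.006],[0,0,0]],"turn":[0,0,0,0,0]}';python3 - <<'E'
from h import *
s=st(); shot('wrist','w21.png')
e=R.from_quat(s['eef_rot']).as_matrix()
print(e.T@(np.array([.5435,-.130,.053])-s['position']))
E
```

```text
clock: 32.8
position: [0.5413, -0.1284, 0.0498]
eef_rot: [-0.079, 0.996, 0.019, -0.048]
ft_force: [0.4, -0.4, 0.2]
opening: 0.06
t 32.8 p [ 0.5413 -0.1284  0.0498] x [-0.983 -0.16   0.092] y [-0.156  0.987  0.045] z [-0.098  0.03  -0.995] F [ 0.4 -0.4  0.2] op 0.06 q [ 0.95  0.93 -1.1   1.8   0.88  1.12  1.24]
[-0.00156423 -0.0018077  -0.00343994]
```

View pics/w21.png

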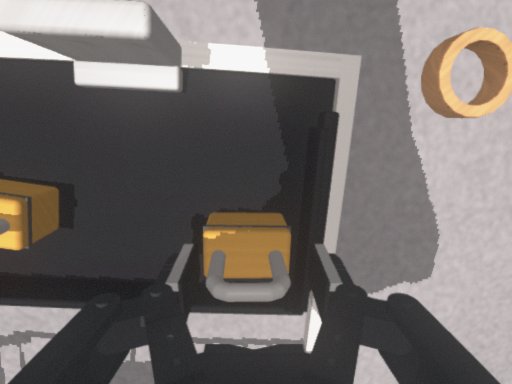

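```bash
python3 -m jog '{"claw":[0.06,0.03,0.03,0.03,0.03,0.03],"slide":[[-0.001,-0.0018,-0.003],[0,0,0],[0,0,0],[0,0,0],[0,0,0],[0,0,0]],"turn":[0,0,0,0,0,0]}' 50;python3 - <<'E'
from h import *
s=st(); 
E
python3 -m jog '{"claw":[0.03,0.03,0.03,0.03,0.03],"slide":[[0,0,-0.015],[0,0,-0.02],[0,0,-0.02],[0,0,-0.01],[0,0,0]],"turn":[0,0,0,0,0]}' 50;python3 - <<'E'
from h import *
s=st(); shot('wrist','w22.png'); shot('side','d22.png')
E
```

```text
clock: 33.45
position: [0.5447, -0.1309, 0.0547]
eef_rot: [-0.079, 0.996, 0.018, -0.046]
ft_force: [-0.1, -0.6, -1.5]
opening: 0.0393
t 33.45 p [ 0.5447 -0.1309  0.0547] x [-0.983 -0.159  0.09 ] y [-0.155  0.987  0.043] z [-0.095  0.029 -0.995] F [-0.1 -0.6 -1.5] op 0.0393 q [ 0.95  0.93 -1.1   1.8   0.88  1.13  1.24]
clock: 33.95
position: [0.5519, -0.132, 0.1262]
eef_rot: [-0.079, 0.996, 0.018, -0.046]
ft_force: [0.7, 0.0, -2.3]
opening: 0.0395
t 33.95 p [ 0.5519 -0.132   0.1262] x [-0.983 -0.16   0.088] y [-0.157  0.987  0.044] z [-0.094  0.029 -0.995] F [ 0.7  0.  -2.3] op 0.0395 q [ 0.98  0.85 -1.18  1.75  0.79  1.23  1.3 ]
```

View pics/w22.png

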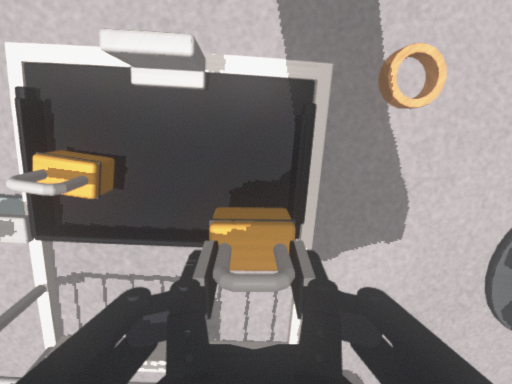

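View pics/d22.png

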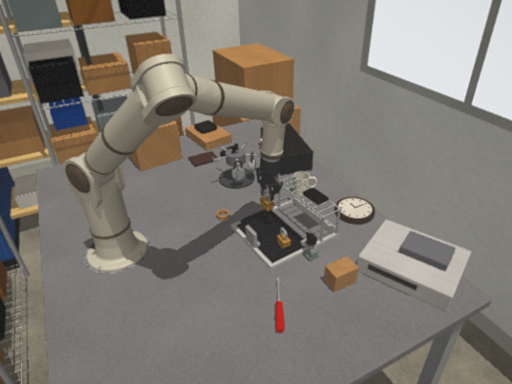

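```bash
python3 - <<'E'
from h import *
s=st()
e=R.from_quat(s['eef_rot']).as_matrix()
print(e.T@(np.array([.42,.21,.19])-s['position']))
E
```

```text
t 34.05 p [ 0.5509 -0.1321  0.1245] x [-0.983 -0.16   0.09 ] y [-0.157  0.987  0.044] z [-0.096  0.03  -0.995] F [ 0.   0.3 -2.1] op 0.0394 q [ 0.98  0.85 -1.18  1.75  0.79  1.23  1.3 ]
[ 0.07988942  0.36098528 -0.04246099]
```

```bash
python3 -m jog '{"claw":[0.03,0.03,0.03,0.03,0.03,0.03,0.03,0.03,0.03,0.03,0.03,0.03],"slide":[[0,0,-0.02],[0.01,0.025,-0.02],[0.01,0.035,0],[0.01,0.035,0],[0.01,0.035,0],[0.01,0.04,0],[0.01,0.04,0],[0.01,0.04,0],[0.01,0.04,0],[0,0.04,0],[0,0.03,0],[0,0,0]],"turn":[0,0,0,0,0,0,0,0,0,0,0,0]}';python3 - <<'E'
from h import *
s=st(); shot('wrist','w23.png')
for n in ['tree_grip','branch1']:
  for x in env.spot_point(n,'wrist'): print(n,x['pixel'],x['score'],atz('wrist',x['pixel'],{'tree_grip':.164,'branch1':.13}[n],s))
E
```

```text
clock: 35.25
position: [0.4155, 0.2209, 0.1968]
eef_rot: [-0.078, 0.996, 0.019, -0.047]
ft_force: [-0.2, 0.8, -0.8]
opening: 0.0394
t 35.25 p [0.4155 0.2209 0.1968] x [-0.983 -0.157  0.091] y [-0.153  0.987  0.045] z [-0.097  0.03  -0.995] F [-0.2  0.8 -0.8] op 0.0394 q [ 0.53  0.61 -1.33  1.95  0.55  1.15  0.69]
branch1 [240.7, 321.9] 0.66 [0.51179604 0.22771346 0.13      ]
```

View pics/w23.png

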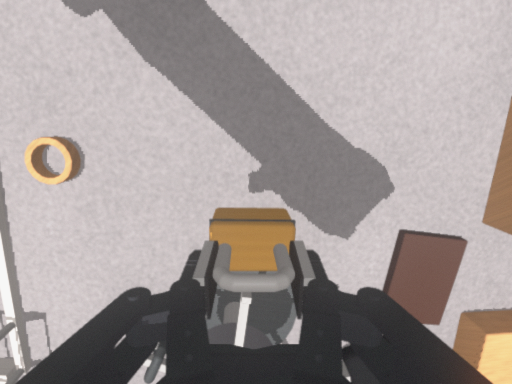

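```bash
python3 -m jog '{"claw":[0.03,0.03,0.03,0.03,0.03],"slide":[[0,0.001,0.01],[0,0.001,0.02],[0,0,0.02],[0,0,0.01],[0,0,0]],"turn":[3,3,0,0,0]}';python3 - <<'E'
from h import *
s=st(); shot('wrist','w24.png'); shot('side','d24.png')
e=R.from_quat(s['eef_rot']).as_matrix()
print(e.T@(np.array([.42,.2235,.1237])-s['position']))
for c in ['wrist']:
  for x in env.spot_point('branch1',c): print(x['pixel'],x['score'],atz('wrist',x['pixel'],.13,s))
  for x in env.spot_point('lock1_center',c): print(x['pixel'],x['score'],atz('wrist',x['pixel'],.12,s))
E
```

```text
clock: 35.9
position: [0.4145, 0.2112, 0.1335]
eef_rot: [-0.013, 0.999, 0.013, -0.049]
ft_force: [0.1, 0.2, -1.1]
opening: 0.0391
t 35.9 p [0.4145 0.2112 0.1335] x [-0.995 -0.028  0.098] y [-0.025  0.999  0.027] z [-0.099  0.024 -0.995] F [ 0.1  0.2 -1.1] op 0.0391 q [ 0.45  0.65 -1.21  2.01  0.62  1.03  0.54]
[-0.00676216  0.01188615  0.00945522]
```

View pics/w24.png

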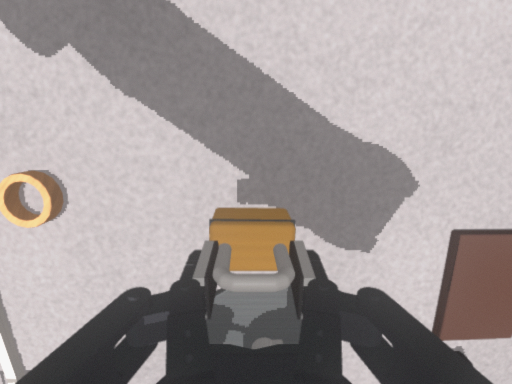

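View pics/d24.png

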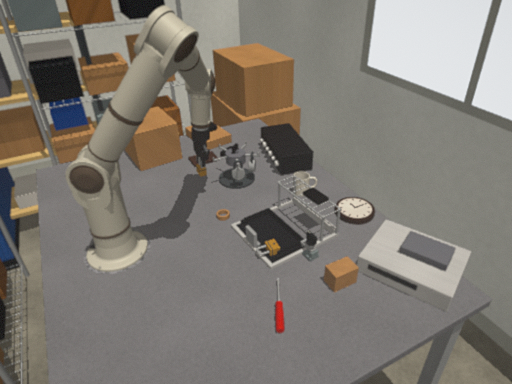

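```bash
python3 -m jog '{"claw":[0.03,0.03,0.03,0.03],"slide":[[0,0.006,0.005],[0,0.006,0.005],[0,0,0],[0,0,0]],"turn":[0,0,0,0]}';python3 - <<'E'
from h import *
s=st(); shot('wrist','w25.png'); shot('scene','s25.png')
e=R.from_quat(s['eef_rot']).as_matrix()
print(e.T@(np.array([.42,.2235,.1237])-s['position']))
print('tool for +x 0.02 along prong', e.T@(np.array([.02,.02*.0437,0])))
E
```

```text
clock: 36.5
position: [0.4153, 0.2274, 0.1265]
eef_rot: [-0.014, 0.999, 0.014, -0.046]
ft_force: [0.3, -0.1, -1.8]
opening: 0.0391
t 36.5 p [0.4153 0.2274 0.1265] x [-0.995 -0.029  0.092] y [-0.027  0.999  0.03 ] z [-0.093  0.028 -0.995] F [ 0.3 -0.1 -1.8] op 0.0391 q [ 0.41  0.67 -1.19  2.    0.63  1.02  0.51]
[-0.00478352 -0.00412204  0.00220913]
tool for +x 0.02 along prong [-0.01993236  0.00033836 -0.0018304 ]
```

View pics/w25.png

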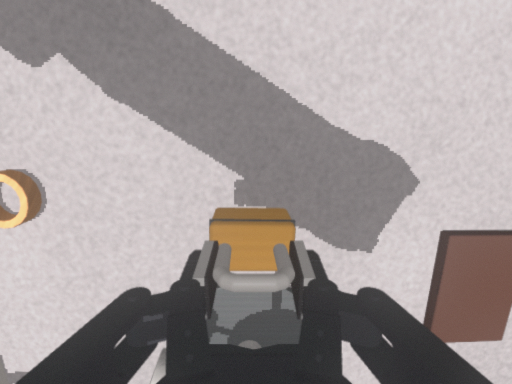

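```bash
python3 - <<'E'
from h import *
s=env.sense()
print(proj('wrist',[[.48,.2265,.145],[.4835,.2265,.126],[.5118,.2277,.13],[.54,.228,.134],[.4154,.2274,.16]],s))
im=cv2.imread('pics/s25.png'); c=im[130:230,240:370]; cv2.imwrite('pics/s25c.png',cv2.resize(c,None,fx=5,fy=5,interpolation=cv2.INTER_CUBIC))
print(proj('scene',[[.48,.2265,.145],[.5855,.23,.178]]))
E
```

```text
[[249.84364203 373.95304597]
 [249.1738863  353.30237124]
 [250.16751392 394.24152131]
 [249.75285943 432.94183523]
 [255.71687362 286.19093867]]
[[309.36034748 154.65693949]
 [319.99508027 166.22941213]]
```

View pics/s25c.png

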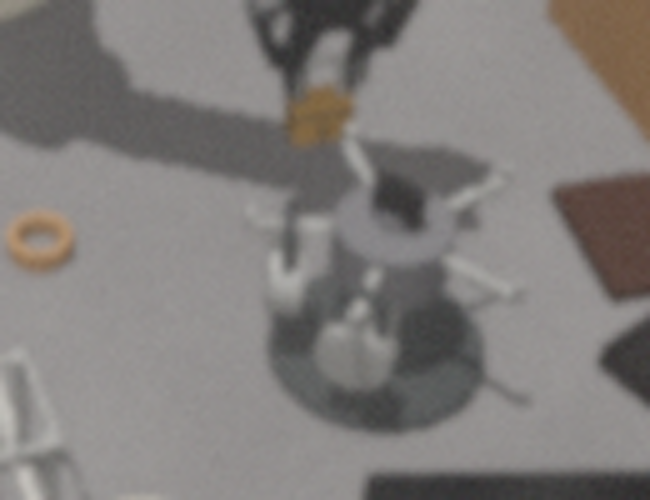

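```bash
python3 -m jog '{"claw":[0.03,0.03,0.03,0.03],"slide":[[-0.02,-0.001,0],[-0.02,-0.001,-0.001],[-0.01,-0.001,0],[0,0,0]],"turn":[0,0,0,0]}';python3 - <<'E'
from h import *
s=st(); shot('side','d26.png')
e=R.from_quat(s['eef_rot']).as_matrix()
y=lambda x:.2235+.0437*(x-.42)
print('prong y here',y(s['position'][0]))
print(e.T@(np.array([.51,y(.51),.1237])-s['position']))
im=cv2.imread('pics/d26.png'); c=im[130:200,180:280]; cv2.imwrite('pics/d26c.png',cv2.resize(c,None,fx=7,fy=7,interpolation=cv2.INTER_CUBIC))
E
```

```text
clock: 37.0
position: [0.4662, 0.2252, 0.1227]
eef_rot: [-0.014, 0.999, 0.014, -0.046]
ft_force: [-0.4, -0.0, -0.9]
opening: 0.039
t 37.0 p [0.4662 0.2252 0.1227] x [-0.995 -0.03   0.092] y [-0.027  0.999  0.029] z [-0.093  0.026 -0.995] F [-0.4 -0.  -0.9] op 0.039 q [ 0.38  0.73 -1.14  1.9   0.67  1.07  0.56]
prong y here 0.2255208737343556
[-0.0435255   0.00109588 -0.00500253]
```

View pics/d26c.png

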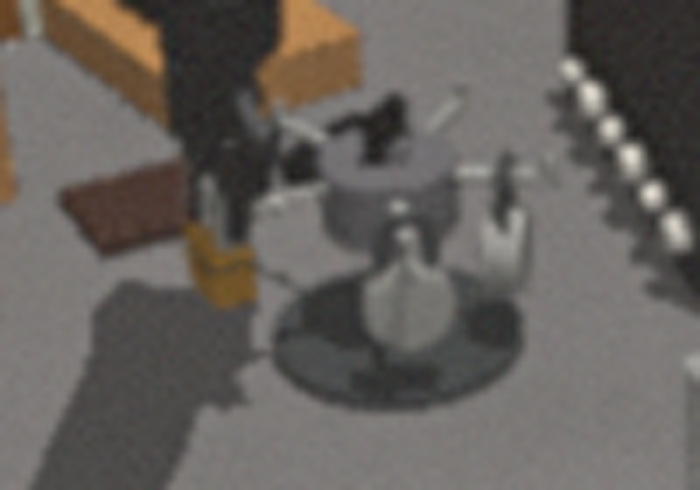

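```bash
python3 -m jog '{"claw":[0.03,0.03,0.03],"slide":[[-0.012,0.0005,-0.002],[-0.012,0,-0.0012],[0,0,0]],"turn":[0,0,0]}';python3 - <<'E'
from h import *
s=st(); shot('wrist','w27.png')
e=R.from_quat(s['eef_rot']).as_matrix()
y=lambda x:.2235+.0437*(x-.42)
print(e.T@(np.array([.51,y(.51),.1237])-s['position']))
E
```

```text
clock: 37.35
position: [0.4898, 0.2266, 0.1239]
eef_rot: [-0.016, 0.999, 0.013, -0.047]
ft_force: [0.0, 0.2, -1.4]
opening: 0.0395
t 37.35 p [0.4898 0.2266 0.1239] x [-0.995 -0.032  0.093] y [-0.03   0.999  0.028] z [-0.094  0.025 -0.995] F [ 0.   0.2 -1.4] op 0.0395 q [ 0.36  0.76 -1.12  1.84  0.67  1.1   0.58]
[-0.02016792  0.00023315 -0.0016648 ]
```

View pics/w27.png

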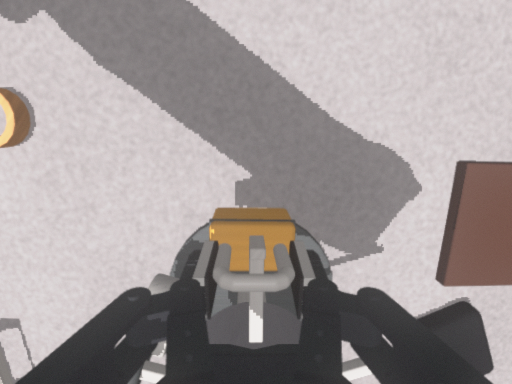

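```bash
python3 -m jog '{"claw":[0.03,0.03,0.03],"slide":[[-0.01,0,-0.001],[-0.01,0,-0.001],[0,0,0]],"turn":[0,0,0]}';python3 -m jog '{"claw":[0.03,0.03,0.03],"slide":[[0,0,0.006],[0,0,0.006],[0,0,0]],"turn":[0,0,0]}';python3 - <<'E'
from h import *
s=st()
E
```

```text
clock: 37.7
position: [0.51, 0.2275, 0.124]
eef_rot: [-0.016, 0.999, 0.013, -0.047]
ft_force: [-0.9, 0.9, -1.2]
opening: 0.0393
clock: 38.0
position: [0.5084, 0.2278, 0.1107]
eef_rot: [-0.016, 0.999, 0.013, -0.048]
ft_force: [-0.4, 0.4, -1.5]
opening: 0.0392
t 38.0 p [0.5084 0.2278 0.1107] x [-0.995 -0.034  0.095] y [-0.031  0.999  0.028] z [-0.096  0.025 -0.995] F [-0.4  0.4 -1.5] op 0.0392 q [ 0.34  0.79 -1.09  1.8   0.7   1.1   0.59]
```

```bash
python3 -m jog '{"claw":[0.03,0.03,0.03],"slide":[[0,0,0.003],[0,0,0.002],[0,0,0]],"turn":[0,0,0]}';python3 - <<'E'
from h import *
s=st(); shot('wrist','w28.png')
E
```

```text
clock: 38.3
position: [0.5074, 0.2284, 0.106]
eef_rot: [-0.017, 0.999, 0.013, -0.048]
ft_force: [-0.3, -0.3, -0.4]
opening: 0.0391
t 38.3 p [0.5074 0.2284 0.106 ] x [-0.995 -0.035  0.095] y [-0.032  0.999  0.028] z [-0.096  0.025 -0.995] F [-0.3 -0.3 -0.4] op 0.0391 q [ 0.33  0.8  -1.09  1.81  0.7   1.09  0.59]
```

View pics/w28.png

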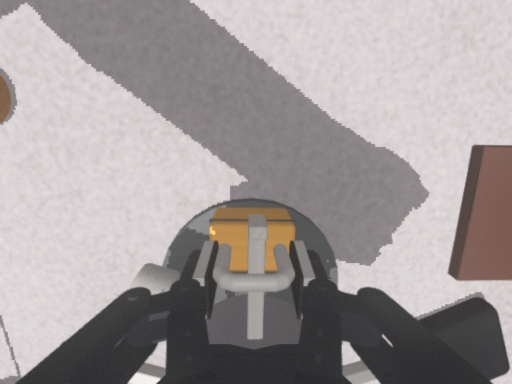

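```bash
python3 -m jog '{"claw":[0.058,0.058,0.058,0.058,0.058,0.058,0.058,0.058],"slide":[[0,0,0],[0,0,0],[0,0,0],[0.002,0,-0.015],[0.003,0,-0.03],[0.004,0,-0.04],[0.004,0,-0.04],[0,0,0]],"turn":[0,0,0,0,0,0,0,0]}';python3 - <<'E'
from h import *
s=st(); shot('wrist','w29.png'); shot('scene','s29.png');shot('side','d29.png')
for c in ['wrist','scene','side']:
  for x in env.spot_point('lock1_center',c): print(c,x['pixel'],x['score'],atz(c,x['pixel'],.103,s),atz(c,x['pixel'],.051,s))
E
```

```text
clock: 39.15
position: [0.5052, 0.2258, 0.2392]
eef_rot: [-0.018, 0.999, 0.014, -0.049]
ft_force: [0.6, 0.6, 0.0]
opening: 0.0581
t 39.15 p [0.5052 0.2258 0.2392] x [-0.995 -0.037  0.097] y [-0.034  0.999  0.029] z [-0.098  0.026 -0.995] F [0.6 0.6 0. ] op 0.0581 q [ 0.43  0.65 -1.23  1.7   0.55  1.3   0.68]
scene [177.8, 195.3] 0.63 [ 0.54873951 -0.2852314   0.103     ] [ 0.49735203 -0.28963447  0.051     ]
side [270.0, 245.5] 0.71 [ 0.44805896 -0.34879751  0.103     ] [ 0.47492825 -0.29897711  0.051     ]
```

View pics/w29.png

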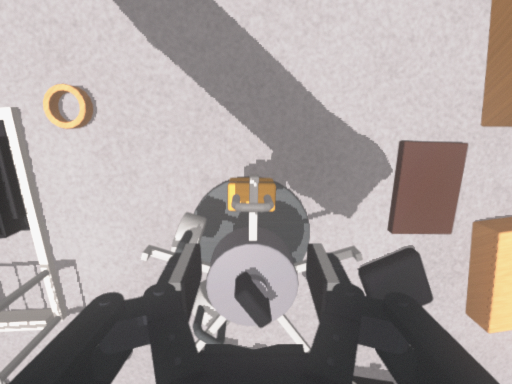

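View pics/d29.png

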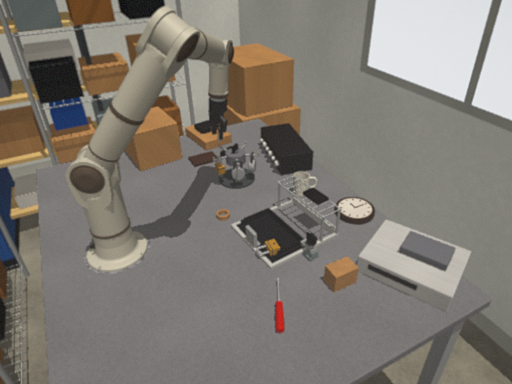

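```bash
python3 -m jog '{"claw":[0.045,0.045,0.045,0.045,0.045,0.045],"slide":[[0,0,0],[0,0,0],[0,0,0],[0,0,0],[0,0,0],[0,0,0]],"turn":[-7.3,-7.3,-7.3,-7.3,-7.3,0]}';python3 - <<'E'
from h import *
s=st(); 
e=R.from_quat(s['eef_rot']).as_matrix()
print(e.T@(np.array([.5837,.2300,.215])-s['position']))
E
```

```text
clock: 40.05
position: [0.4991, 0.2212, 0.2255]
eef_rot: [-0.342, 0.938, 0.029, -0.053]
ft_force: [0.4, 0.5, 0.1]
opening: 0.045
t 40.05 p [0.4991 0.2212 0.2255] x [-0.761 -0.644  0.079] y [-0.638  0.765  0.089] z [-0.118  0.018 -0.993] F [0.4 0.5 0.1] op 0.045 q [ 0.47  0.78 -1.36  1.72  0.68  1.37  1.24]
[-0.0708577  -0.0481299   0.00055464]
```

```bash
python3 -m jog '{"claw":[0.045,0.045,0.045,0.045,0.045],"slide":[[-0.018,-0.012,-0.003],[-0.018,-0.012,0],[-0.018,-0.012,0],[-0.017,-0.012,0],[0,0,0]],"turn":[0,0,0,0,0]}';python3 - <<'E'
from h import *
s=st(); shot('wrist','w30.png')
e=R.from_quat(s['eef_rot']).as_matrix()
for n in ['tree_grip','branch1']:
  for x in env.spot_point(n,'wrist'): print(n,x['pixel'],x['score'],atz('wrist',x['pixel'],{'tree_grip':.164,'branch1':.13}[n],s))
print(e.T@(np.array([.5837,.2300,.153])-s['position']))
E
```

```text
clock: 40.55
position: [0.5846, 0.2293, 0.2135]
eef_rot: [-0.334, 0.94, 0.028, -0.057]
ft_force: [0.0, 0.2, 0.1]
opening: 0.0447
t 40.55 p [0.5846 0.2293 0.2135] x [-0.771 -0.631  0.087] y [-0.625  0.775  0.091] z [-0.125  0.015 -0.992] F [0.  0.2 0.1] op 0.0447 q [ 0.36  0.88 -1.26  1.5   0.74  1.44  1.31]
tree_grip [246.4, 222.5] 0.75 [0.58416627 0.2281491  0.164     ]
branch1 [325.0, 234.5] 0.9 [0.5589037  0.30018932 0.13      ]
branch1 [241.0, 288.4] 0.89 [0.64453585 0.27276756 0.13      ]
branch1 [299.2, 142.7] 0.79 [0.51290742 0.22912462 0.13      ]
[-0.00505506 -0.00437043  0.06017849]
```

View pics/w30.png

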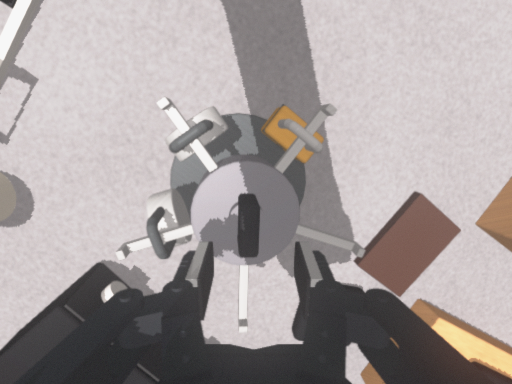

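```bash
python3 -m jog '{"claw":[0.045,0.045,0.045,0.045,0.045],"slide":[[-0.004,-0.004,0.01],[0,0,0.018],[0,0,0.018],[0,0,0.014],[0,0,0]],"turn":[0,0,0,0,0]}';python3 - <<'E'
from h import *
s=st()
e=R.from_quat(s['eef_rot']).as_matrix()
print(e.T@(np.array([.5828,.2300,.153])-s['position']))
E
```

```text
clock: 41.2
position: [0.5762, 0.2298, 0.1484]
eef_rot: [-0.337, 0.939, 0.027, -0.058]
ft_force: [0.1, -0.9, -0.3]
opening: 0.0451
t 41.2 p [0.5762 0.2298 0.1484] x [-0.766 -0.636  0.091] y [-0.63   0.772  0.09 ] z [-0.127  0.012 -0.992] F [ 0.1 -0.9 -0.3] op 0.0451 q [ 0.35  0.94 -1.22  1.58  0.79  1.34  1.27]
[-0.00470742 -0.00359597 -0.00538862]
```

```bash
python3 -m jog '{"claw":[0.045,0.045,0,0,0,0,0,0],"slide":[[-0.004,-0.003,-0.006],[0,0,0],[0,0,0],[0,0,0],[0,0,0],[0,0,0],[0,0,0],[0,0,0]],"turn":[0,0,0,0,0,0,0,0]}' 60;python3 - <<'E'
from h import *
s=st()
E
python3 -m jog '{"claw":[0,0,0,0,0],"slide":[[0,0,0],[0,0,0],[0,0,0],[0,0,0],[0,0,0]],"turn":[-6,-6,-6,-6,-6]}';python3 - <<'E'
from h import *
s=st(); print(s['ft_torque'])
E
```

```text
clock: 42.0
position: [0.5834, 0.2299, 0.155]
eef_rot: [-0.337, 0.939, 0.026, -0.057]
ft_force: [-0.7, -0.0, -1.9]
opening: 0.0136
t 42.0 p [0.5834 0.2299 0.155 ] x [-0.766 -0.636  0.089] y [-0.63   0.771  0.087] z [-0.124  0.011 -0.992] F [-0.7 -0.  -1.9] op 0.0136 q [ 0.34  0.94 -1.22  1.55  0.79  1.36  1.28]
clock: 42.5
position: [0.5837, 0.2295, 0.155]
eef_rot: [-0.577, 0.815, 0.038, -0.047]
ft_force: [-1.1, 2.3, -1.5]
opening: 0.0133
t 42.5 p [0.5837 0.2295 0.155 ] x [-0.33  -0.943  0.033] y [-0.936  0.332  0.117] z [-0.121  0.007 -0.993] F [-1.1  2.3 -1.5] op 0.0133 q [ 0.37  1.   -1.31  1.55  0.88  1.42  1.77]
[-1.00337679 -1.19296959 -0.24737023]
```

```bash
python3 -m jog '{"claw":[0,0,0,0,0,0],"slide":[[0,0,0],[0,0,0],[0,0,0],[0,0,0],[0,0,0],[0,0,0]],"turn":[-6,-6,-6,-6,-6,0]}';python3 - <<'E'
from h import *
s=st(); print(s['ft_torque'])
E
```

```text
clock: 43.1
position: [0.584, 0.23, 0.1551]
eef_rot: [0.776, -0.628, -0.048, 0.035]
ft_force: [-1.8, -1.7, -1.6]
opening: 0.0138
t 43.1 p [0.584  0.23   0.1551] x [ 0.206 -0.978 -0.031] y [-0.971 -0.208  0.115] z [-0.119  0.007 -0.993] F [-1.8 -1.7 -1.6] op 0.0138 q [ 0.39  1.07 -1.4   1.56  0.96  1.48  2.27]
[-0.34529442 -1.15919976  0.14484015]
```

```bash
python3 -m jog '{"claw":[0.045,0.045,0.045,0.045,0.045,0.045,0.045,0.045],"slide":[[0,0,0],[0,0,0],[0,0,0],[0,0,-0.02],[0,0,-0.03],[0,0,-0.04],[0,0,-0.03],[0,0,0]],"turn":[0,0,0,0,0,0,0,0]}';python3 - <<'E'
from h import *
s=st(); shot('wrist','w31.png')
for n in ['tree_grip','branch1']:
  for x in env.spot_point(n,'wrist'): print(n,x['pixel'],x['score'],atz('wrist',x['pixel'],{'tree_grip':.164,'branch1':.13}[n],s))
E
python3 -m jog '{"claw":[0.06,0.06,0.06,0.06,0.06,0.06,0.06,0.06,0.06,0.06,0.06],"slide":[[0,0,0],[0,0,0],[0,0,0],[0,0,0],[0,0,0],[0,0,0],[0,0,0],[0,0,0],[0,0,0],[0,0,0],[0,0,0]],"turn":[8,8,8,8,8,8,8,8,8,8,0]}';python3 - <<'E'
from h import *
s=st(); 
e=R.from_quat(s['eef_rot']).as_matrix()
print(e.T@(np.array([.56,-.25,.25])-s['position']))
E
```

```text
clock: 43.9
position: [0.5982, 0.2304, 0.2845]
eef_rot: [0.773, -0.632, -0.051, 0.034]
ft_force: [0.0, 0.4, 0.1]
opening: 0.045
t 43.9 p [0.5982 0.2304 0.2845] x [ 0.196 -0.98  -0.036] y [-0.973 -0.199  0.117] z [-0.122  0.013 -0.992] F [0.  0.4 0.1] op 0.045 q [ 0.37  0.95 -1.47  1.39  0.83  1.65  2.35]
tree_grip [250.0, 186.4] 0.58 [0.58742193 0.23063387 0.164     ]
branch1 [314.1, 191.1] 0.89 [0.50904671 0.23554474 0.13      ]
branch1 [291.0, 117.8] 0.85 [0.55478023 0.16285917 0.13      ]
branch1 [248.2, 233.6] 0.78 [0.57234973 0.29860352 0.13      ]
clock: 45.15
position: [0.5895, 0.2219, 0.2615]
eef_rot: [-0.157, 0.985, 0.011, -0.076]
ft_force: [-0.6, -0.4, -1.2]
opening: 0.0599
t 45.15 p [0.5895 0.2219 0.2615] x [-0.939 -0.311  0.147] y [-0.308  0.95   0.045] z [-0.154 -0.003 -0.988] F [-0.6 -0.4 -1.2] op 0.0599 q [ 0.31  0.79 -1.16  1.42  0.6   1.5   1.04]
[ 0.17292163 -0.43987835  0.0174306 ]
```

View pics/w31.png

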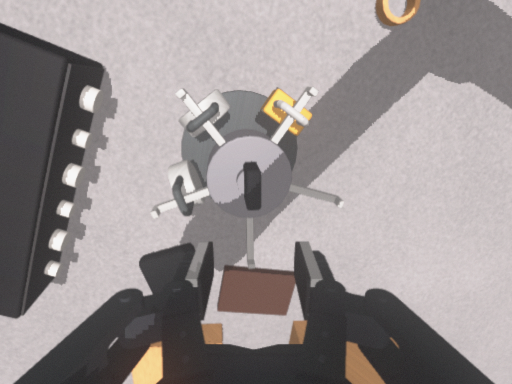

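```bash
python3 -m jog '{"claw":[0.06,0.06,0.06,0.06,0.06,0.06,0.06,0.06,0.06,0.06,0.06],"slide":[[0.01,-0.03,0],[0.015,-0.045,0],[0.015,-0.045,0],[0.015,-0.045,0],[0.015,-0.045,0],[0.015,-0.045,0],[0.015,-0.045,0],[0.015,-0.045,0],[0.015,-0.045,0],[0.01,-0.02,0],[0,0,0]],"turn":[0,0,0,0,0,0,0,0,0,0,0]}';python3 - <<'E'
from h import *
s=st(); shot('wrist','w32.png')
for n in ['lock1_center','tray_handle']:
 for c in ['wrist']:
  r=env.spot_point(n,c)
  for x in r: print(n,c,x['pixel'],x['score'],atz(c,x['pixel'],{'tray_handle':.062,'branch1':.13,'lock1_center':0.051}[n],s))
E
```

```text
clock: 46.25
position: [0.5862, -0.2293, 0.2493]
eef_rot: [-0.182, 0.98, 0.015, -0.085]
ft_force: [-0.0, 0.2, -0.1]
opening: 0.0599
t 46.25 p [ 0.5862 -0.2293  0.2493] x [-0.919 -0.358  0.162] y [-0.353  0.934  0.061] z [-0.173 -0.001 -0.985] F [-0.   0.2 -0.1] op 0.0599 q [ 0.98  0.82 -1.17  1.42  0.72  1.57  1.74]
lock1_center wrist [232.8, 91.9] 0.91 [ 0.47600041 -0.28391138  0.051     ]
tray_handle wrist [298.4, 84.3] 0.61 [ 0.44252586 -0.21613446  0.062     ]
```

View pics/w32.png

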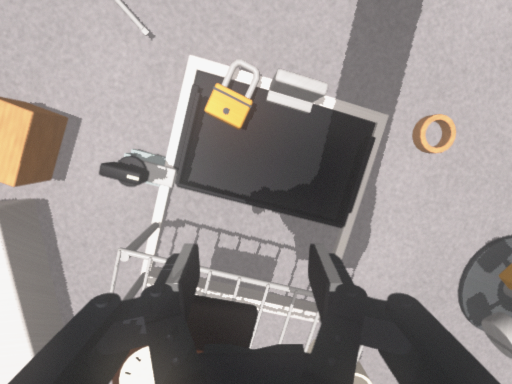

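```bash
python3 - <<'E'
from h import *
s=st()
im=cv2.imread('pics/w32.png'); c=im[40:140,180:340]; cv2.imwrite('pics/w32c.png',cv2.resize(c,None,fx=5,fy=5,interpolation=cv2.INTER_CUBIC))
for p,z in [((230,103),.042),((243,68),.031),((298,80),.083)]: print(p,atz('wrist',p,z,s))
E
```

```text
t 46.4 p [ 0.5871 -0.2229  0.2503] x [-0.917 -0.365  0.16 ] y [-0.359  0.931  0.063] z [-0.172 -0.    -0.985] F [ 0.4  1.  -0. ] op 0.06 q [ 0.97  0.81 -1.18  1.42  0.71  1.57  1.73]
(230, 103) [ 0.48933928 -0.2771435   0.042     ]
(243, 68) [ 0.44300003 -0.27760414  0.031     ]
(298, 80) [ 0.44504465 -0.21494853  0.083     ]
```

View pics/w32c.png

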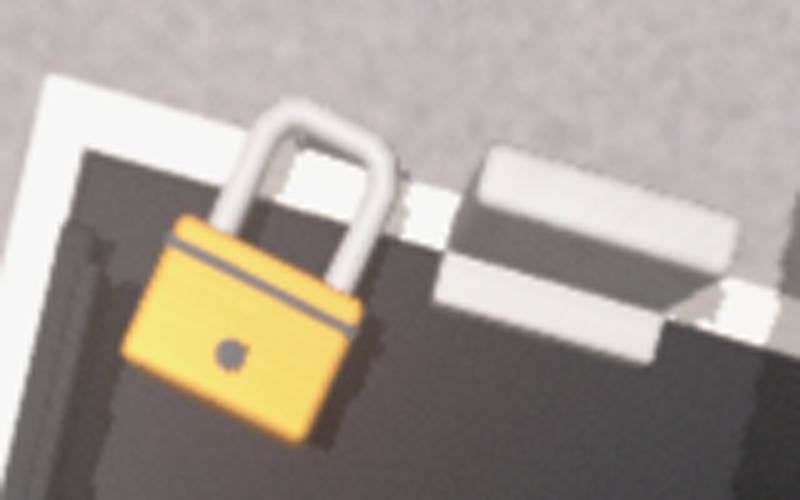

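```bash
python3 -m jog '{"claw":[0.05,0.05,0.05,0.05,0.05,0.05,0.05,0.05,0.05,0.05,0.05,0.05],"slide":[[0.02,0,-0.005],[0.02,0,-0.005],[0.02,0,-0.005],[0,0,0],[0,0,0],[0,0,0],[0,0,0],[0,0,0],[0,0,0],[0,0,0],[0,0,0],[0,0,0]],"turn":[8,8,8,8,8,8,8,8,8,8,8,0]}';python3 - <<'E'
from h import *
s=st()
e=R.from_quat(s['eef_rot']).as_matrix()
print(e.T@(np.array([.4425,-.216,.15])-s['position']))
E
```

```text
clock: 47.6
position: [0.5333, -0.1974, 0.2765]
eef_rot: [0.542, 0.836, -0.047, -0.073]
ft_force: [0.5, -0.1, -0.7]
opening: 0.0499
t 47.6 p [ 0.5333 -0.1974  0.2765] x [-0.402  0.913  0.071] y [ 0.899  0.408 -0.158] z [-0.173  0.    -0.985] F [ 0.5 -0.1 -0.7] op 0.0499 q [ 0.91  0.55 -0.91  1.56  0.43  1.43  0.36]
[ 0.01055233 -0.06918412  0.14034562]
```

```bash
python3 -m jog '{"claw":[0.05,0.05,0.05,0.05,0.05,0.05,0.05],"slide":[[0,0,0],[0,0,0],[0,0,0],[0,-0.02,0.01],[0,-0.025,0.02],[0,-0.02,0.02],[0,0,0]],"turn":[6,6,6,0,0,0,0]}';python3 - <<'E'
from h import *
s=st()
shot('wrist','w33.png')
e=R.from_quat(s['eef_rot']).as_matrix()
for x in env.spot_point('tray_handle','wrist'): print(x['pixel'],x['score'],atz('wrist',x['pixel'],.062,s))
print(e.T@(np.array([.4425,-.216,.055])-s['position']))
E
```

```text
clock: 48.3
position: [0.4603, -0.1889, 0.2369]
eef_rot: [0.648, 0.757, -0.057, -0.066]
ft_force: [-1.2, -0.1, 0.1]
opening: 0.05
t 48.3 p [ 0.4603 -0.1889  0.2369] x [-0.152  0.988  0.027] y [ 0.973  0.154 -0.172] z [-0.174 -0.    -0.985] F [-1.2 -0.1  0.1] op 0.05 q [ 0.98  0.43 -0.88  1.78  0.36  1.28  0.14]
[258.2, 192.8] 0.83 [ 0.43862064 -0.21032406  0.062     ]
[367.4, 341.2] 0.5 [ 0.61275164 -0.38009853  0.062     ]
[-0.02891663  0.00984701  0.18217977]
```

View pics/w33.png

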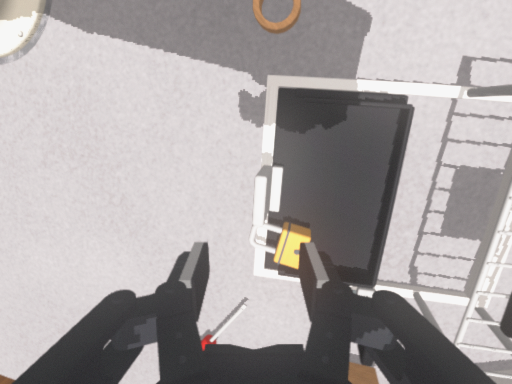

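```bash
python3 -m jog '{"claw":[0.05,0.05,0.05,0.05,0.05,0.05],"slide":[[-0.013,0.002,0.02],[-0.012,0.002,0.03],[0,0,0.03],[0,0,0.02],[0,0,0],[0,0,0]],"turn":[2,0,0,0,0,0]}';python3 - <<'E'
from h import *
s=st()
shot('wrist','w34.png')
e=R.from_quat(s['eef_rot']).as_matrix()
print(e.T@(np.array([.4375,-.213,.052])-s['position']))
E
```

```text
clock: 49.0
position: [0.4672, -0.209, 0.1414]
eef_rot: [0.654, 0.752, -0.052, -0.057]
ft_force: [-0.2, -0.5, 1.1]
opening: 0.05
t 49.0 p [ 0.4672 -0.209   0.1414] x [-0.138  0.99   0.019] y [ 0.979  0.139 -0.152] z [-0.154 -0.003 -0.988] F [-0.2 -0.5  1.1] op 0.05 q [ 0.95  0.56 -0.8   1.85  0.48  1.1   0.07]
[-0.0015586  -0.01595664  0.09295103]
```

View pics/w34.png

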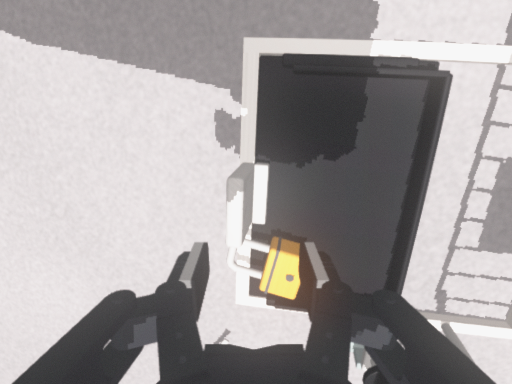

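```bash
python3 -m jog '{"claw":[0.06,0.06,0.06,0.06,0.06,0.06],"slide":[[0,-0.011,0.01],[0,-0.005,0.02],[0,0,0.025],[0,0,0.02],[0,0,0],[0,0,0]],"turn":[0,0,0,0,0,0]}';python3 - <<'E'
from h import *
s=st()
shot('wrist','w35.png')
e=R.from_quat(s['eef_rot']).as_matrix()
print(e.T@(np.array([.4375,-.211,.052])-s['position']))
E
```

```text
clock: 49.65
position: [0.4424, -0.2131, 0.0732]
eef_rot: [0.653, 0.754, -0.051, -0.051]
ft_force: [0.3, -1.0, 0.2]
opening: 0.0602
t 49.65 p [ 0.4424 -0.2131  0.0732] x [-0.141  0.99   0.011] y [ 0.98   0.141 -0.143] z [-0.144 -0.009 -0.99 ] F [ 0.3 -1.   0.2] op 0.0602 q [ 0.94  0.62 -0.75  1.95  0.56  0.95  0.02]
[ 0.00256829 -0.00150406  0.02167549]
```

View pics/w35.png

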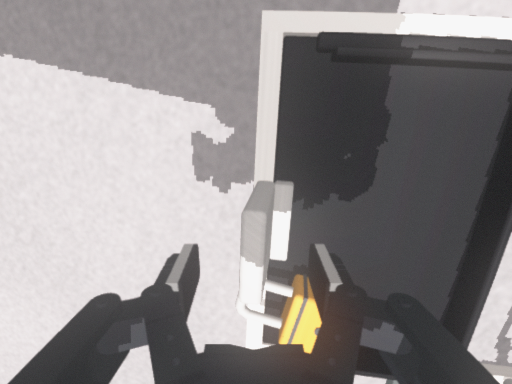

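```bash
python3 -m jog '{"claw":[0.06,0.06,0.06,0,0,0,0,0,0,0],"slide":[[0.004,-0.001,0.01],[0,0,0.011],[0,0,0],[0,0,0],[0,0,0],[0,0,0],[0,0,0],[0,0,0],[0,0,0],[0,0,0]],"turn":[0,0,0,0,0,0,0,0,0,0]}' 110;python3 - <<'E'
from h import *
s=st()
E
python3 -m jog '{"claw":[0,0,0,0],"slide":[[0,-0.005,0],[0,-0.005,0],[0,-0.005,0],[0,-0.005,0]],"turn":[0,0,0,0]}';python3 - <<'E'
from h import *
s=st();print(s['ft_torque'])
E
```

```text
clock: 50.7
position: [0.4414, -0.2104, 0.0576]
eef_rot: [0.656, 0.751, -0.05, -0.047]
ft_force: [-5.2, 0.9, 7.9]
opening: 0.0128
t 50.7 p [ 0.4414 -0.2104  0.0576] x [-0.134  0.991  0.006] y [ 0.982  0.134 -0.137] z [-0.136 -0.013 -0.991] F [-5.2  0.9  7.9] op 0.0128 q [ 0.92  0.63 -0.73  1.96  0.59  0.91 -0.02]
clock: 51.1
position: [0.4432, -0.2102, 0.0635]
eef_rot: [0.658, 0.751, -0.033, -0.032]
ft_force: [9.1, 1.3, -12.1]
opening: 0.0121
t 51.1 p [ 0.4432 -0.2102  0.0635] x [-0.131  0.991  0.004] y [ 0.987  0.131 -0.092] z [-0.092 -0.008 -0.996] F [  9.1   1.3 -12.1] op 0.0121 q [ 0.95  0.6  -0.75  1.99  0.58  0.86 -0.  ]
[ 0.01082782 -2.75279057 -1.02928824]
```

```bash
python3 -m jog '{"claw":[0,0,0,0],"slide":[[0,-0.005,0.003],[0,-0.005,0.003],[0,-0.005,0.003],[0,-0.005,0.003]],"turn":[0,0,0,0]}';python3 - <<'E'
from h import *
s=st();print(s['ft_torque'])
E
```

```text
clock: 51.5
position: [0.4414, -0.2112, 0.0578]
eef_rot: [0.661, 0.75, -0.019, -0.019]
ft_force: [7.2, 1.7, 0.1]
opening: 0.0121
t 51.5 p [ 0.4414 -0.2112  0.0578] x [-0.125  0.992  0.003] y [ 0.991  0.125 -0.054] z [-0.054 -0.004 -0.999] F [7.2 1.7 0.1] op 0.0121 q [ 0.98  0.59 -0.75  2.02  0.59  0.8  -0.01]
[ 0.88408941 -1.89080995 -0.67009195]
```

```bash
python3 -m jog '{"claw":[0,0,0,0,0],"slide":[[0,-0.005,0.002],[0,-0.005,0.002],[0,-0.005,0.002],[0,-0.005,0.002],[0,-0.005,0.002]],"turn":[0,0,0,0,0]}';python3 - <<'E'
from h import *
s=st();print(s['ft_torque'])
E
```

```text
clock: 52.0
position: [0.4403, -0.2113, 0.0563]
eef_rot: [0.664, 0.748, -0.002, -0.003]
ft_force: [6.6, 2.1, 4.3]
opening: 0.012
t 52.0 p [ 0.4403 -0.2113  0.0563] x [-0.119  0.993  0.001] y [ 0.993  0.119 -0.007] z [-0.007 -0.    -1.   ] F [6.6 2.1 4.3] op 0.012 q [ 1.01  0.58 -0.75  2.06  0.59  0.74 -0.01]
[ 0.79350498 -1.35361081 -0.74018785]
```

```bash
python3 -m jog '{"claw":[0,0],"slide":[[0,-0.005,0.001],[0,-0.005,0.001]],"turn":[0,0]}';  python3 -m jog '{"claw":[0.05,0.05,0.05,0.05,0.05,0.05,0.05,0.05,0.05],"slide":[[0,0,0],[0,0,0],[0,0,0],[0,0,0],[0,0,-0.02],[0,0,-0.04],[0,0,-0.04],[0,0,-0.04],[0,0,0]],"turn":[0,0,0,0,0,0,0,0,0]}' 50;python3 - <<'E'
from h import *
s=st()
shot('wrist','w36.png')
E
```

```text
clock: 52.2
position: [0.4398, -0.2113, 0.0563]
eef_rot: [0.664, 0.747, 0.005, 0.004]
ft_force: [13.4, 0.4, -13.1]
opening: 0.0119
clock: 53.1
position: [0.4355, -0.2107, 0.1996]
eef_rot: [0.664, 0.748, 0.003, -0.0]
ft_force: [1.1, 0.3, 0.5]
opening: 0.0501
t 53.1 p [ 0.4355 -0.2107  0.1996] x [-0.119  0.993  0.004] y [0.993 0.119 0.005] z [ 0.004  0.005 -1.   ] F [1.1 0.3 0.5] op 0.0501 q [ 1.21  0.35 -0.96  1.98  0.33  0.98  0.21]
```

View pics/w36.png

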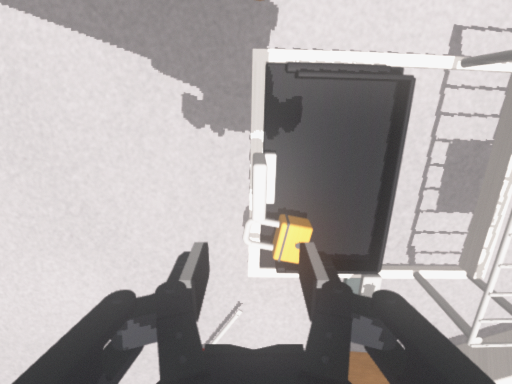

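```bash
python3 -m jog '{"claw":[0.065,0.065,0.065,0.065,0.065,0.065,0.065,0.065,0.065,0.065,0.065,0.065],"slide":[[0,0,0],[0,0,0],[0,0,0],[0,0,0],[0,0,0],[0,0,0],[0,0,0],[0,0,0],[0,0,0],[0,0,0],[0,0,0],[0,0,0]],"turn":[8,8,8,8,8,8,8,8,8,8,8,8]}';python3 - <<'E'
from h import *
s=st()
e=R.from_quat(s['eef_rot']).as_matrix()
print(e.T@(np.array([.489,-.277,.2])-s['position']))
E
```

```text
clock: 54.35
position: [0.4178, -0.2079, 0.1816]
eef_rot: [0.999, -0.028, -0.015, -0.008]
ft_force: [0.4, -0.1, 0.6]
opening: 0.0652
t 54.35 p [ 0.4178 -0.2079  0.1816] x [ 0.998 -0.055 -0.03 ] y [-0.056 -0.998 -0.016] z [-0.029  0.017 -0.999] F [ 0.4 -0.1  0.6] op 0.0652 q [ 0.93  0.28 -0.6   2.01  0.19  0.94 -1.39]
[ 0.07429079  0.06466011 -0.02166126]
```

```bash
python3 -m jog '{"claw":[0.065,0.065,0.065,0.065,0.065],"slide":[[0.01,0.025,0],[0.01,0.025,0],[0.01,0.014,0],[0,0,0],[0,0,0]],"turn":[0,0,0,0,0]}';python3 - <<'E'
from h import *
s=st();shot('wrist','w37.png')
E
```

```text
clock: 54.85
position: [0.4382, -0.2725, 0.172]
eef_rot: [0.999, -0.029, -0.022, -0.011]
ft_force: [0.3, 0.4, 0.0]
opening: 0.0649
t 54.85 p [ 0.4382 -0.2725  0.172 ] x [ 0.997 -0.058 -0.045] y [-0.059 -0.998 -0.02 ] z [-0.044  0.023 -0.999] F [0.3 0.4 0. ] op 0.0649 q [ 0.96  0.39 -0.55  1.9   0.24  0.98 -1.34]
```

View pics/w37.png

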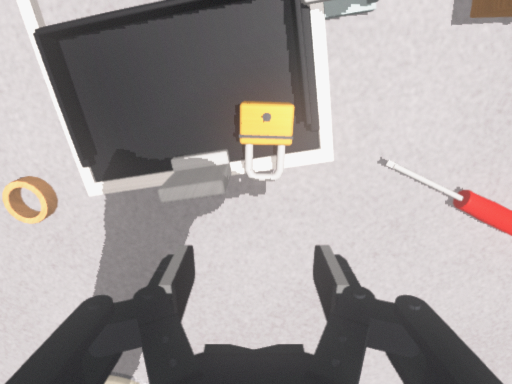

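```bash
python3 - <<'E'
from h import *
s=st()
im=cv2.imread('pics/w37.png'); c=im[90:190,220:315]; cv2.imwrite('pics/w37c.png',cv2.resize(c,None,fx=6,fy=6,interpolation=cv2.INTER_CUBIC))
P=np.array([atz('wrist',p,.042,s) for p in [(241,103),(293,103),(293,144),(239,144)]]);print(P,P.mean(0))
print(np.linalg.norm(P[1]-P[0]),np.linalg.norm(P[2]-P[1]))
e=R.from_quat(s['eef_rot']).as_matrix()
print(e.T@(np.array([P.mean(0)[0],P.mean(0)[1],.1])-s['position']))
E
```

```text
t 54.9 p [ 0.4381 -0.2725  0.172 ] x [ 0.997 -0.058 -0.045] y [-0.059 -0.998 -0.02 ] z [-0.044  0.023 -0.999] F [-0.1  0.1 -0.6] op 0.065 q [ 0.96  0.39 -0.55  1.9   0.24  0.98 -1.34]
[[ 0.51148806 -0.26273474  0.042     ]
 [ 0.5088628  -0.30903453  0.042     ]
 [ 0.47202677 -0.30862739  0.042     ]
 [ 0.47477391 -0.25812197  0.042     ]] [ 0.49178788 -0.28462966  0.042     ]
0.04637415985208726 0.03683827775928098
[0.05751364 0.01043277 0.0692734 ]
```

View pics/w37c.png

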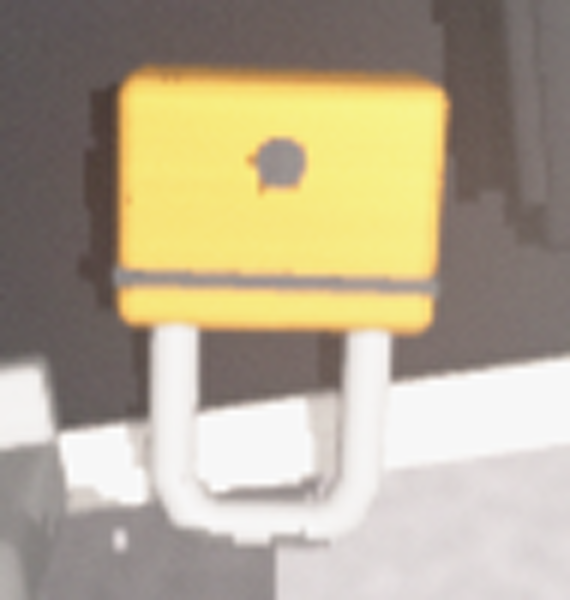

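```bash
python3 - <<'E'
from h import *
s=env.sense()
im=cv2.imread('pics/w37.png')
big=cv2.resize(im,None,fx=4,fy=4,interpolation=cv2.INTER_CUBIC)
th=.098; o=np.array([.4405,-.214])+.08*np.array([np.cos(th),np.sin(th)])
Rz=np.array([[np.cos(th),-np.sin(th)],[np.sin(th),np.cos(th)]])
def W(x,y,z): 
    p=o+Rz@np.array([x,y]); return [p[0],p[1],z]
for z,col in [(.012,(0,255,0)),(.028,(0,0,255)),(.040,(255,0,0))]:
    for y in (-.11,.11):
        pts=proj('wrist',[W(a,y,z) for a in np.linspace(-.07,.069,20)],s)*4
        cv2.polylines(big,[pts.astype(int).reshape(-1,1,2)],False,col,1)
pts=proj('wrist',[W(-.075,y,.012) for y in np.linspace(-.125,.125,20)],s)*4
cv2.polylines(big,[pts.astype(int).reshape(-1,1,2)],False,(0,255,255),1)
cv2.imwrite('pics/w37o.png',big[0:720,820:1420]); cv2.imwrite('pics/w37p.png',big[0:760,60:700])
E
```

```text
(no output)
```

View pics/w37o.png

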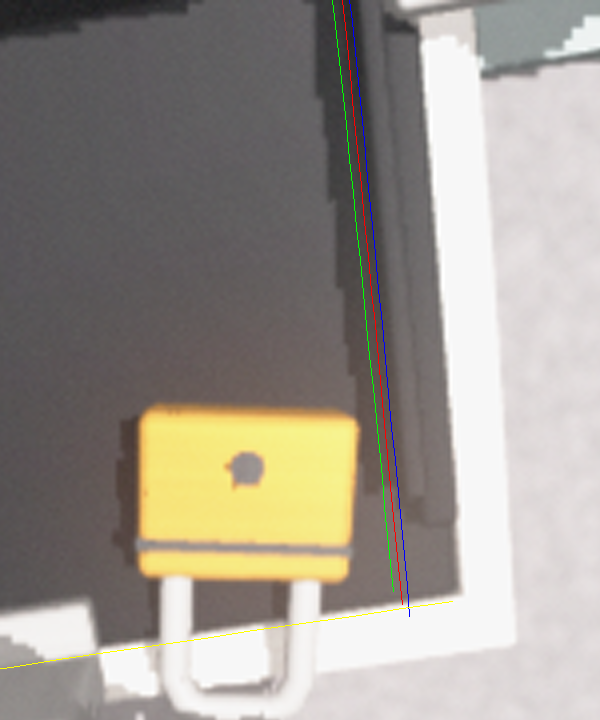

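```bash
python3 -m jog '{"claw":[0.066,0.066,0.066,0.066,0.066,0.066],"slide":[[0.018,0.004,0.01],[0.02,0.004,0.02],[0.018,0.002,0.02],[0,0,0.018],[0,0,0],[0,0,0]],"turn":[2,0,0,0,0,0]}';python3 - <<'E'
from h import *
s=st();shot('wrist','w38.png')
e=R.from_quat(s['eef_rot']).as_matrix()
print(e.T@(np.array([.491,-.284,.026])-s['position']))
E
```

```text
clock: 55.5
position: [0.4885, -0.2801, 0.0985]
eef_rot: [0.999, -0.045, -0.025, -0.011]
ft_force: [0.7, 0.5, 0.4]
opening: 0.0658
t 55.5 p [ 0.4885 -0.2801  0.0985] x [ 0.995 -0.089 -0.051] y [-0.09  -0.996 -0.019] z [-0.049  0.024 -0.999] F [0.7 0.5 0.4] op 0.0658 q [ 0.85  0.56 -0.5   1.83  0.33  0.89 -1.46]
[0.00650242 0.00503147 0.07218293]
```

View pics/w38.png

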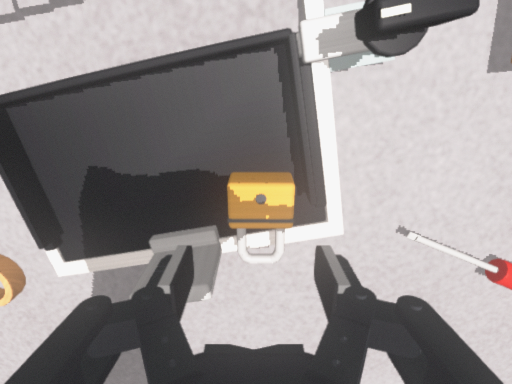

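```bash
python3 - <<'E'
from h import *
s=st()
P=np.array([atz('wrist',p,.042,s) for p in [(229,176),(294,178),(294,228),(228,227)]]);print(P.round(4),P.mean(0))
print(np.linalg.norm(P[1]-P[0]),np.linalg.norm(P[2]-P[1]))
m=P.mean(0)
e=R.from_quat(s['eef_rot']).as_matrix()
t=np.array([m[0],m[1],.045])+e[:,2]*.019; t=np.array([m[0]-.001,m[1]+.0005,.026])
print(e.T@(t-s['position']))
print('shackle arch outer',atz('wrist',(261,262),.027,s))
E
```

```text
t 55.55 p [ 0.4881 -0.2801  0.0985] x [ 0.995 -0.089 -0.051] y [-0.09  -0.996 -0.019] z [-0.049  0.024 -0.999] F [-0.9 -0.1 -0.2] op 0.0661 q [ 0.86  0.56 -0.5   1.83  0.33  0.89 -1.46]
[[ 0.5172 -0.2639  0.042 ]
 [ 0.5118 -0.3097  0.042 ]
 [ 0.4718 -0.3082  0.042 ]
 [ 0.4767 -0.2581  0.042 ]] [ 0.49436611 -0.2849754   0.042     ]
0.04612082659017315 0.040053012300835335
[0.00929123 0.00532158 0.07204545]
shackle arch outer [ 0.43259688 -0.27992079  0.027     ]
```

```bash
python3 -m jog '{"claw":[0.066,0.066,0.066,0.066],"slide":[[0.006,0.005,0.015],[0.002,0,0.02],[0,0,0.015],[0,0,0]],"turn":[0,0,0,0]}';python3 - <<'E'
from h import *
s=st();shot('wrist','w39.png')
e=R.from_quat(s['eef_rot']).as_matrix()
print(e.T@(np.array([.492,-.284,.026])-s['position']))
E
```

```text
clock: 55.95
position: [0.4947, -0.286, 0.0518]
eef_rot: [0.999, -0.045, -0.022, -0.009]
ft_force: [-1.1, -0.1, -0.4]
opening: 0.066
t 55.95 p [ 0.4947 -0.286   0.0518] x [ 0.995 -0.089 -0.045] y [-0.09  -0.996 -0.015] z [-0.044  0.019 -0.999] F [-1.1 -0.1 -0.4] op 0.066 q [ 0.83  0.64 -0.46  1.83  0.38  0.81 -1.49]
[-0.00166475 -0.00131523  0.02588698]
```

View pics/w39.png

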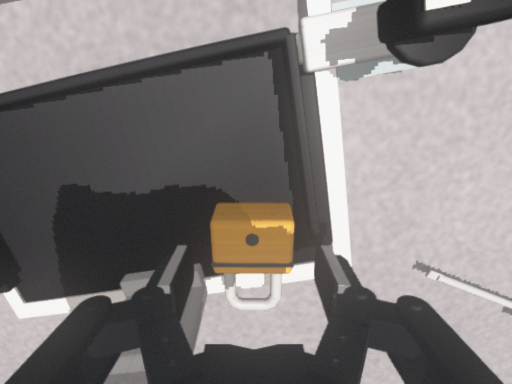

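```bash
python3 -m jog '{"claw":[0.066,0.066,0.066,0.066],"slide":[[0,-0.001,0.01],[0,0,0.01],[0,0,0.006],[0,0,0]],"turn":[0,0,0,0]}';python3 - <<'E'
from h import *
s=st();shot('wrist','w40.png')
E
```

```text
clock: 56.4
position: [0.4973, -0.2863, 0.0347]
eef_rot: [0.999, -0.045, -0.02, -0.005]
ft_force: [0.4, -0.4, -0.7]
opening: 0.0664
t 56.4 p [ 0.4973 -0.2863  0.0347] x [ 0.995 -0.09  -0.04 ] y [-0.09  -0.996 -0.008] z [-0.039  0.011 -0.999] F [ 0.4 -0.4 -0.7] op 0.0664 q [ 0.81  0.66 -0.45  1.84  0.4   0.78 -1.52]
```

View pics/w40.png

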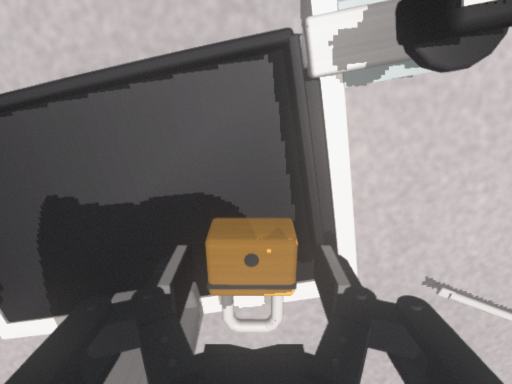

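```bash
python3 -m jog '{"claw":[0.066,0.066,0.066],"slide":[[-0.005,0,0.007],[0,0,0.004],[0,0,0]],"turn":[0,0,0]}';python3 - <<'E'
from h import *
s=st()
E
```

```text
clock: 56.75
position: [0.4987, -0.287, 0.0345]
eef_rot: [0.999, -0.044, -0.014, -0.0]
ft_force: [0.5, 0.2, -0.1]
opening: 0.0662
t 56.75 p [ 0.4987 -0.287   0.0345] x [ 0.996 -0.089 -0.029] y [-0.089 -0.996  0.   ] z [-0.029  0.002 -1.   ] F [ 0.5  0.2 -0.1] op 0.0662 q [ 0.81  0.66 -0.44  1.84  0.41  0.76 -1.52]
```

```bash
python3 -m jog '{"claw":[0.066,0.066],"slide":[[-0.008,0,0],[0,0,0]],"turn":[0,0]}';python3 - <<'E'
from h import *
s=st(); print(s['joint_torque'])
E
```

```text
clock: 56.95
position: [0.4902, -0.2862, 0.0346]
eef_rot: [0.999, -0.044, -0.014, -0.0]
ft_force: [0.3, -0.2, -0.5]
opening: 0.0658
t 56.95 p [ 0.4902 -0.2862  0.0346] x [ 0.996 -0.088 -0.028] y [-0.088 -0.996  0.001] z [-0.028  0.002 -1.   ] F [ 0.3 -0.2 -0.5] op 0.0658 q [ 0.82  0.65 -0.44  1.86  0.41  0.75 -1.52]
[-4.39697988e-01 -5.64878011e+01 -7.71709621e+00 -1.96027690e+01
 -2.49964505e-02  6.81146840e-02  2.21332972e-02]
```

```bash
python3 -m jog '{"claw":[0.066,0.066],"slide":[[0,0,0.008],[0,0,0]],"turn":[0,0]}';python3 - <<'E'
from h import *
s=st(); print(s['joint_torque']); shot('side','d41.png'); shot('scene','s41.png')
im=cv2.imread('pics/d41.png'); c=im[150:300,200:380]; cv2.imwrite('pics/d41c.png',cv2.resize(c,None,fx=4,fy=4,interpolation=cv2.INTER_CUBIC))
E
```

```text
clock: 57.15
position: [0.4917, -0.2871, 0.0336]
eef_rot: [0.999, -0.045, -0.013, 0.002]
ft_force: [-0.0, -0.2, 0.8]
opening: 0.0656
t 57.15 p [ 0.4917 -0.2871  0.0336] x [ 0.996 -0.089 -0.026] y [-0.089 -0.996  0.006] z [-0.027 -0.003 -1.   ] F [-0.  -0.2  0.8] op 0.0656 q [ 0.81  0.65 -0.44  1.86  0.41  0.75 -1.53]
[ 6.65995795e-01 -5.41800392e+01 -6.37280390e+00 -2.00560731e+01
  3.85630997e-01 -3.32520604e-01 -4.25627001e-02]
```

View pics/d41c.png

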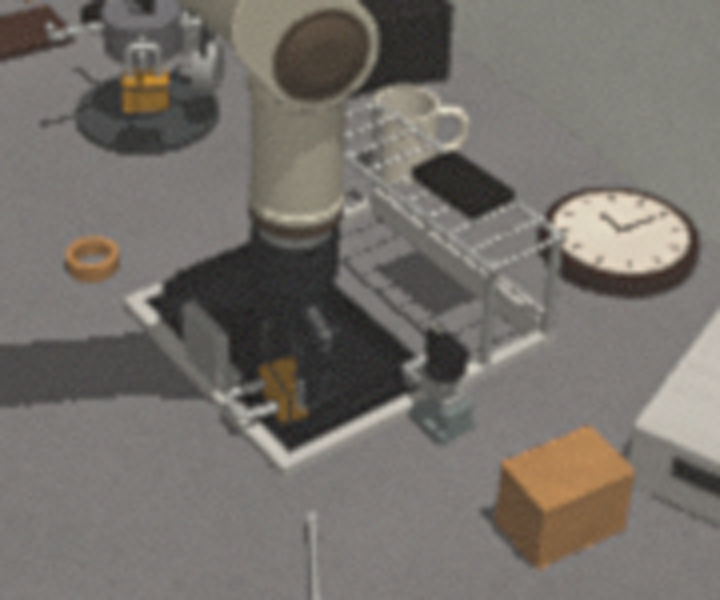

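```bash
python3 -m jog '{"claw":[0.066,0.066,0.066,0.066,0.066],"slide":[[0,0,-0.02],[-0.009,0,0],[-0.009,-0.002,0],[0,0,0],[0,0,0]],"turn":[0,0,0,0,0]}';python3 - <<'E'
from h import *
s=st(); shot('wrist','w41.png')
P=np.array([atz('wrist',p,.042,s) for p in [(0,0)]])
print(proj('wrist',s['position'],s))
E
```

```text
clock: 57.75
position: [0.4717, -0.2833, 0.0502]
eef_rot: [0.999, -0.045, -0.014, 0.001]
ft_force: [0.4, 0.3, 0.1]
opening: 0.0658
t 57.75 p [ 0.4717 -0.2833  0.0502] x [ 0.996 -0.09  -0.028] y [-0.09  -0.996  0.004] z [-0.028 -0.001 -1.   ] F [0.4 0.3 0.1] op 0.0658 q [ 0.84  0.6  -0.46  1.91  0.39  0.75 -1.51]
[[253.96198047 253.89660078]]
```

View pics/w41.png

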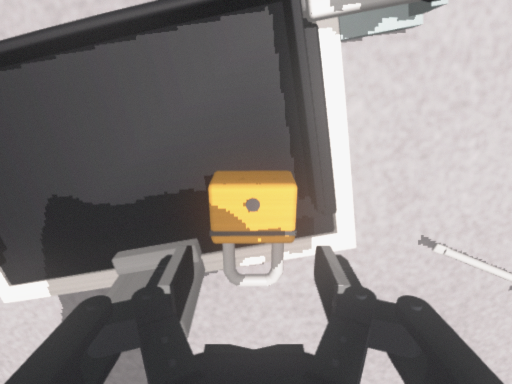

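```bash
python3 - <<'E'
from h import *
s=st()
for p,z in [((211,242),.042),((295,242),.042),((211,178),.042),((296,178),.042),((253,284),.027),((310,185),.04),((322,235),.014)]: print(p,atz('wrist',p,z,s).round(4))
im=cv2.imread('pics/w41.png'); c=im[140:300,190:350]; cv2.imwrite('pics/w41c.png',cv2.resize(c,None,fx=4.5,fy=4.5,interpolation=cv2.INTER_CUBIC))
E
```

```text
t 57.8 p [ 0.4715 -0.2832  0.0501] x [ 0.996 -0.09  -0.028] y [-0.09  -0.996  0.003] z [-0.029 -0.001 -1.   ] F [ 0.3  0.5 -1. ] op 0.066 q [ 0.84  0.6  -0.46  1.91  0.39  0.75 -1.51]
(211, 242) [ 0.4768 -0.2585  0.042 ]
(295, 242) [ 0.4723 -0.3074  0.042 ]
(211, 178) [ 0.5155 -0.264   0.042 ]
(296, 178) [ 0.5114 -0.3095  0.042 ]
(253, 284) [ 0.4333 -0.2792  0.027 ]
(310, 185) [ 0.506  -0.3172  0.04  ]
(322, 235) [ 0.4596 -0.3294  0.014 ]
```

View pics/w41c.png

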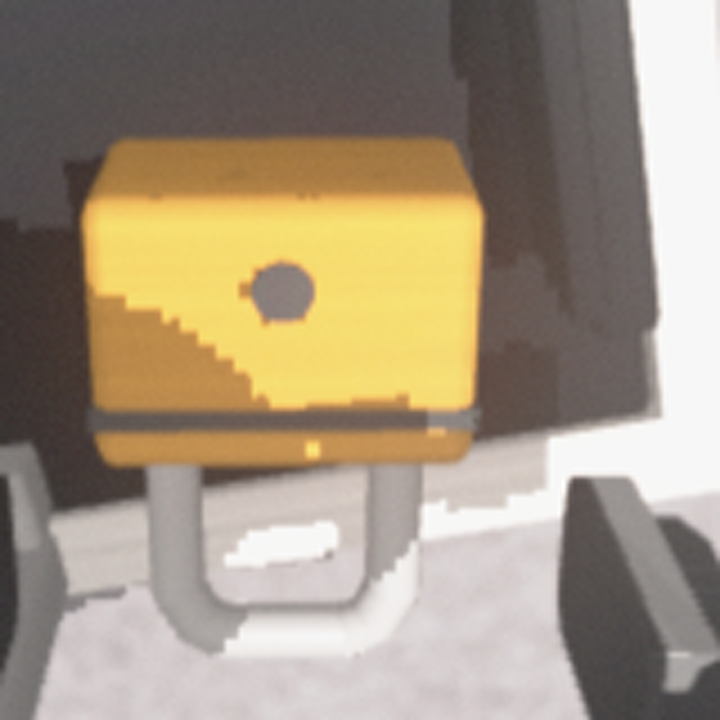

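```bash
python3 -m jog '{"claw":[0.066,0.066,0.066,0.066],"slide":[[0.003,0.0005,0.01],[0,0,0.012],[0,0,0.008],[0,0,0]],"turn":[0,0,0,0]}';python3 - <<'E'
from h import *
s=st()
E
```

```text
clock: 58.2
position: [0.4736, -0.2836, 0.0157]
eef_rot: [0.999, -0.045, -0.015, 0.0]
ft_force: [0.2, 0.0, 0.5]
opening: 0.0659
t 58.2 p [ 0.4736 -0.2836  0.0157] x [ 0.996 -0.09  -0.03 ] y [-0.09  -0.996  0.002] z [-0.03   0.001 -1.   ] F [0.2 0.  0.5] op 0.0659 q [ 0.82  0.66 -0.43  1.91  0.43  0.7  -1.53]
```

```bash
python3 -m jog '{"claw":[0.066,0.066,0.04,0.04,0.04,0.04,0.04],"slide":[[0.002,0,-0.004],[0,0,0],[0,0,0],[0,0,0],[0,0,0],[0,0,0],[0,0,0]],"turn":[0,0,0,0,0,0,0]}' 70;python3 - <<'E'
from h import *
s=st()
E
python3 -m jog '{"claw":[0.04,0.04,0.04,0.04,0.04,0.04],"slide":[[0,0,-0.015],[0,0,-0.03],[0,0,-0.04],[0,0,-0.04],[0,0,-0.03],[0,0,0]],"turn":[0,0,0,0,0,0]}' 70;python3 - <<'E'
from h import *
s=st(); shot('wrist','w42.png')
E
```

```text
clock: 58.9
position: [0.476, -0.2835, 0.0201]
eef_rot: [0.999, -0.045, -0.015, 0.0]
ft_force: [0.2, -0.0, -2.9]
opening: 0.0485
t 58.9 p [ 0.476  -0.2835  0.0201] x [ 0.996 -0.089 -0.03 ] y [-0.089 -0.996  0.002] z [-0.03   0.001 -1.   ] F [ 0.2 -0.  -2.9] op 0.0485 q [ 0.82  0.65 -0.43  1.9   0.42  0.71 -1.53]
clock: 59.5
position: [0.4799, -0.2822, 0.1836]
eef_rot: [0.999, -0.044, -0.016, -0.001]
ft_force: [0.4, -0.0, -2.0]
opening: 0.0484
t 59.5 p [ 0.4799 -0.2822  0.1836] x [ 0.996 -0.088 -0.033] y [-0.088 -0.996 -0.   ] z [-0.032  0.003 -0.999] F [ 0.4 -0.  -2. ] op 0.0484 q [ 0.91  0.43 -0.54  1.81  0.27  1.01 -1.41]
```

View pics/w42.png

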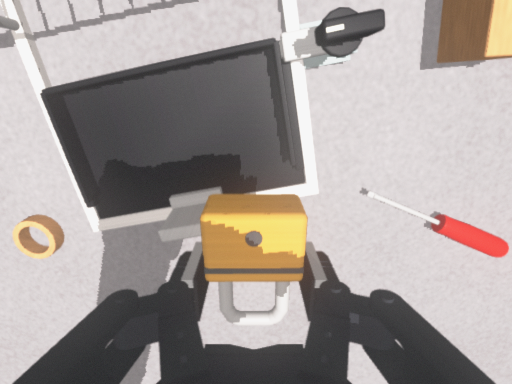

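```bash
python3 -m jog '{"claw":[0.04,0.04,0.04,0.04,0.04,0.04,0.04,0.04,0.04,0.04,0.04,0.04],"slide":[[0,0,-0.01],[0,0,-0.01],[0,0,-0.01],[0,0,0],[0,0,0],[0,0,0],[0,0,0],[0,0,0],[0,0,0],[0,0,0],[0,0,0],[0,0,0]],"turn":[-8,-8,-8,-8,-8,-8,-8,-8,-8,-8,-8,-8]}';python3 - <<'E'
from h import *
s=st()
E
python3 -m jog '{"claw":[0.04,0.04,0.04,0.04,0.04,0.04,0.04,0.04,0.04,0.04,0.04],"slide":[[0,0,-0.005],[0,0,-0.005],[0,0,-0.005],[0,0,-0.005],[0,0,0],[0,0,0],[0,0,0],[0,0,0],[0,0,0],[0,0,0],[0,0,0]],"turn":[-8,-8,-8,-8,-8,-8,-8,-8,-8,-8,0]}';python3 - <<'E'
from h import *
s=st(); 
e=R.from_quat(s['eef_rot']).as_matrix()
print(e.T@(np.array([.42,.24,.22])-s['position']))
E
```

```text
clock: 60.75
position: [0.4659, -0.2761, 0.1972]
eef_rot: [0.675, 0.737, -0.014, -0.029]
ft_force: [0.1, -0.6, -1.9]
opening: 0.0483
t 60.75 p [ 0.4659 -0.2761  0.1972] x [-0.086  0.996  0.024] y [ 0.994  0.087 -0.059] z [-0.061  0.019 -0.998] F [ 0.1 -0.6 -1.9] op 0.0483 q [ 1.18  0.51 -0.92  1.79  0.45  1.13  0.18]
clock: 61.85
position: [0.4548, -0.2722, 0.202]
eef_rot: [0.012, 0.999, 0.017, -0.042]
ft_force: [0.5, -0.1, -2.5]
opening: 0.0486
t 61.85 p [ 0.4548 -0.2722  0.202 ] x [-0.996  0.022  0.085] y [0.025 0.999 0.032] z [-0.084  0.034 -0.996] F [ 0.5 -0.1 -2.5] op 0.0486 q [ 1.37  0.69 -1.26  1.79  0.66  1.28  1.46]
[0.04728188 0.51151174 0.00253139]
```

```bash
python3 -m jog '{"claw":[0.04,0.04,0.04,0.04,0.04,0.04,0.04,0.04,0.04,0.04,0.04,0.04],"slide":[[0.004,0.03,0],[0.004,0.045,0],[0.004,0.048,0],[0.004,0.048,0],[0.004,0.048,0],[0.004,0.048,0],[0.004,0.048,0],[0.004,0.048,0],[0.004,0.048,0],[0.004,0.048,0],[0.004,0.03,0],[0.004,0.02,0]],"turn":[0,0,0,0,0,0,0,0,0,0,0,0]}' 70;python3 -m jog '{"claw":[0.04,0.04],"slide":[[0,0,0],[0,0,0]],"turn":[0,0]}';python3 - <<'E'
from h import *
s=st(); shot('wrist','w43.png')
for n in ['tree_grip','branch1']:
  for x in env.spot_point(n,'wrist'): print(n,x['pixel'],x['score'],atz('wrist',x['pixel'],{'tree_grip':.164,'branch1':.13}[n],s))
e=R.from_quat(s['eef_rot']).as_matrix()
print(e.T@(np.array([.445,.2445,.185])-s['position']))
E
```

```text
clock: 63.05
position: [0.4276, 0.2501, 0.2148]
eef_rot: [0.045, 0.998, 0.017, -0.047]
ft_force: [-0.0, -0.5, -1.8]
opening: 0.0484
clock: 63.25
position: [0.425, 0.2539, 0.2144]
eef_rot: [0.044, 0.998, 0.017, -0.048]
ft_force: [0.9, -0.1, -3.0]
opening: 0.0484
t 63.25 p [0.425  0.2539 0.2144] x [-0.992  0.086  0.097] y [0.09  0.996 0.03 ] z [-0.094  0.038 -0.995] F [ 0.9 -0.1 -3. ] op 0.0484 q [ 0.41  0.55 -1.24  1.88  0.47  1.15  0.49]
branch1 [241.5, 298.4] 0.92 [0.50761413 0.23804629 0.13      ]
branch1 [166.8, 354.0] 0.81 [0.56104915 0.15991131 0.13      ]
[-0.02350325 -0.00839465  0.02696618]
```

View pics/w43.png

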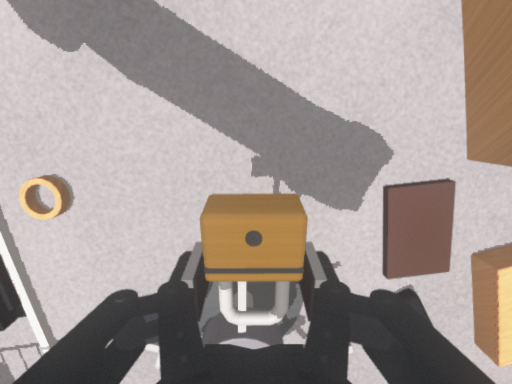

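```bash
python3 - <<'E'
from h import *
s=st()
e=R.from_quat(s['eef_rot']).as_matrix()
print(e.T@(np.array([.4647,.2424,.185])-s['position']))
E
```

```text
t 63.4 p [0.4257 0.2527 0.2145] x [-0.991  0.088  0.097] y [0.091 0.995 0.03 ] z [-0.094  0.039 -0.995] F [-0.3 -0.1 -1.9] op 0.0486 q [ 0.42  0.55 -1.24  1.88  0.47  1.15  0.49]
[-0.0423792  -0.00754571  0.02531106]
```

```bash
python3 -m jog '{"claw":[0.04,0.04,0.04,0.04,0.04],"slide":[[-0.014,-0.0025,0.008],[-0.014,-0.0025,0.008],[-0.014,-0.0025,0.009],[0,0,0],[0,0,0]],"turn":[0,0,0,0,0]}';python3 - <<'E'
from h import *
s=st(); shot('wrist','w44.png'); shot('side','d44.png')
e=R.from_quat(s['eef_rot']).as_matrix()
print(e.T@(np.array([.4647,.2424,.160])-s['position']))
im=cv2.imread('pics/w44.png'); c=im[180:384,170:340]; cv2.imwrite('pics/w44c.png',cv2.resize(c,None,fx=3,fy=2.9,interpolation=cv2.INTER_CUBIC))
print(proj('wrist',[[.4821,.2406,.145],[.4821,.2406,.13]],s))
im=cv2.imread('pics/d44.png'); c=im[130:200,180:280]; cv2.imwrite('pics/d44c.png',cv2.resize(c,None,fx=7,fy=7,interpolation=cv2.INTER_CUBIC))
E
```

```text
clock: 63.9
position: [0.4705, 0.2357, 0.1806]
eef_rot: [0.051, 0.997, 0.016, -0.048]
ft_force: [-0.5, 0.9, -3.0]
opening: 0.0484
t 63.9 p [0.4705 0.2357 0.1806] x [-0.99   0.099  0.098] y [0.102 0.994 0.027] z [-0.095  0.037 -0.995] F [-0.5  0.9 -3. ] op 0.0484 q [ 0.39  0.64 -1.15  1.84  0.54  1.13  0.51]
[0.00440047 0.00549911 0.02129672]
[[260.57421383 246.27274256]
 [259.54430129 238.11720591]]
```

View pics/w44c.png

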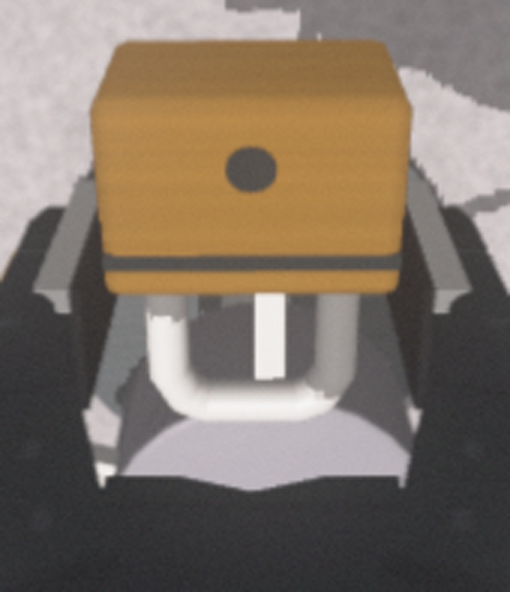

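View pics/d44c.png

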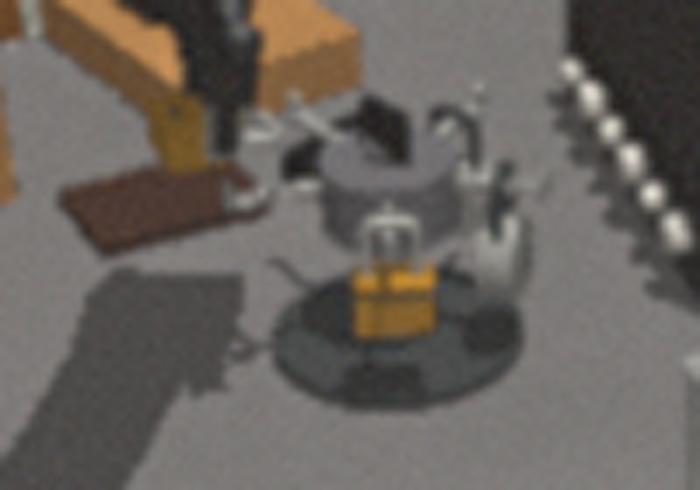

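```bash
python3 -m jog '{"claw":[0.04,0.04,0.04,0.04],"slide":[[0.005,0.0055,0.005],[0,0,0.012],[0,0,0],[0,0,0]],"turn":[0,0,0,0]}';python3 - <<'E'
from h import *
s=st(); shot('wrist','w45.png'); shot('side','d45.png')
e=R.from_quat(s['eef_rot']).as_matrix()
print(e.T@(np.array([.4647,.2424,.137])-s['position']))
im=cv2.imread('pics/w45.png'); c=im[180:384,170:340]; cv2.imwrite('pics/w45c.png',cv2.resize(c,None,fx=3,fy=2.9,interpolation=cv2.INTER_CUBIC))
im=cv2.imread('pics/d45.png'); c=im[130:200,180:280]; cv2.imwrite('pics/d45c.png',cv2.resize(c,None,fx=7,fy=7,interpolation=cv2.INTER_CUBIC))
E
```

```text
clock: 64.4
position: [0.4622, 0.2444, 0.1641]
eef_rot: [0.049, 0.998, 0.016, -0.048]
ft_force: [0.1, -0.2, -1.3]
opening: 0.0485
t 64.4 p [0.4622 0.2444 0.1641] x [-0.991  0.095  0.097] y [0.098 0.995 0.027] z [-0.094  0.037 -0.995] F [ 0.1 -0.2 -1.3] op 0.0485 q [ 0.36  0.65 -1.14  1.86  0.56  1.1   0.48]
[-0.00524667 -0.00247035  0.02667239]
```

View pics/w45c.png

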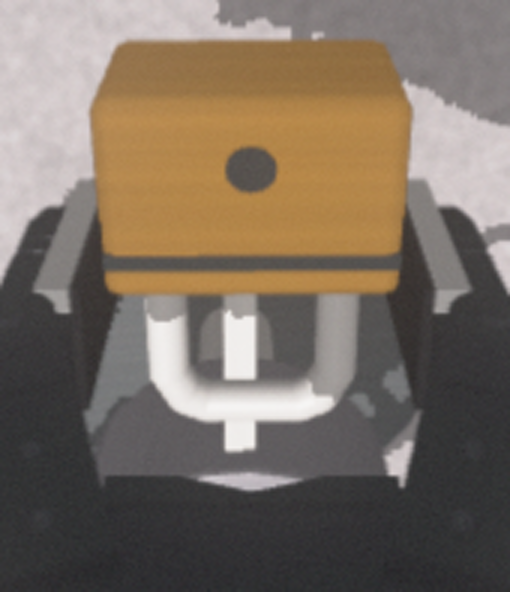

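View pics/d45c.png

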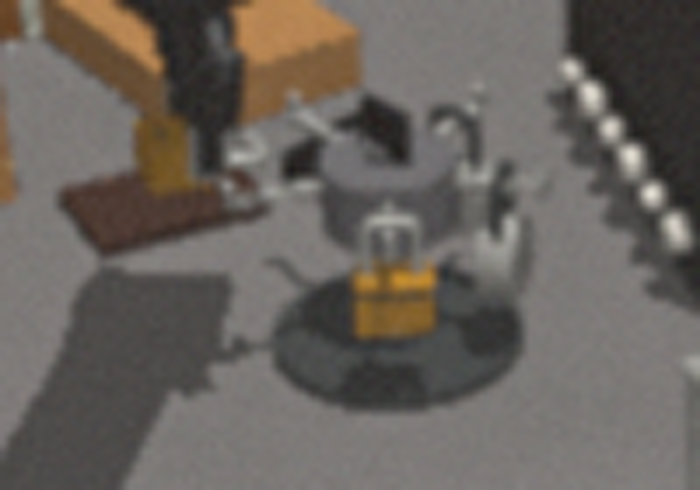

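```bash
python3 - <<'E'
from h import *
s=st()
c=np.array([.5855,.2297]);d=np.array([np.cos(np.radians(174)),np.sin(np.radians(174))])
for r,z in [(.106,.145),(.098,.145),(.106,.126),(.098,.134),(.06,.134),(.045,.134)]:
    p=c+r*d; q=proj('wrist',[p[0],p[1],z],s)[0]; print(r,z,q,'crop',((q-[170,180])*[3,2.9]).round())
e=R.from_quat(s['eef_rot']).as_matrix()
for tx in (-.0015,-.0335,-.0415):
    q=proj('wrist',s['position']+e@np.array([tx,0,-.007]),s)[0]; print(tx,((q-[170,180])*[3,2.9]).round(), s['position']+e@np.array([tx,0,-.007]))
E
```

```text
t 64.5 p [0.4625 0.244  0.1642] x [-0.991  0.096  0.097] y [0.099 0.995 0.027] z [-0.093  0.037 -0.995] F [-0.1  0.7 -2.5] op 0.0484 q [ 0.36  0.65 -1.14  1.86  0.56  1.1   0.48]
0.106 0.145 [250.0796827  266.48831153] crop [240. 251.]
0.098 0.145 [250.04994266 277.70269542] crop [240. 283.]
0.106 0.126 [249.65860172 253.75943183] crop [239. 214.]
0.098 0.134 [249.80035238 269.52123418] crop [239. 260.]
0.06 0.134 [249.68903911 317.359871  ] crop [239. 398.]
0.045 0.134 [249.64987557 334.96278054] crop [239. 449.]
-0.0015 [249. 240.] [0.46464372 0.24362817 0.17099768]
-0.0335 [250. 378.] [0.49634571 0.24055815 0.16790598]
-0.0415 [250. 410.] [0.50427121 0.23979064 0.16713305]
```

```bash
python3 -m jog '{"claw":[0.04,0.04,0.04,0.04],"slide":[[-0.001,-0.001,0.01],[-0.001,0,0.01],[0,0,0.005],[0,0,0]],"turn":[0,0,0,0]}';python3 - <<'E'
from h import *
s=st(); shot('wrist','w46.png')
im=cv2.imread('pics/w46.png'); c=im[180:384,170:340]; cv2.imwrite('pics/w46c.png',cv2.resize(c,None,fx=3,fy=2.9,interpolation=cv2.INTER_CUBIC))
E
```

```text
clock: 64.9
position: [0.4625, 0.2433, 0.1369]
eef_rot: [0.049, 0.998, 0.016, -0.047]
ft_force: [0.6, -0.5, -1.4]
opening: 0.0484
t 64.9 p [0.4625 0.2433 0.1369] x [-0.991  0.097  0.096] y [0.1   0.995 0.027] z [-0.093  0.036 -0.995] F [ 0.6 -0.5 -1.4] op 0.0484 q [ 0.33  0.68 -1.1   1.88  0.6   1.05  0.46]
```

View pics/w46c.png

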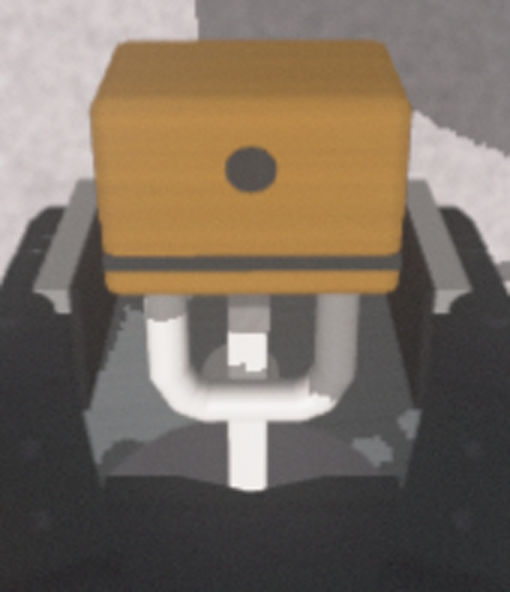

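```bash
python3 - <<'E'
from h import *
s=st()
c=np.array([.5855,.2297]);d=np.array([np.cos(np.radians(174)),np.sin(np.radians(174))])
for r,z in [(.106,.145),(.098,.145),(.106,.126),(.098,.134),(.06,.134),(.045,.134)]:
    p=c+r*d; q=proj('wrist',[p[0],p[1],z],s)[0]; print(r,z,'crop',((q-[170,180])*[3,2.9]).round())
E
python3 -m jog '{"claw":[0.04,0.04,0.04],"slide":[[0,0,0.004],[0,0,0.002],[0,0,0]],"turn":[0,0,0]}' 30; python3 - <<'E'
from h import *
s=st()
E
```

```text
t 64.95 p [0.4626 0.2433 0.1372] x [-0.991  0.097  0.096] y [0.1   0.995 0.027] z [-0.093  0.036 -0.995] F [-0.1  0.4 -2.3] op 0.0484 q [ 0.33  0.68 -1.1   1.88  0.6   1.05  0.46]
0.106 0.145 crop [246. 317.]
0.098 0.145 crop [246. 354.]
0.106 0.126 crop [244. 268.]
0.098 0.134 crop [245. 322.]
0.06 0.134 crop [244. 477.]
0.045 0.134 crop [244. 533.]
clock: 65.25
position: [0.4628, 0.2466, 0.1349]
eef_rot: [0.049, 0.998, 0.017, -0.046]
ft_force: [-0.3, -0.8, 1.8]
opening: 0.0484
t 65.25 p [0.4628 0.2466 0.1349] x [-0.991  0.096  0.093] y [0.099 0.995 0.03 ] z [-0.089  0.039 -0.995] F [-0.3 -0.8  1.8] op 0.0484 q [ 0.33  0.68 -1.1   1.88  0.6   1.05  0.45]
```

```bash
python3 -m jog '{"claw":[0.04,0.04,0.04,0.04,0.04],"slide":[[0,0,0],[0,-0.003,0.006],[-0.001,0,0.006],[-0.001,0,0.006],[0,0,0]],"turn":[0,0,0,0,0]}' 20; python3 - <<'E'
from h import *
s=st(); shot('wrist','w47.png')
im=cv2.imread('pics/w47.png'); c=im[180:384,170:340]; cv2.imwrite('pics/w47c.png',cv2.resize(c,None,fx=3,fy=2.9,interpolation=cv2.INTER_CUBIC))
E
```

```text
clock: 65.75
position: [0.4606, 0.2518, 0.1227]
eef_rot: [0.046, 0.998, 0.021, -0.045]
ft_force: [1.2, -1.1, 1.8]
opening: 0.0482
t 65.75 p [0.4606 0.2518 0.1227] x [-0.992  0.089  0.091] y [0.093 0.995 0.038] z [-0.087  0.046 -0.995] F [ 1.2 -1.1  1.8] op 0.0482 q [ 0.31  0.7  -1.09  1.89  0.62  1.02  0.44]
```

View pics/w47c.png

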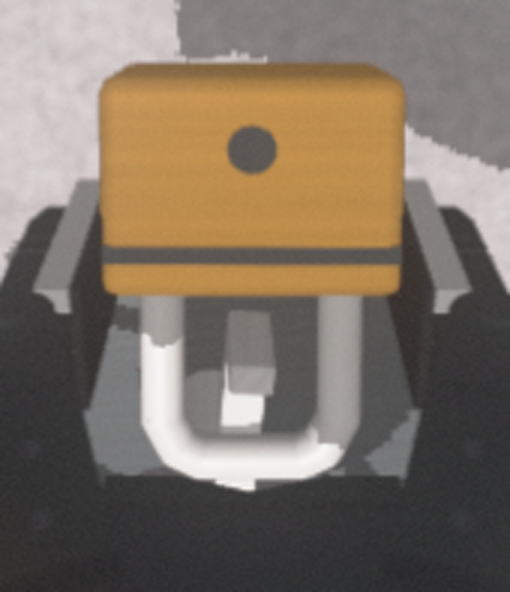

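```bash
python3 -m jog '{"claw":[0.04,0.04,0.04,0.04],"slide":[[-0.003,-0.004,0.007],[-0.004,-0.003,0.007],[-0.002,0,0.003],[0,0,0]],"turn":[0,0,0,0]}' 20; python3 - <<'E'
from h import *
s=st(); shot('wrist','w48.png')
im=cv2.imread('pics/w48.png'); c=im[180:384,170:340]; cv2.imwrite('pics/w48c.png',cv2.resize(c,None,fx=3,fy=2.9,interpolation=cv2.INTER_CUBIC))
E
```

```text
clock: 66.2
position: [0.4632, 0.2533, 0.1096]
eef_rot: [0.042, 0.998, 0.026, -0.045]
ft_force: [-0.9, -1.3, 5.8]
opening: 0.0485
t 66.2 p [0.4632 0.2533 0.1096] x [-0.992  0.081  0.092] y [0.085 0.995 0.047] z [-0.088  0.055 -0.995] F [-0.9 -1.3  5.8] op 0.0485 q [ 0.31  0.72 -1.08  1.9   0.64  1.    0.44]
```

View pics/w48c.png

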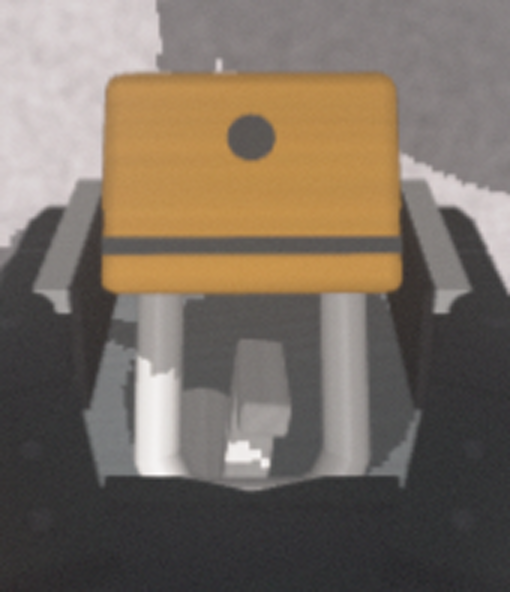

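```bash
python3 -m jog '{"claw":[0.066,0.066,0.066,0.066,0.066],"slide":[[0,0,0],[0,0,0],[0,0,0],[0,0,0],[0,0,0]],"turn":[0,0,0,0,0]}'; python3 - <<'E'
from h import *
s=st(); shot('wrist','w49.png')
E
```

```text
clock: 66.75
position: [0.4638, 0.2525, 0.1085]
eef_rot: [0.042, 0.998, 0.026, -0.045]
ft_force: [0.8, 0.4, 0.2]
opening: 0.066
t 66.75 p [0.4638 0.2525 0.1085] x [-0.992  0.082  0.092] y [0.086 0.995 0.048] z [-0.088  0.055 -0.995] F [0.8 0.4 0.2] op 0.066 q [ 0.31  0.72 -1.07  1.9   0.64  0.99  0.44]
```

View pics/w49.png

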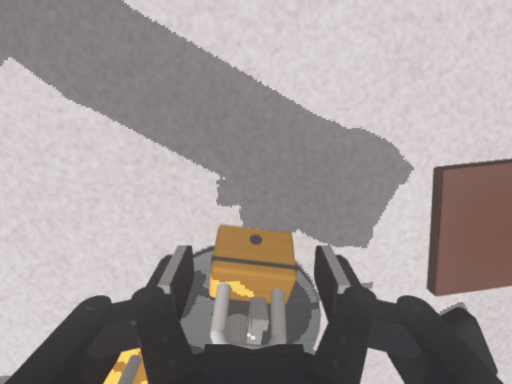

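```bash
python3 -m jog '{"claw":[0.07,0.07,0.07,0.07,0.07],"slide":[[0,0,0],[0,0,0],[0,0,0],[0,0,0],[0,0,0]],"turn":[0,0,0,0,0]}'; python3 - <<'E'
from h import *
s=st(); shot('wrist','w50.png'); shot('side','d50.png'); shot('scene','s50.png')
im=cv2.imread('pics/d50.png'); c=im[130:200,180:280]; a=cv2.resize(c,None,fx=7,fy=7,interpolation=cv2.INTER_CUBIC)
cv2.imwrite('pics/d50c.png',a)
E
```

```text
clock: 67.3
position: [0.4638, 0.2524, 0.1084]
eef_rot: [0.042, 0.998, 0.026, -0.045]
ft_force: [-0.0, 0.9, 0.2]
opening: 0.0699
t 67.3 p [0.4638 0.2524 0.1084] x [-0.992  0.082  0.092] y [0.087 0.995 0.048] z [-0.088  0.055 -0.995] F [-0.   0.9  0.2] op 0.0699 q [ 0.31  0.72 -1.07  1.9   0.64  0.99  0.44]
```

View pics/w50.png

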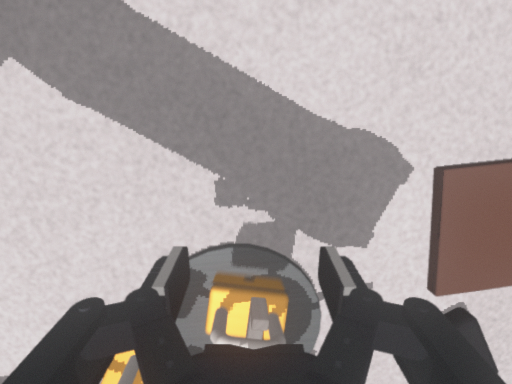

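View pics/d50c.png

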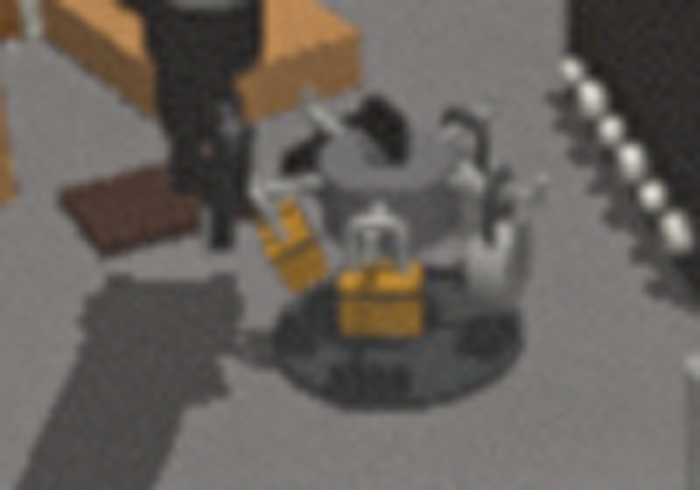

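```bash
python3 -m jog '{"claw":[0.07,0.07,0.07,0.07,0.07,0.07,0.07,0.07,0.07],"slide":[[0.02,0,0],[0.03,0,0],[0.02,0,-0.02],[0,0,-0.04],[0,0,-0.04],[0,0,-0.04],[0,0,0],[0,0,0],[0,0,0]],"turn":[0,0,0,0,0,0,0,0,0]}'; python3 - <<'E'
from h import *
s=st(); shot('wrist','w51.png'); shot('side','d51.png'); shot('scene','s51.png')
for c,b in [('side',(130,200,180,280)),('scene',(140,240,260,380))]:
    im=cv2.imread(f"pics/{'d' if c=='side' else 's'}51.png"); q=im[b[0]:b[1],b[2]:b[3]]; cv2.imwrite(f'pics/{c}51c.png',cv2.resize(q,None,fx=6,fy=6,interpolation=cv2.INTER_CUBIC))
E
```

```text
clock: 68.35
position: [0.4029, 0.25, 0.2577]
eef_rot: [0.041, 0.998, 0.024, -0.046]
ft_force: [-0.2, -0.1, -1.4]
opening: 0.0703
t 68.35 p [0.4029 0.25   0.2577] x [-0.992  0.081  0.094] y [0.085 0.995 0.045] z [-0.09   0.052 -0.995] F [-0.2 -0.1 -1.4] op 0.0703 q [ 0.53  0.47 -1.35  1.89  0.39  1.19  0.53]
```

View pics/w51.png

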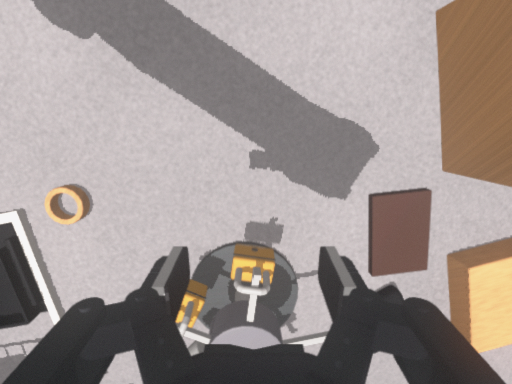

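View pics/side51c.png

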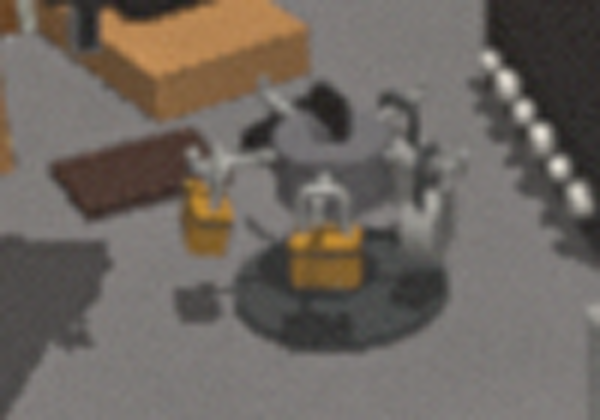

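View pics/s51.png

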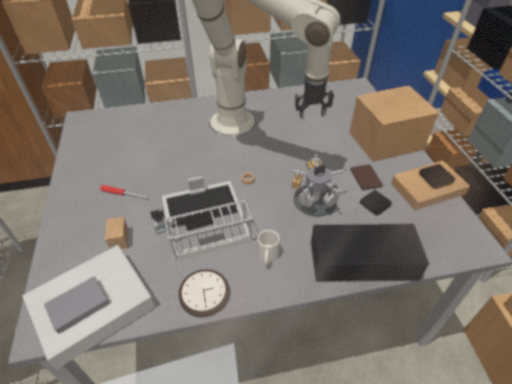

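```bash
python3 -m jog '{"claw":[0.07,0.07,0.07,0.07,0.07,0.07,0.07,0.07,0.07,0.07],"slide":[[0,0,0],[0,0,0],[0,0,0],[0,0,0],[0,0,0],[0,0,0],[0,0,0],[0,0,0],[0,0,0],[0,0,0]],"turn":[0,0,0,0,0,0,0,0,0,0]}'; python3 - <<'E'
from h import *
s=st(); shot('wrist','w52.png'); shot('side','d52.png'); shot('scene','s52.png')
im=cv2.imread('pics/w52.png'); q=im[220:384,150:360]; cv2.imwrite('pics/w52c.png',cv2.resize(q,None,fx=3.6,fy=3.6,interpolation=cv2.INTER_CUBIC))
for n in ['lock1_center','branch1']:
  for c in ['wrist','side','scene']:
    for x in env.spot_point(n,c): print(n,c,np.round(x['pixel'],1),round(x['score'],2),atz(c,x['pixel'],{'lock1_center':.103,'branch1':.13}[n],s).round(4))
E
```

```text
clock: 69.5
position: [0.4009, 0.2495, 0.2551]
eef_rot: [0.041, 0.998, 0.024, -0.049]
ft_force: [-0.1, -0.3, -0.6]
opening: 0.0699
t 69.5 p [0.4009 0.2495 0.2551] x [-0.992  0.079  0.1  ] y [0.084 0.996 0.043] z [-0.096  0.051 -0.994] F [-0.1 -0.3 -0.6] op 0.0699 q [ 0.52  0.48 -1.35  1.89  0.39  1.19  0.53]
lock1_center wrist [248.5 280.7] 0.68 [0.505  0.2416 0.103 ]
lock1_center side [217.4 159.6] 0.61 [0.5123 0.2664 0.103 ]
lock1_center scene [198.2 225.6] 0.66 [ 0.7041 -0.2279  0.103 ]
lock1_center scene [314.1 163.7] 0.38 [0.4895 0.247  0.103 ]
branch1 wrist [180. 334.] 0.81 [0.547 0.161 0.13 ]
branch1 wrist [251.9 298.9] 0.74 [0.5116 0.244  0.13  ]
branch1 wrist [308.2 341. ] 0.65 [0.5733 0.3032 0.13  ]
branch1 side [228.1 144.5] 0.89 [0.5947 0.3296 0.13  ]
branch1 side [220.2 158. ] 0.67 [0.5126 0.2286 0.13  ]
branch1 side [233.3 161.4] 0.56 [0.551  0.1724 0.13  ]
branch1 scene [333.3 171.7] 0.95 [0.5754 0.2909 0.13  ]
branch1 scene [313.8 167. ] 0.74 [0.5353 0.2281 0.13  ]
branch1 scene [297.7 170.7] 0.55 [0.5422 0.1631 0.13  ]
branch1 scene [160.7 210.1] 0.33 [ 0.6328 -0.344   0.13  ]
```

View pics/w52c.png

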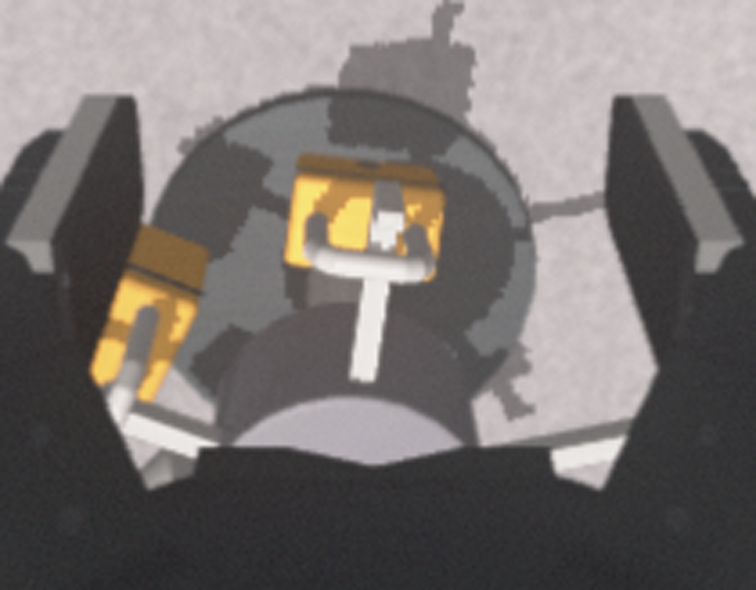

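```bash
python3 - <<'E'
from h import *
s=env.sense()
f=lambda a,b:[150+a/3.6,220+b/3.6]
c=np.array([.5855,.2297])
for nm,p,z in [('arch',(370,265),.142),('tip',(386,225),.145),('body top mid',(368,218),.102),('drum-end prong',(364,375),.134),('B arch',(125,395),.142)]:
    w=atz('wrist',f(*p),z,s); v=w[:2]-c; print(nm,w.round(4),'r',np.hypot(*v).round(4),'ang',np.degrees(np.arctan2(v[1],v[0])).round(1))
# triangulate lock A: wrist + side
print(tri([ray('wrist',[248.5,280.7],s),ray('side',[217.4,159.6]),ray('scene',[314.1,163.7])]))
print(tri([ray('wrist',[251.9,298.9],s),ray('side',[220.2,158]),ray('scene',[313.8,167])]))
for n in ['lock1_center']:
  for cc in ['side','scene']:
    for x in env.masks_of(n,cc): print(cc,x['pixel'],x['score'],x['mask'].sum())
im=cv2.imread('pics/d52.png'); q=im[140:190,195:265]; cv2.imwrite('pics/d52c.png',cv2.resize(q,None,fx=10,fy=10,interpolation=cv2.INTER_CUBIC))
im=cv2.imread('pics/s52.png'); q=im[145:220,280:360]; cv2.imwrite('pics/s52c.png',cv2.resize(q,None,fx=8,fy=8,interpolation=cv2.INTER_CUBIC))
E
```

```text
arch [0.4977 0.2457 0.142 ] r 0.0892 ang 169.7
tip [0.4838 0.2512 0.145 ] r 0.104 ang 168.1
body top mid [0.5059 0.2459 0.102 ] r 0.0813 ang 168.5
drum-end prong [0.5401 0.2406 0.134 ] r 0.0467 ang 166.5
B arch [0.5329 0.1706 0.142 ] r 0.0792 ang -131.7
(array([0.50149151, 0.2420152 , 0.11533124]), [np.float64(0.003117563572538003), np.float64(0.003145912390279577), np.float64(0.0007032000997772164)])
(array([0.51894397, 0.24044017, 0.11827416]), [np.float64(0.0033775242828173765), np.float64(0.004154240067162283), np.float64(0.006678815143210027)])
scene [318.4, 185.4] 0.69 1079
```

View pics/d52c.png

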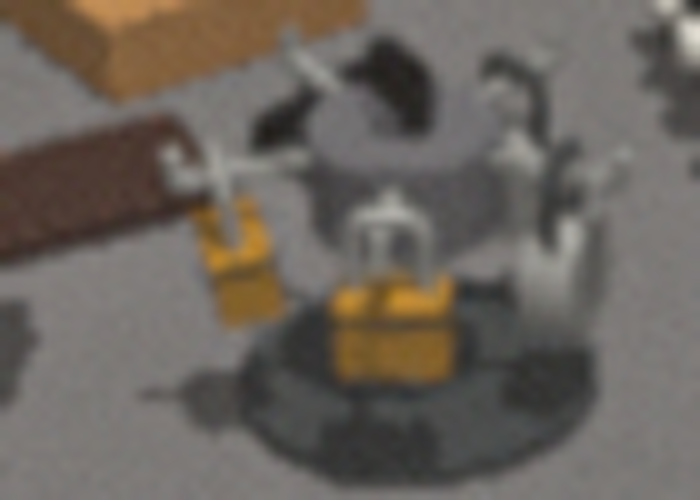

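View pics/s52c.png

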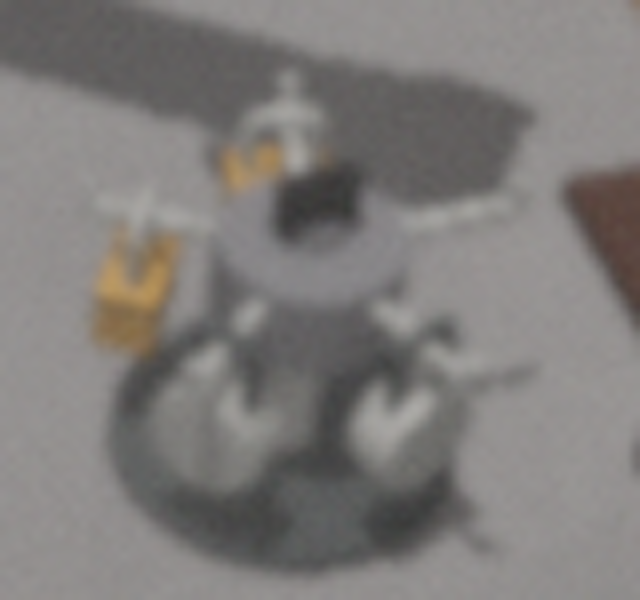

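```bash
for i in 1 2 3; do python3 -m jog '{"claw":[0.07,0.07,0.07,0.07,0.07,0.07,0.07,0.07,0.07,0.07,0.07,0.07],"slide":[[0,0,0],[0,0,0],[0,0,0],[0,0,0],[0,0,0],[0,0,0],[0,0,0],[0,0,0],[0,0,0],[0,0,0],[0,0,0],[0,0,0]],"turn":[0,0,0,0,0,0,0,0,0,0,0,0]}' | head -1; python3 - <<E
from h import *
shot('side','d6$i.png'); im=cv2.imread('pics/d6$i.png'); q=im[140:190,195:245]; cv2.imwrite('pics/d6${i}c.png',cv2.resize(q,None,fx=5,fy=5,interpolation=cv2.INTER_CUBIC))
E
done; python3 - <<'E'
import cv2,numpy as np
cv2.imwrite('pics/d6m.png',np.hstack([cv2.imread(f'pics/d6{i}c.png') for i in (1,2,3)]))
E
```

```text
clock: 71.25
clock: 72.5
clock: 73.75
```

View pics/d6m.png

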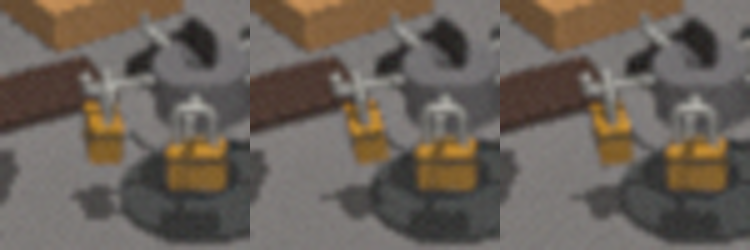

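```bash
python3 -m jog '{"claw":[0.07,0.07,0.07,0.07,0.07,0.07,0.07,0.07,0.07,0.07],"slide":[[0,0,-0.03],[0,-0.04,-0.02],[0,-0.045,0],[-0.02,-0.045,0],[-0.02,-0.045,0],[-0.02,-0.045,0],[-0.02,-0.045,0],[-0.02,-0.045,0],[-0.02,-0.03,0],[0,0,0]],"turn":[0,0,0,0,0,0,0,0,0,0]}'; python3 - <<'E'
from h import *
s=st(); shot('wrist','w70.png')
for n in ['tray_handle','clamp_grip','lock1_center']:
    for x in env.spot_point(n,'wrist'): print(n,np.round(x['pixel'],1),round(x['score'],2),atz('wrist',x['pixel'],{'l':.103,'t':.062,'c':.086}[n[0]],s).round(4))
E
```

```text
clock: 74.8
position: [0.5008, -0.1075, 0.2796]
eef_rot: [0.037, 0.998, 0.023, -0.047]
ft_force: [-0.1, -0.3, 0.2]
opening: 0.0703
t 74.8 p [ 0.5008 -0.1075  0.2796] x [-0.993  0.071  0.096] y [0.075 0.996 0.042] z [-0.093  0.049 -0.994] F [-0.1 -0.3  0.2] op 0.0703 q [ 1.14  0.58 -1.33  1.74  0.51  1.37  1.19]
tray_handle [160.8 139. ] 0.9 [ 0.4384 -0.2093  0.062 ]
clamp_grip [ 57.5 276.9] 0.96 [ 0.6016 -0.3634  0.086 ]
```

View pics/w70.png

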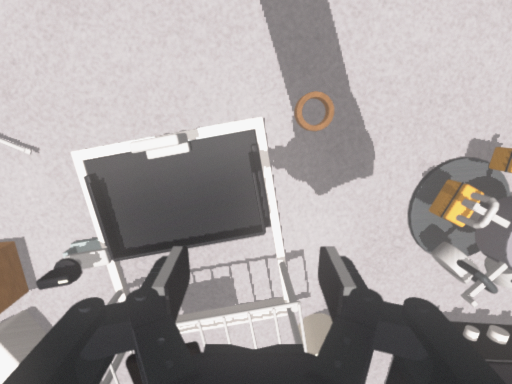

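```bash
python3 - <<'E'
from h import *
im=cv2.imread('pics/w70.png'); q=im[225:310,10:130]; cv2.imwrite('pics/w70c.png',cv2.resize(q,None,fx=6,fy=6,interpolation=cv2.INTER_CUBIC))
E
```

```text
(no output)
```

View pics/w70c.png

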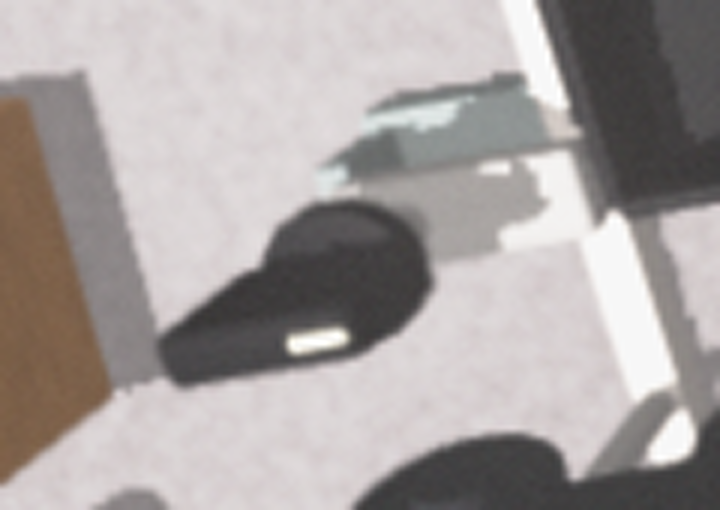

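```bash
for i in 1 2 3 4 5; do python3 -m jog '{"claw":[0.07,0.07,0.07,0.07,0.07,0.07,0.07,0.07,0.07,0.07,0.07,0.07],"slide":[[0,0,0],[0,0,0],[0,0,0],[0,0,0],[0,0,0],[0,0,0],[0,0,0],[0,0,0],[0,0,0],[0,0,0],[0,0,0],[0,0,0]],"turn":[0,0,0,0,0,0,0,0,0,0,0,0]}' | head -1; done; python3 - <<'E'
from h import *
L=[]
for i in range(4):
    im=shot('side',f'd7{i}.png'); q=im[140:190,195:245,::-1]; L.append(cv2.resize(q,None,fx=4,fy=4,interpolation=cv2.INTER_CUBIC))
    env.capture('scene')
cv2.imwrite('pics/d7m.png',np.hstack(L)); s=st()
for n in ['lock1_center','branch1']:
  for c in ['side','scene']:
    for x in env.spot_point(n,c): print(n,c,np.round(x['pixel'],1),round(x['score'],2),atz(c,x['pixel'],{'lock1_center':.103,'branch1':.13}[n],s).round(4))
E
```

```text
clock: 76.2
clock: 77.4
clock: 78.6
clock: 79.8
clock: 81.0
t 81.4 p [ 0.498  -0.0954  0.2825] x [-0.994  0.051  0.094] y [0.055 0.998 0.039] z [-0.092  0.044 -0.995] F [-1.1 -0.6 -0.3] op 0.07 q [ 1.13  0.57 -1.34  1.75  0.5   1.37  1.19]
lock1_center side [218.3 164.2] 0.55 [0.5002 0.2261 0.103 ]
lock1_center scene [315.2 165.1] 0.63 [0.4982 0.2487 0.103 ]
branch1 side [218.5 157.1] 0.97 [0.5091 0.2398 0.13  ]
branch1 side [230.  148.6] 0.78 [0.586  0.2878 0.13  ]
branch1 side [235.2 161.6] 0.73 [0.5576 0.1667 0.13  ]
branch1 scene [297.8 173.3] 0.95 [0.5559 0.1595 0.13  ]
branch1 scene [314.  165.6] 0.76 [0.528  0.2313 0.13  ]
branch1 scene [333.8 171. ] 0.59 [0.5722 0.2941 0.13  ]
```

View pics/d7m.png

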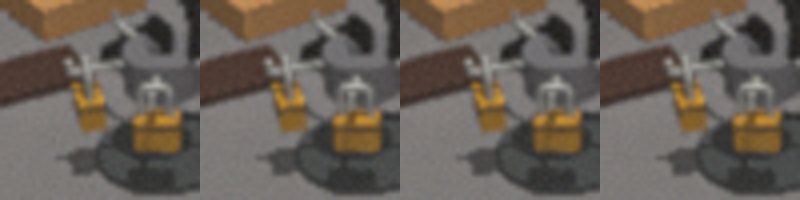

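```bash
python3 - <<'E'
from h import *
print(tri([ray('side',[218.3,164.2]),ray('scene',[315.2,165.1])]))
im=cv2.imread('pics/d73.png'); q=im[140:190,195:265]; cv2.imwrite('pics/d73c.png',cv2.resize(q,None,fx=10,fy=10,interpolation=cv2.INTER_CUBIC))
E
```

```text
(array([0.5022564 , 0.24412413, 0.09922881]), [np.float64(0.006970343573310552), np.float64(0.006970343573310388)])
```

View pics/d73c.png

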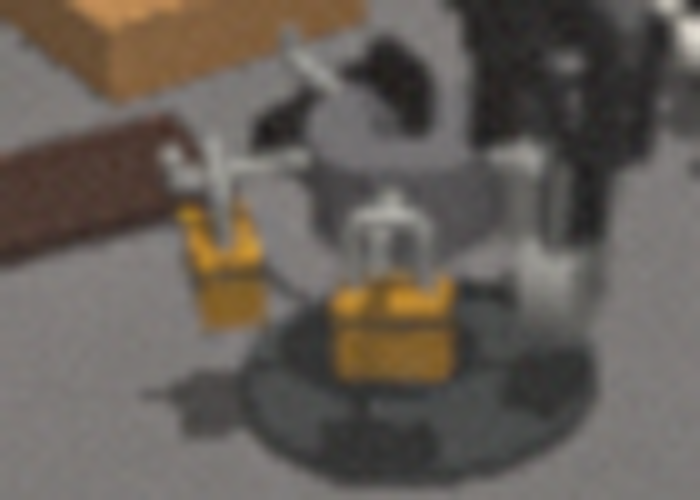

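```bash
python3 -c "
from h import *
s=st(); print(env.sign_off())"
```

```text
t 81.6 p [ 0.498  -0.0954  0.2825] x [-0.994  0.051  0.094] y [0.055 0.998 0.039] z [-0.092  0.044 -0.995] F [-0.8  0.3 -0.7] op 0.0698 q [ 1.13  0.57 -1.34  1.75  0.5   1.37  1.19]
the job is handed in; nothing more can be done
None
```

I opened the clamp, pulled the tray out against the front bar and clamped it again there. I then hung both padlocks on the tree; only two were on the tray. I handed the job in at 81.6 s, and no verdict was reported.

**How the padlocks were hung:**
- The first padlock went on prong 3, turned to about 182°.
- The second had been knocked flat while the arm was away. I gripped it lying down, dropped its shackle over the upturned tip of prong 2 (about 174°), tilted it down and let go.

**Last checks:**
- **Tray:** it was empty and its front edge lay against the bar. The knob bar lay along the closed direction, with the shoe behind the tray.
- **First padlock:** it looked upright on its prong in the pictures; I took no measured position for it.
- **Second padlock:** its centre was about 31 mm below the prong line and about 10 mm from the prong's middle. It swung for several seconds, but looked still over the last four pictures, taken within 0.3 s.
- **Robot:** it was touching nothing, and I saw no bystander moved, though I did not measure their positions.

**Disagreements:**
- The side and scene views of the second padlock missed each other by about 7 mm each, so that position is rough.
- The first look put prong 2 at 174°; after hanging it read about 169°, so the tree turned slightly.
- The tool leaned as much as 10° during the run. I straightened it once by pulling on the clamped tray's handle towards the front bar.

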